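# Load and lock the jar rack for the steam cabinet

### The job

Get the jar rack ready for the steam cabinet: stand a spare spice jar in every empty cell, leaving the jars that are already there where they are, then swing the hold-down bar clockwise over the caps as far as it goes. Take the hex key from its wooden stand, feel for the socket in the screw at the middle of the bar, and turn it clockwise in quarter turns until the screw is fully home. Finish with the key standing back in its stand.

Things in the scene. Friction and masses are not known exactly. Their poses are not given: they have to be found in the camera images.
- jar_rack: Steel tray rack, 96 x 330 mm, fixed. Origin on the table under its middle, z up, y along its row of four cells. Cells are 52 mm wide (x) by 56 mm (y), walls up to 42 mm above the table, flared lip on the long sides to 48 mm. Wire loops at the ends, out to y = +-178 mm, 58 mm high. Jars in the row stand close, so close the fingers across it (along the rack's x).
- cell_1 (a point): Centre of the floor of cell 1, 10 mm above the table, at y = -130 mm in the rack; a jar seated in this cell has its origin here. Axes as jar_rack.
- cell_2 (a point): Centre of the floor of cell 2, 10 mm above the table, at y = -72 mm in the rack; a jar seated in this cell has its origin here. Axes as jar_rack.
- cell_3 (a point): Centre of the floor of cell 3, 10 mm above the table, at y = 72 mm in the rack; a jar seated in this cell has its origin here. Axes as jar_rack.
- cell_4 (a point): Centre of the floor of cell 4, 10 mm above the table, at y = 130 mm in the rack; a jar seated in this cell has its origin here. Axes as jar_rack.
- jar_1: Spice jar that stands in cell_1 from the start, or is absent, and then that cell is empty (1 to 3 of these four jars are present). Clear round body, red cap; 45 mm diameter, 108 mm tall, 0.11 kg. Origin at the centre of its underside, z up. To be left in its cell.
- jar_2: Spice jar that stands in cell_2 from the start, or is absent, and then that cell is empty (1 to 3 of these four jars are present). Clear round body, red cap; 45 mm diameter, 108 mm tall, 0.11 kg. Origin at the centre of its underside, z up. To be left in its cell.
- jar_3: Spice jar that stands in cell_3 from the start, or is absent, and then that cell is empty (1 to 3 of these four jars are present). Clear round body, red cap; 45 mm diameter, 108 mm tall, 0.11 kg. Origin at the centre of its underside, z up. To be left in its cell.
- jar_4: Spice jar that stands in cell_4 from the start, or is absent, and then that cell is empty (1 to 3 of these four jars are present). Clear round body, red cap; 45 mm diameter, 108 mm tall, 0.11 kg. Origin at the centre of its underside, z up. To be left in its cell.
- spare_1: Spare spice jar like those in the rack, standing on the table to its right, near the robot: 45 mm diameter, 108 mm tall, 0.11 kg; the red cap is the top 21 mm. Origin at the centre of its underside, z up. There are always three; those not needed may stay where they are.
- spare_2: Spare spice jar like those in the rack, standing on the table to its right, near the robot: 45 mm diameter, 108 mm tall, 0.11 kg; the red cap is the top 21 mm. Origin at the centre of its underside, z up. There are always three; those not needed may stay where they are.
- spare_3: Spare spice jar like those in the rack, standing on the table to its right, near the robot: 45 mm diameter, 108 mm tall, 0.11 kg; the red cap is the top 21 mm. Origin at the centre of its underside, z up. There are always three; those not needed may stay where they are.
- hold_bar (a joint): Hold-down bar, flat steel, 338 x 34 x 10 mm, turning on the rack's centre column (0.1 N m of friction; stays where left). 0 rad: along the row over the jars, at its stop. About 1.57: crosswise, clear for loading (starts 1.35 to 1.6, knob a on the robot's side). It closes clockwise seen from above. While the screw is up its pads pass 6 to 9 mm over seated caps; its top is 138 to 141 mm over the table.
- bar_knob_a (a point): Top centre of a black knob on one arm of the hold-down bar, 102 mm from the column's axis: 23 mm across, standing 28 mm above the bar's top; push it or grip it from above. With the bar crosswise it is on the rack's -x side; as the bar closes it goes towards the rack's +y. It goes down with the bar.
- bar_knob_b (a point): The same knob on the opposite arm (on the rack's +x side while the bar is crosswise, -y side when closed).
- clamp (a joint): How far the screw has drawn the bar down, m: 0 to 0.013. Starts at 0 to 0.0032. The screw lowers it 12 mm per turn clockwise seen from above, 3 mm a quarter turn, and does not turn back by itself. The pads meet the caps at 0.009, then the bar yields on a spring (2.5 N per mm). The screw takes 0.10 to 0.15 N m to turn; at 0.013 it is home and stops dead.
- socket_top (a point): Centre of the top rim of the screw head at mid-bar (round, knurled, 37 mm across), on the column's axis, 168 to 171 mm over the table, sinking as it turns. Axes as jar_rack. A 6 mm deep countersink leads into a hex socket, 21.5 mm across flats, floor 31 mm below this point. The hex's angle is not told: rest the key lightly in it and turn it bit by bit, up to 60 degrees, until it drops.
- hex_key: Hex key, loose, 0.09 to 0.18 kg, 103 mm tall, standing in key_stand. Origin at its lower tip, z up. Steel hex shank 20 mm across flats (corners along its x), 50 mm long, last 3 mm tapered; round collar 40 mm across from z = 50 to 56 mm; then a blue 30 x 30 mm square grip (sides along x and y) up to 103 mm, to be taken afresh each quarter turn. Let go, it stands by itself in the socket.
- key_tip (a point): The key's lower tip (centre).
- key_grip (a point): Middle of the key's square grip, 83 mm above the tip: the height at which to take it.
- key_stand: Wooden block 70 x 70 x 52 mm on a 78 mm foot, 0.9 kg, standing loose on the table to the right of the rack. Origin at the centre of its underside, z up. A round hole down its middle, 30 mm across with a 3 mm chamfer, takes the key's shank until the collar rests on the block's top; the key's tip is then 2 mm above the table.
Things that resemble listed ones, but are neither listed nor needed, are in the scene too. What is shaped like the spare_1 but turquoise is not meant.

How it is judged:
On the way, in this order (a step that is already met when the one before it is completed fails the run):
1. every cell of the rack holds a jar, upright and down on the cell floor (((horizontal distance between jar_1 and cell_1 below 0.008 m and z of jar_1 in the frame of cell_1 below 0.006 m and angle between jar_1's own z axis and vertical below 0.1 rad) or (horizontal distance between spare_1 and cell_1 below 0.008 m and z of spare_1 in the frame of cell_1 below 0.006 m and angle between spare_1's own z axis and vertical below 0.1 rad) or (horizontal distance between spare_2 and cell_1 below 0.008 m and z of spare_2 in the frame of cell_1 below 0.006 m and angle between spare_2's own z axis and vertical below 0.1 rad) or (horizontal distance between spare_3 and cell_1 below 0.008 m and z of spare_3 in the frame of cell_1 below 0.006 m and angle between spare_3's own z axis and vertical below 0.1 rad)) and ((horizontal distance between jar_2 and cell_2 below 0.008 m and z of jar_2 in the frame of cell_2 below 0.006 m and angle between jar_2's own z axis and vertical below 0.1 rad) or (horizontal distance between spare_1 and cell_2 below 0.008 m and z of spare_1 in the frame of cell_2 below 0.006 m and angle between spare_1's own z axis and vertical below 0.1 rad) or (horizontal distance between spare_2 and cell_2 below 0.008 m and z of spare_2 in the frame of cell_2 below 0.006 m and angle between spare_2's own z axis and vertical below 0.1 rad) or (horizontal distance between spare_3 and cell_2 below 0.008 m and z of spare_3 in the frame of cell_2 below 0.006 m and angle between spare_3's own z axis and vertical below 0.1 rad)) and ((horizontal distance between jar_3 and cell_3 below 0.008 m and z of jar_3 in the frame of cell_3 below 0.006 m and angle between jar_3's own z axis and vertical below 0.1 rad) or (horizontal distance between spare_1 and cell_3 below 0.008 m and z of spare_1 in the frame of cell_3 below 0.006 m and angle between spare_1's own z axis and vertical below 0.1 rad) or (horizontal distance between spare_2 and cell_3 below 0.008 m and z of spare_2 in the frame of cell_3 below 0.006 m and angle between spare_2's own z axis and vertical below 0.1 rad) or (horizontal distance between spare_3 and cell_3 below 0.008 m and z of spare_3 in the frame of cell_3 below 0.006 m and angle between spare_3's own z axis and vertical below 0.1 rad)) and ((horizontal distance between jar_4 and cell_4 below 0.008 m and z of jar_4 in the frame of cell_4 below 0.006 m and angle between jar_4's own z axis and vertical below 0.1 rad) or (horizontal distance between spare_1 and cell_4 below 0.008 m and z of spare_1 in the frame of cell_4 below 0.006 m and angle between spare_1's own z axis and vertical below 0.1 rad) or (horizontal distance between spare_2 and cell_4 below 0.008 m and z of spare_2 in the frame of cell_4 below 0.006 m and angle between spare_2's own z axis and vertical below 0.1 rad) or (horizontal distance between spare_3 and cell_4 below 0.008 m and z of spare_3 in the frame of cell_4 below 0.006 m and angle between spare_3's own z axis and vertical below 0.1 rad))), for 0.3 s.
2. the hold-down bar is swung over the row of caps, against its stop (all of step 1 and value of joint hold_bar below 0.08 rad), for 0.2 s.
3. the key is in the hex socket, its tip over 13 mm below the rim (z of key_tip in the frame of socket_top below -0.013 m and horizontal distance between key_tip and socket_top below 0.004 m and value of joint hold_bar below 0.08 rad), for 0.2 s.
4. the screw is turned home with the key (all of step 3 and value of joint clamp above 0.0118 m), for 0.2 s.
At the end, for the whole second after the job is handed in: Each cell holds an upright jar, centred within 8 mm and on the cell floor; the bar is over the row (joint under 0.08 rad); the clamp is drawn down more than 11.8 mm (stop at 13); the key stands upright in its stand, within 6 mm of its middle, tip under 8 mm from the table (all of step 2 and value of joint clamp above 0.0118 m and horizontal distance between hex_key and key_stand below 0.006 m and z of key_tip in the frame of key_stand below 0.008 m and angle between hex_key's own z axis and vertical below 0.1 rad and linear speed of hex_key below 0.02 m/s); the robot touches nothing.
It fails at once if a jar that was already in the rack is taken out of its cell (distance of any of jar_1, jar_2, jar_3, jar_4 from where it was at the start of the episode above 0.03 m).
Of jar_1, jar_2, jar_3, jar_4 only 1 to 3 are there at a start; the rules pass over those that are not, and their reading is None.
At some moment in a run one of key_stand may be knocked a few centimetres aside while the robot is not near it.
It also fails if it takes over 210 s, if anything falls off the work surface, if the arm or the gripper's body presses on something with over 40 N, if the wrist force passes 120 N, or if a joint passes its speed limit or range.

### The arm

A 6-joint arm with a two-finger parallel gripper is mounted at the origin on a cart in front of the work surface, level with it; the furniture and walls round the work are solid. World frame = base frame: x ahead of the robot, y to its left, z up, the work surface at z = 0. Lengths are in m, angles in rad, forces in N, time in s.
With the tool pointing down it reaches from about 0.375 to 0.925 m from the base axis. Payload 5.7 kg.
Tool frame: the origin (TCP) lies midway between the tips of the shut fingers; the grasp point (between the pads) lies 19 mm behind it; z points along the fingers, y is the direction in which the jaws open and shut (so a half turn about z gives the same grasp; the last joint's range is limited). The gripper opens to 85 mm and grips with 20 to 120 N. Pads are 22 mm wide; open, the fingers measure 114 mm over their backs; the gripper's body (76 mm by 85 mm) begins 54 mm behind the grasp point. The pads swing forward as they close: fully open they stand 13 mm farther back than shut.
Start: joints at [-1.359, 0.359, 1.51, -0, 1.272, -0.115], TCP at [0.193, -0.568, 0.231] pointing down, gripper open.
Joint ranges: [-2.97, 2.97], [-1.01, 2.36], [0.21, 2.38], [-0.96, 4.11], [0.2, 2.71], [-2.98, 2.98]. Speed limits (rad/s): [2.39, 2.39, 3.14, 3.14, 3.14, 3.14].

### API

Orientations are given as a rotation vector (axis times angle).
In Python, from plant import sense, vision, workorder gives the robot as it stands.
- The arm moves only by the tool carry_out, never from a script. Its argument "motion" is a list of rows, each a list of 7 numbers: the finger opening in mm, from 0 to 85.4, then the shift along the tool's x, y, z in mm, then the turn, a rotation vector about the tool's x, y, z in rad. A call has 1 to 12 rows; each row shifts and turns the commanded pose from where the row before left it, along the tool's axes as they then stand; what a row does not reach is not made up. A row lasts 1/12 s, in which the tool goes at most 41.7 mm and 7.16 degrees, less where a joint would pass 70% of its speed; a pose out of reach is approached as far as the arm can. A call with a gripper value outside its range is refused whole. The fingers move at their own pace and stop on an object; the grip force is fixed at half the most. Time passes only in rows, so rows that do not move let the fingers close. It gives the time, the measured TCP pose, the force and the opening at its end, in the units of the state.
- sense(): the state, without advancing time (a new reading comes with each control period).
- vision.capture(name): name is "scene" or "top" or "wrist"; returns a dict with "color" (480x640x3 uint8, blue, green, red), "fx", "fy", "cx", "cy" (pixels), "R" (3x3) and "t" (3): a world point X has camera coordinates R X + t. Camera axes: x right, y down, z forward; pixel columns grow to the right and rows downward; lengths in m; the calibration is good to about 2 mm. A picture is of the moment at which its call begins. There is no depth.
- workorder.close_job(): hands the job in, once; it reports no verdict.
The state is a dict: "clock": time; "joints": joint angles; "dq": joint speeds; "effort": joint torques, N m; "ee_pos": TCP position; "orientation": TCP orientation; "force": force on the tool from outside, world axes, zero at the start; "ft_torque": the same for the moment, N m; "opening": opening from 0.0 (shut) to 1.0 (fully open).
Only numpy, scipy, OpenCV 4.12 (cv2) and the standard library are available. Lean on these libraries where they do the work, as an engineer would, in place of code of your own. Each camera call takes 0.05 s, during which the arm holds its last target.

## Working session

There is one attempt and no reset: what is moved stays moved. The work goes in short steps, Python scripts to look and compute and a tool call to move; the robot and the scene stay as the last step left them, time stands still between calls to the robot, and variables do not carry over. Pictures are saved under pics/ and viewed, and the job is handed in when it is done.

Besides the shell and the picture viewer there is one more tool, called after "Request:" as name([rows], argument=value, ...), one row to a line, values as JSON. carry_out: Moves the arm, as the interface text tells. Its arguments: {"type":"object","properties":{"motion":{"type":"array","items":{"type":"array","items":{"type":"number"}}}},"required":["motion"]}

```bash
ls -la; mkdir -p pics
cat > h.py <<'E'
import numpy as np, cv2
from plant import sense, vision, workorder
from scipy.spatial.transform import Rotation as Ro
def cap(n,f=None):
    c=vision.capture(n)
    if f: cv2.imwrite('pics/'+f,c['color'])
    return c
def ray(c,u,v,z):
    R=np.array(c['R']);t=np.array(c['t']);o=-R.T@t
    d=R.T@np.array([(u-c['cx'])/c['fx'],(v-c['cy'])/c['fy'],1]);return o+d*(z-o[2])/d[2]
def proj(c,X):
    p=np.array(c['R'])@np.array(X)+np.array(c['t']);return np.array([c['fx']*p[0]/p[2]+c['cx'],c['fy']*p[1]/p[2]+c['cy']])
def st():
    s=sense();print({k:np.round(s[k],4).tolist() for k in s})
    return s
E
python3 - <<'E'
from h import *
s=st()
for n in ['scene','top','wrist']:
    c=cap(n,n+'0.png');print(n,c['fx'],c['cx'],c['cy'],np.round(-np.array(c['R']).T@np.array(c['t']),3),np.round(c['R'],3).tolist())
E
```

```text
total 12
drwxr-xr-x  3 agent agent 4096 Dec  6 17:18 .
drwxr-xr-x 23 root  root  4096 Dec  6 17:18 ..
drwxr-xr-x  2 agent agent 4096 Dec  6 17:18 pics
{'clock': 0.0, 'joints': [-1.3591, 0.3595, 1.5115, -0.0, 1.2725, -0.1151], 'dq': [0.0002, 0.0006, 0.0005, -0.0004, 0.0005, 0.0008], 'effort': [0.0022, -52.7607, -27.8622, 0.0001, 0.0131, -0.0], 'ee_pos': [0.1924, -0.5676, 0.2304], 'orientation': [-3.0979, -0.5107, 0.0002], 'force': [0.1347, 0.0394, -0.4437], 'ft_torque': [-0.0438, -0.0067, 0.033], 'opening': 1.0025}
scene 582.0213975027116 322.7972915744619 245.34205865399488 [-0.363  0.57   0.684] [[-0.581, -0.814, 0.025], [-0.376, 0.241, -0.895], [0.722, -0.529, -0.446]]
top 587.0861201630396 319.0482952272415 241.1141668672157 [ 0.421 -0.104  1.339] [[-0.013, -1.0, 0.01], [-0.996, 0.012, -0.085], [0.085, -0.011, -0.996]]
wrist 338.86450659393705 318.06939245094065 242.24740890152023 [ 0.269 -0.542  0.374] [[0.322, -0.947, -0.002], [-0.899, -0.306, 0.312], [-0.296, -0.098, -0.95]]
```

View pics/top0.png

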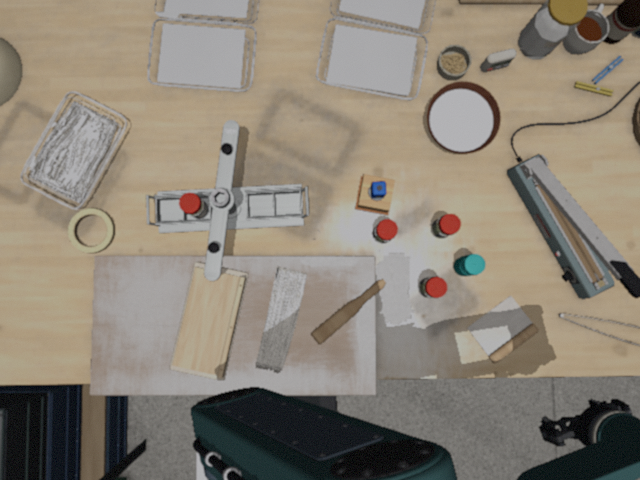

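View pics/scene0.png

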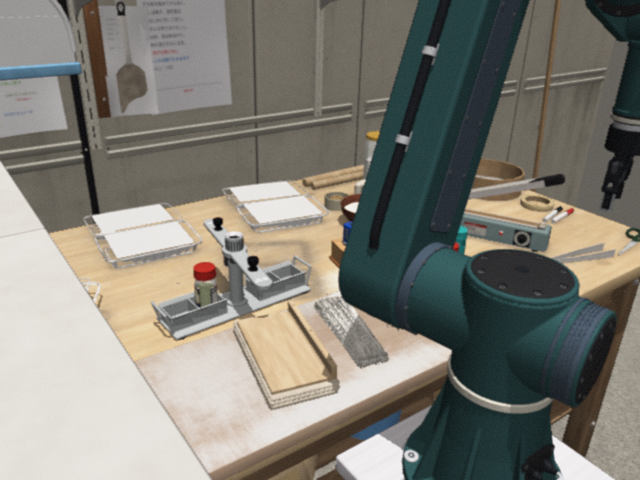

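View pics/wrist0.png

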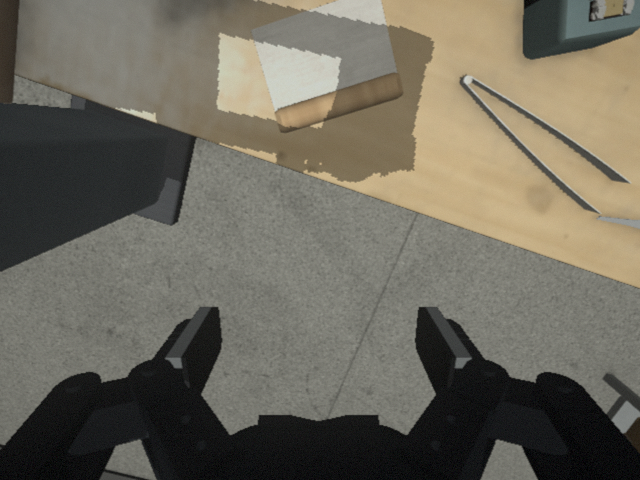

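The top view shows these candidates:
- Red caps at (386,230), (447,224) and (433,287) are the spares.
- Red cap at (190,203) is the jar already in the rack (cell 3 side).
- The turquoise jar at (470,265) is the decoy.
- The blue key in its stand is at (378,188), and the rack column is at (222,198).

Next I'll check close crops.

Run:
```python
from h import *
i=cv2.imread('pics/top0.png')
a=cv2.resize(i[110:300,135:325],None,fx=4,fy=4,interpolation=cv2.INTER_CUBIC)[:600,:760]
cv2.imwrite('pics/crA.png',cv2.resize(i[115:285,140:320],(720,600*680//680),interpolation=cv2.INTER_CUBIC)) if 0 else cv2.imwrite('pics/crA.png',cv2.resize(i[115:285,140:320],None,fx=3.5,fy=3.5,interpolation=cv2.INTER_CUBIC))
cv2.imwrite('pics/crB.png',cv2.resize(i[165:310,340:500],None,fx=4,fy=4,interpolation=cv2.INTER_CUBIC))
```

```text
(no output)
```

View pics/crA.png

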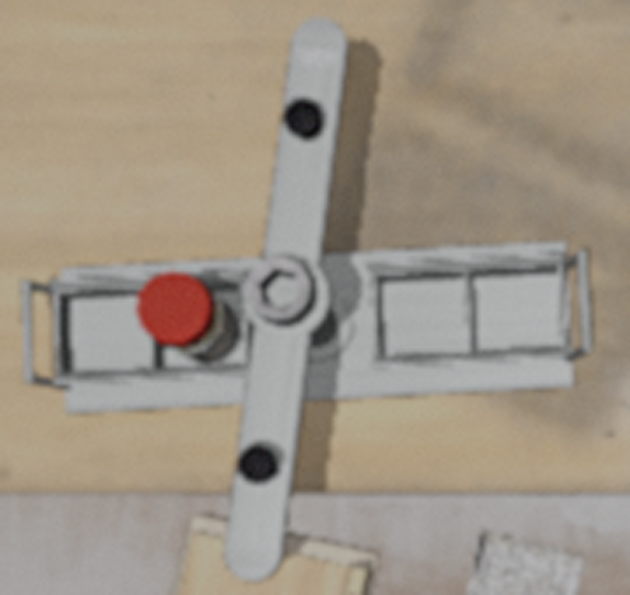

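View pics/crB.png

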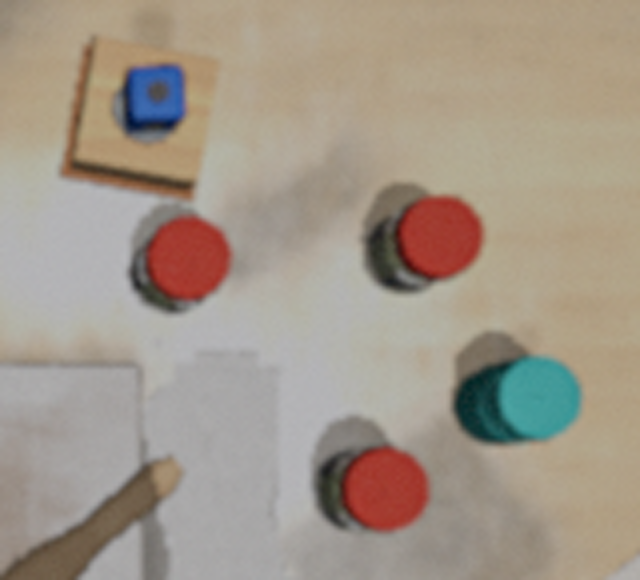

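```bash
cat > caps.py <<'E'
from h import *
def caps(c,zc=0.108):
    hsv=cv2.cvtColor(c['color'],cv2.COLOR_BGR2HSV);out=[]
    m=((hsv[...,0]<8)|(hsv[...,0]>172))&(hsv[...,1]>150)&(hsv[...,2]>80)
    n,l,s,ce=cv2.connectedComponentsWithStats(m.astype(np.uint8))
    for k in range(1,n):
        if s[k,4]>150:
            cn=cv2.findContours((l==k).astype(np.uint8),0,1)[0][0]
            (u,v),r=cv2.minEnclosingCircle(cn)
            out.append((u,v,r,s[k,4],ray(c,u,v,zc)))
    return out
E
python3 - <<'E'
from caps import *
c=cap('top')
for o in caps(c): print(np.round(o[:4],1),np.round(o[4],4))
print('col',ray(c,221.4,197.9,.1695))
def cr(p): return (140+p[0]/3.5,115+p[1]/3.5)
for n,p,z in [('ka',(258,463),.1675),('kb',(303,119),.1675),('LL1',(22,285),.058),('LL2',(30,382),.058),('RL1',(588,250),.058),('RL2',(590,352),.058)]:
    print(n,np.round(ray(c,*cr(p),z),4))
def cb(p): return (340+p[0]/4,165+p[1]/4)
for n,p,z in [('s1',(94,36),.052),('s2',(218,60),.052),('s3',(193,187),.052),('s4',(70,162),.052),('k',(158,92),.105)]:
    print(n,np.round(ray(c,*cb(p),z),4))
E
```

```text
[189.7 202.8  10.4 323. ] [0.6105 0.1547 0.108 ]
[449.5 223.8  10.3 316. ] [ 0.5595 -0.3935  0.108 ]
[386.5 229.5  10.1 316. ] [ 0.5489 -0.26    0.108 ]
[435.7 286.9  10.5 329. ] [ 0.4268 -0.3604  0.108 ]
col [0.61026066 0.07836881 0.1695    ]
ka [0.5111 0.0939 0.1675]
kb [0.7106 0.0683 0.1675]
LL1 [0.6334 0.2606 0.058 ]
LL2 [0.572  0.2549 0.058 ]
RL1 [ 0.6517 -0.095   0.058 ]
RL2 [ 0.5869 -0.0955  0.058 ]
s1 [ 0.6794 -0.2186  0.052 ]
s2 [ 0.6651 -0.2873  0.052 ]
s3 [ 0.5941 -0.2718  0.052 ]
s4 [ 0.6089 -0.204   0.052 ]
k [ 0.6382 -0.2474  0.105 ]
```

```bash
cat >> h.py <<'E'
def pose():
    s=sense();return np.array(s['ee_pos']),Ro.from_rotvec(s['orientation']).as_matrix(),s
def yawof(R): # angle of tool y axis in world
    return np.arctan2(R[1,1],R[0,1])
def go(x,y,z,yaw=None,grip=None):
    """print tool-frame delta (mm) for the target, and turn about tool z (rad)"""
    p,R,s=pose()
    d=R.T@(np.array([x,y,z])-p)*1000
    ang=0
    if yaw is not None:
        ang=-(yaw-yawof(R)); ang=(ang+np.pi/2)%np.pi-np.pi/2
    print('t',round(float(s['clock']),2),'pos',np.round(p,4),'yaw',round(yawof(R),3),'tilt',np.round(R[:,2],3),'F',np.round(s['force'],1),'op',round(float(s['opening']),3),'q',np.round(s['joints'],2))
    print('delta tool mm',np.round(d,1),'dist',round(float(np.linalg.norm(d)),1),'turn z',round(float(ang),3),'alt',round(float(ang-np.sign(ang)*np.pi),3))
E
python3 - <<'E'
from h import *
go(.549,-.26,.231,0.047)
E
```

```text
t 0.2 pos [ 0.1925 -0.5678  0.2307] yaw -1.244 tilt [-0.     0.001 -1.   ] F [-0.9  0.6  0.1] op 1.002 q [-1.36  0.36  1.51 -0.    1.27 -0.12]
delta tool mm [ 436.4 -177.1    0. ] dist 471.0 turn z -1.291 alt 1.851
```

Request:
carry_out([
  [85,0,0,0,0,0,-0.1174],
  [85,0,0,0,0,0,-0.1174],
  [85,0,0,0,0,0,-0.1174],
  [85,0,0,0,0,0,-0.1174],
  [85,0,0,0,0,0,-0.1174],
  [85,0,0,0,0,0,-0.1174],
  [85,0,0,0,0,0,-0.1174],
  [85,0,0,0,0,0,-0.1174],
  [85,0,0,0,0,0,-0.1174],
  [85,0,0,0,0,0,-0.1174],
  [85,0,0,0,0,0,-0.1174],
])

```text
clock: 1.12
ee_pos: [0.1925, -0.568, 0.231]
orientation: [-2.161, -2.279, -0.001]
force: [0.7, -0.7, -0.8]
opening: 0.998
```

Run:
```python
from h import *
go(.50,-.26,.25,0.047)
```

```text
t 1.12 pos [ 0.1925 -0.568   0.231 ] yaw 0.053 tilt [-0.     0.001 -1.   ] F [ 0.7 -0.7 -0.8] op 0.998 q [-1.36  0.36  1.51 -0.    1.27 -1.41]
delta tool mm [291.3 323.4 -18.8] dist 435.6 turn z 0.006 alt -3.135
```

Request:
carry_out([
  [85,24.3,27,-1.6,0,0,0],
  [85,24.3,27,-1.6,0,0,0],
  [85,24.3,27,-1.6,0,0,0],
  [85,24.3,27,-1.6,0,0,0],
  [85,24.3,27,-1.6,0,0,0],
  [85,24.3,27,-1.6,0,0,0],
  [85,24.3,27,-1.6,0,0,0],
  [85,24.3,27,-1.6,0,0,0],
  [85,24.3,27,-1.6,0,0,0],
  [85,24.3,27,-1.6,0,0,0],
  [85,24.3,27,-1.6,0,0,0],
  [85,24.3,27,-1.6,0,0,0],
])

```text
clock: 2.12
ee_pos: [0.5033, -0.26, 0.2505]
orientation: [-2.168, -2.273, -0.0]
force: [-0.4, -0.7, -0.4]
opening: 0.994
```

Run:
```python
from caps import *
go(.549,-.26,.231,0.047)
c=cap('wrist','w1.png')
for o in caps(c): print(np.round(o[:4],1),np.round(o[4],4))
c=cap('top','t1.png')
for o in caps(c): print(np.round(o[:4],1),np.round(o[4],4))
```

```text
t 2.12 pos [ 0.5033 -0.26    0.2505] yaw 0.047 tilt [-0.  0. -1.] F [-0.4 -0.7 -0.4] op 0.994 q [-0.6   0.29  1.56  0.    1.29 -0.65]
delta tool mm [-2.1 45.6 19.5] dist 49.6 turn z 0.0 alt -3.141
[ 370.8  230.3   24.5 1747. ] [ 0.5502 -0.2604  0.108 ]
[ 235.3  324.1   21.5 1177. ] [ 0.4288 -0.3604  0.108 ]
[ 367.   358.    22.2 1244. ] [ 0.5592 -0.3929  0.108 ]
[189.7 202.8  10.4 325. ] [0.6105 0.1547 0.108 ]
```

View pics/w1.png

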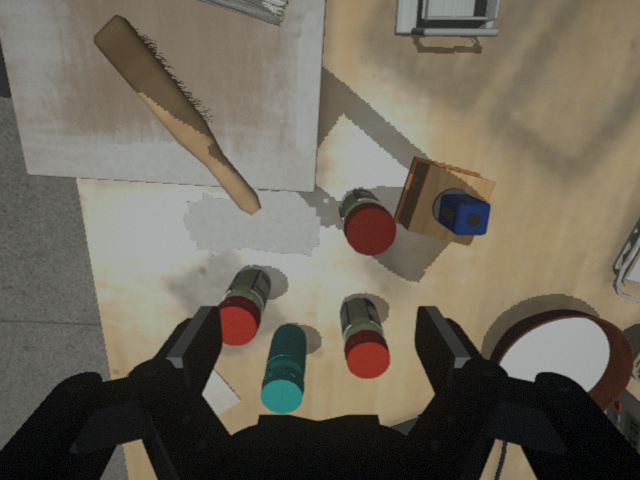

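Request:
carry_out([
  [70,-1.1,23.3,10,0,0,0],
  [70,-1.1,23.3,10,0,0,0],
  [70,0,0,30,0,0,0],
  [70,0,0,30,0,0,0],
  [70,0,0,30,0,0,0],
  [70,0,0,30,0,0,0],
  [70,0,0,25,0,0,0],
  [70,0,0,15,0,0,0],
  [70,0,0,0,0,0,0],
  [70,0,0,0,0,0,0],
])

```text
clock: 3.05
ee_pos: [0.548, -0.2617, 0.0697]
orientation: [-2.167, -2.271, 0.001]
force: [0.0, -0.0, -0.5]
opening: 0.82
```

Run:
```python
from caps import *
go(.55,-.2602,.070,0.047)
c=cap('wrist','w2.png')
```

```text
t 3.05 pos [ 0.548  -0.2617  0.0697] yaw 0.047 tilt [-0.002  0.001 -1.   ] F [ 0.  -0.  -0.5] op 0.82 q [-0.56  0.55  1.65 -0.    0.95 -0.61]
delta tool mm [ 1.4  2.  -0.3] dist 2.5 turn z -0.0 alt 3.142
```

View pics/w2.png

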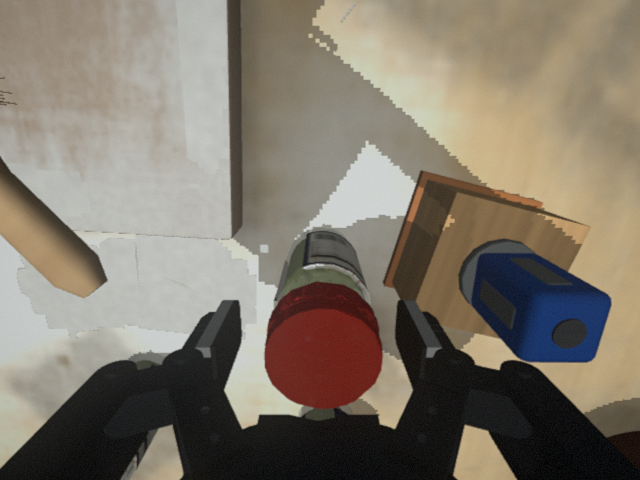

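The jar's cap is centred between the pads, at about (323,345). Closing.

Request:
carry_out([
  [70,1.4,2,0,0,0,0],
  [30,0,0,0,0,0,0],
  [30,0,0,0,0,0,0],
  [30,0,0,0,0,0,0],
  [30,0,0,0,0,0,0],
  [30,0,0,0,0,0,0],
  [30,0,0,0,0,0,0],
  [30,0,0,-10,0,0,0],
  [30,0,0,-20,0,0,0],
])

```text
clock: 3.85
ee_pos: [0.5493, -0.259, 0.0995]
orientation: [-2.165, -2.27, 0.001]
force: [0.4, 0.6, -0.8]
opening: 0.511
```

Run:
```python
from caps import *
go(.55,-.2602,.270,0.047)
```

```text
t 3.85 pos [ 0.5493 -0.259   0.0995] yaw 0.048 tilt [-0.004  0.002 -1.   ] F [ 0.4  0.6 -0.8] op 0.511 q [-0.55  0.51  1.63  0.    1.01 -0.6 ]
delta tool mm [  -0.8    0.  -170.5] dist 170.5 turn z 0.001 alt -3.141
```

Request:
carry_out([
  [30,0,0,-35,0,0,0],
  [30,0,0,-35,0,0,0],
  [30,0,0,-35,0,0,0],
  [30,0,0,-35,0,0,0],
  [30,0,0,-30,0,0,0],
  [30,35,0,0,0,0,0],
  [30,35,0,0,0,0,0],
  [30,35,0,0,0,0,0],
  [30,35,0,0,0,0,0],
  [30,0,0,0,0,0,0],
  [30,0,0,0,0,0,0],
])

```text
clock: 4.77
ee_pos: [0.544, -0.1184, 0.2715]
orientation: [2.164, 2.277, 0.0]
force: [0.7, -0.3, -2.1]
opening: 0.505
```

Run:
```python
from caps import *
go(.617,-.05,.270,0.047)
c=cap('wrist','w3.png')
for o in caps(c): print(np.round(o[:4],1),np.round(o[4],4))
```

```text
t 4.77 pos [ 0.544  -0.1184  0.2715] yaw 0.051 tilt [ 0.001 -0.    -1.   ] F [ 0.7 -0.3 -2.1] op 0.505 q [-0.34  0.26  1.55  0.    1.33 -0.39]
delta tool mm [64.7 76.4  1.5] dist 100.1 turn z 0.004 alt -3.138
[ 318.5  356.4   57.7 8802. ] [ 0.5527 -0.2675  0.108 ]
[201.6 424.5  11.8 292. ] [ 0.4225 -0.3674  0.108 ]
```

View pics/w3.png

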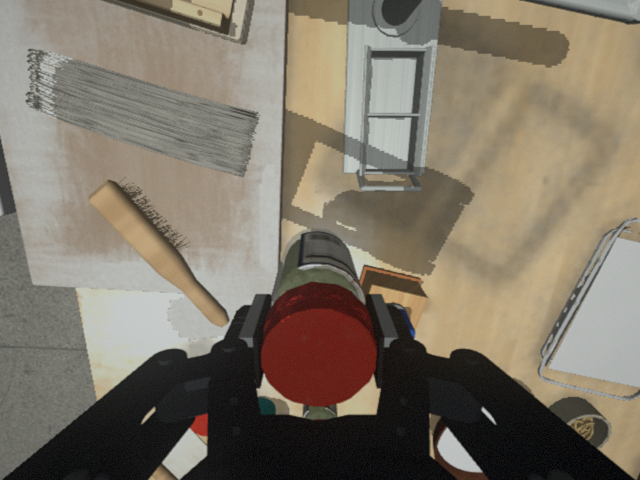

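```bash
cat > rack.py <<'E'
from h import *
def rk(P,X):
    cx,cy,a=P;x,y,z=X
    return [cx+np.cos(a)*x-np.sin(a)*y,cy+np.sin(a)*x+np.cos(a)*y,z]
def draw(c,P,box,f,fn):
    x0,y0,x1,y1=box
    im=cv2.resize(c['color'][y0:y1,x0:x1],None,fx=f,fy=f,interpolation=cv2.INTER_CUBIC)
    def L(pts,col):
        q=[((proj(c,rk(P,X))-[x0,y0]+.5)*f).astype(int) for X in pts]
        cv2.polylines(im,[np.array(q)],False,col,1)
    for yc in (-130,-72,72,130):
        for z,col in((42,(0,0,255)),(10,(0,255,0))):
            L([np.array([sx*26,yc+sy*28,z])/1000 for sx,sy in((1,1),(1,-1),(-1,-1),(-1,1),(1,1))],col)
    for s in(1,-1): L([np.array([sx*30,s*178,58])/1000 for sx in(-1,1)],(255,0,0))
    cv2.imwrite('pics/'+fn,im)
E
python3 - <<'E'
from rack import *
w=dict(vision.capture('wrist'));P=(.6108,.0805,.047)
draw(w,P,(330,0,460,200),3,'d1.png')
draw(vision.capture('top'),P,(140,170,320,245),4,'d2.png')
E
```

```text
(no output)
```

View pics/d1.png

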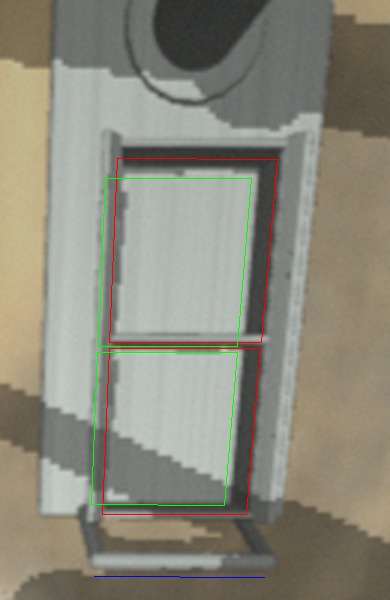

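View pics/d2.png

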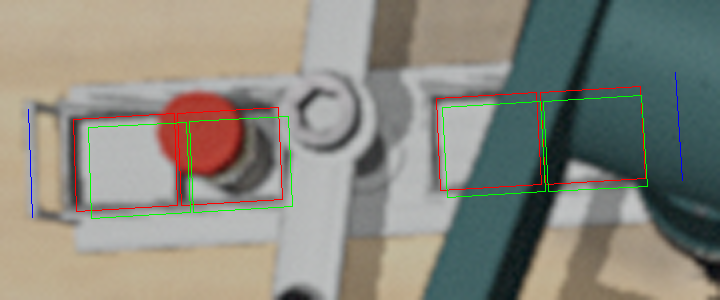

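Run:
```python
from rack import *
w=dict(vision.capture('wrist'));P=(.6125,.0835,.047)
draw(w,P,(330,0,460,200),3,'d3.png')
draw(vision.capture('top'),P,(140,170,320,245),4,'d4.png')
```

```text
(no output)
```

View pics/d3.png

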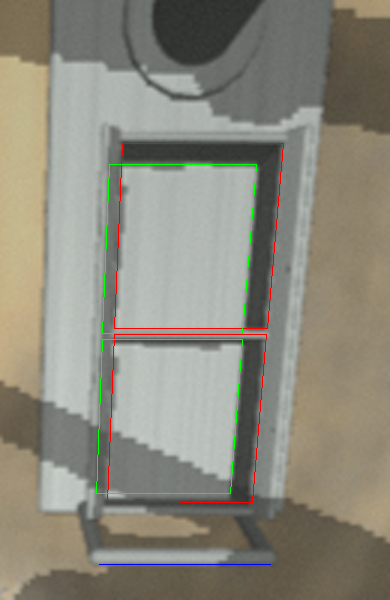

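View pics/d4.png

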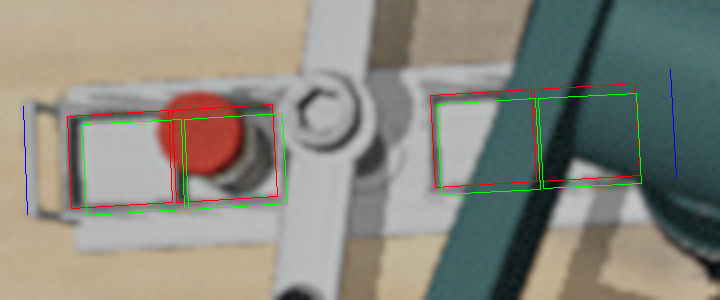

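Run:
```python
from rack import *
go(.6183,-.0465,.081,0.047)
```

```text
t 5.02 pos [ 0.5445 -0.1215  0.2707] yaw 0.046 tilt [ 0. -0. -1.] F [ 0.2 -0.  -2.1] op 0.508 q [-0.34  0.26  1.55 -0.    1.33 -0.39]
delta tool mm [ 71.6  77.1 189.7] dist 216.9 turn z -0.001 alt 3.141
```

Request:
carry_out([
  [30,23.9,25.7,0,0,0,0],
  [30,23.9,25.7,0,0,0,0],
  [30,23.8,25.7,0,0,0,0],
  [30,0,0,0,0,0,0],
  [30,0,0,30,0,0,0],
  [30,0,0,30,0,0,0],
  [30,0,0,30,0,0,0],
  [30,0,0,30,0,0,0],
  [30,0,0,10,0,0,0],
  [30,0,0,0,0,0,0],
  [30,0,0,0,0,0,0],
])

```text
clock: 5.93
ee_pos: [0.6182, -0.0459, 0.1408]
orientation: [-2.169, -2.272, 0.0]
force: [-0.1, 0.4, -0.2]
opening: 0.511
```

Run:
```python
from rack import *
go(.6183,-.0465,.081,0.047)
c=cap('wrist','w5.png');cap('scene','s5.png')
```

```text
t 5.93 pos [ 0.6182 -0.0459  0.1408] yaw 0.047 tilt [-0.  0. -1.] F [-0.1  0.4 -0.2] op 0.511 q [-0.19  0.48  1.56 -0.    1.1  -0.23]
delta tool mm [-0.6  0.1 59.8] dist 59.8 turn z -0.0 alt 3.141
```

View pics/w5.png

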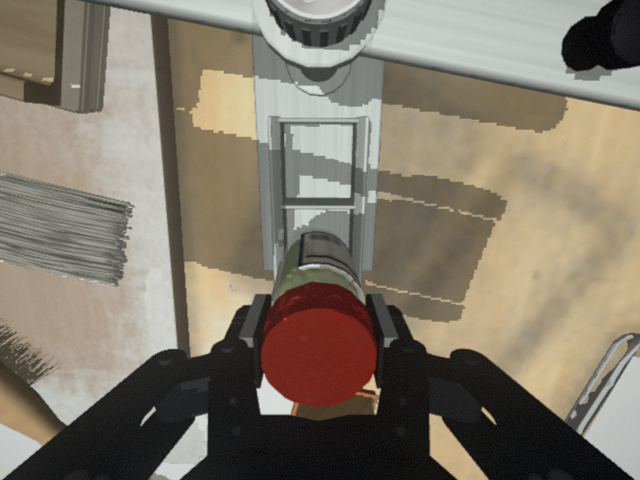

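View pics/s5.png

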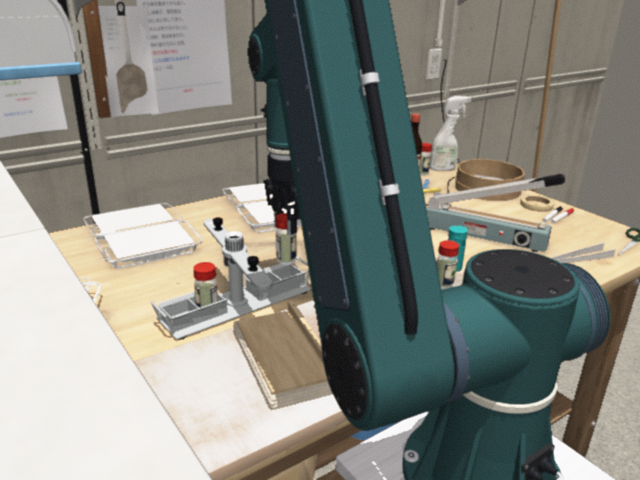

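The jar is in line with cell 1 (walls at columns 283 and 355, jar axis at about 320). Lowering.

Request:
carry_out([
  [30,0,0,20,0,0,0],
  [30,0,0,20,0,0,0],
  [30,0,0,10,0,0,0],
  [30,0,0,5,0,0,0],
  [30,0,0,3,0,0,0],
  [30,0,0,0,0,0,0],
  [30,0,0,0,0,0,0],
])

```text
clock: 6.62
ee_pos: [0.6188, -0.0452, 0.0835]
orientation: [2.167, 2.273, 0.001]
force: [0.3, 0.0, -1.2]
opening: 0.511
```

Run:
```python
from rack import *
go(.6183,-.0465,.081,0.047)
```

```text
t 6.62 pos [ 0.6188 -0.0452  0.0835] yaw 0.047 tilt [ 0.002 -0.    -1.   ] F [ 0.3  0.  -1.2] op 0.511 q [-0.18  0.54  1.61  0.    0.98 -0.23]
delta tool mm [-1.3 -0.5  2.5] dist 2.9 turn z 0.0 alt -3.141
```

Request:
carry_out([
  [30,-1,0,2,0,0,0],
  [30,0,0,0,0,0,0],
  [65,0,0,0,0,0,0],
  [65,0,0,0,0,0,0],
  [65,0,0,0,0,0,0],
  [65,0,0,0,0,0,0],
  [65,0,0,-20,0,0,0],
  [65,0,0,-40,0,0,0],
  [65,0,0,-40,0,0,0],
  [65,0,0,-40,0,0,0],
  [65,0,0,-30,0,0,0],
  [65,0,0,0,0,0,0],
])

```text
clock: 7.62
ee_pos: [0.6222, -0.0468, 0.2583]
orientation: [2.161, 2.266, 0.011]
force: [1.2, -0.5, 0.6]
opening: 0.758
```

Run:
```python
from caps import *
go(.5594,-.393,.25,0.047)
c=cap('wrist','w6.png')
for o in caps(c,.118): print(np.round(o[:4],1),np.round(o[4],4))
c=cap('top')
for o in caps(c): print(np.round(o[:4],1),np.round(o[4],4))
```

```text
t 7.62 pos [ 0.6222 -0.0468  0.2583] yaw 0.048 tilt [ 0.013 -0.002 -1.   ] F [ 1.2 -0.5  0.6] op 0.758 q [-0.19  0.36  1.43  0.    1.33 -0.23]
delta tool mm [-342.8  -79.3    8.3] dist 352.0 turn z 0.001 alt -3.141
[ 310.6  225.5   25.9 1920. ] [ 0.6179 -0.0451  0.118 ]
[141. 478.  15. 345.] [ 0.4381 -0.3502  0.118 ]
[449.3 223.7  10.4 321. ] [ 0.5597 -0.3931  0.108 ]
[435.6 286.9  10.4 323. ] [ 0.4268 -0.3602  0.108 ]
```

View pics/w6.png

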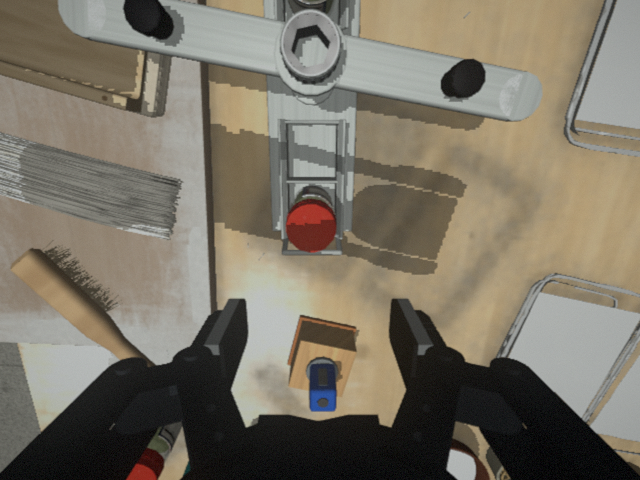

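Request:
carry_out([
  [65,-38.1,-8.7,0,0,0,0],
  [65,-38.1,-8.7,0,0,0,0],
  [65,-38.1,-8.7,0,0,0,0],
  [65,-38.1,-8.7,0,0,0,0],
  [65,-38.1,-8.7,0,0,0,0],
  [65,-38.1,-8.7,0,0,0,0],
  [65,-38.1,-8.7,0,0,0,0],
  [65,-38.1,-8.7,0,0,0,0],
  [65,-38.1,-8.7,0,0,0,0],
  [65,0,0,20,0,0,0],
  [65,0,0,30,0,0,0],
  [65,0,0,30,0,0,0],
])

```text
clock: 8.72
ee_pos: [0.555, -0.3931, 0.1679]
orientation: [-2.169, -2.27, -0.0]
force: [1.1, 0.6, -0.4]
opening: 0.763
```

Run:
```python
from caps import *
go(.5596,-.393,.07,0.047)
c=cap('wrist','w7.png')
for o in caps(c): print(np.round(o[:4],1),np.round(o[4],4))
go(.5596,-.393,.07,0.047)
```

```text
t 8.72 pos [ 0.555  -0.3931  0.1679] yaw 0.045 tilt [-0.001  0.001 -1.   ] F [ 1.1  0.6 -0.4] op 0.763 q [-0.72  0.53  1.39  0.    1.22 -0.76]
delta tool mm [-0.2  4.7 97.9] dist 98.0 turn z -0.002 alt 3.14
[ 110.   207.5   38.9 3896. ] [ 0.4269 -0.3633  0.108 ]
[ 325.7  264.5   33.2 3238. ] [ 0.5605 -0.3945  0.108 ]
t 8.77 pos [ 0.5515 -0.3895  0.1604] yaw 0.046 tilt [-0.01   0.009 -1.   ] F [-1.9  0.9 -4.2] op 0.756 q [-0.72  0.53  1.4   0.    1.22 -0.76]
delta tool mm [-4.7  8.7 90.3] dist 90.8 turn z -0.001 alt 3.141
```

View pics/w7.png

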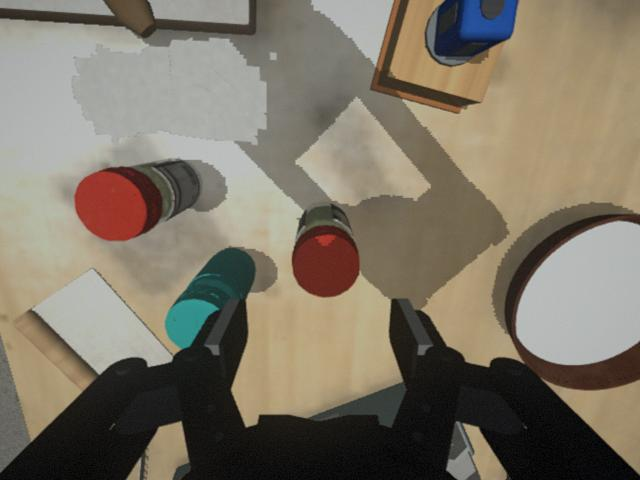

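Request:
carry_out([
  [65,0,4,15,0,0,0],
  [65,0,0,0,0,0,0],
  [65,0,0,0,0,0,0],
  [65,0,0,0,0,0,0],
])

```text
clock: 9.1
ee_pos: [0.5601, -0.392, 0.1558]
orientation: [-2.167, -2.274, 0.0]
force: [0.8, -0.3, -0.2]
opening: 0.761
```

Run:
```python
from caps import *
c=cap('wrist','w7.png')
for o in caps(c): print(np.round(o[:4],1),np.round(o[4],4))
go(.5598,-.3935,.07,0.047)
```

```text
[  89.5  212.    41.5 4347. ] [ 0.4273 -0.3628  0.108 ]
[ 317.6  272.5   35.  3581. ] [ 0.5605 -0.3941  0.108 ]
t 9.15 pos [ 0.5604 -0.3923  0.1565] yaw 0.048 tilt [ 0.001 -0.001 -1.   ] F [-0.9 -0.7  0.3] op 0.761 q [-0.71  0.54  1.39  0.    1.2  -0.76]
delta tool mm [-1.1 -0.8 86.5] dist 86.5 turn z 0.001 alt -3.141
```

Request:
carry_out([
  [65,-1,0,30,0,0,0],
  [65,0,0,30,0,0,0],
  [65,0,0,20,0,0,0],
  [65,0,0,6,0,0,0],
  [65,0,0,0,0,0,0],
  [30,0,0,0,0,0,0],
  [30,0,0,0,0,0,0],
  [30,0,0,0,0,0,0],
  [30,0,0,0,0,0,0],
  [30,0,0,0,0,0,0],
  [30,0,0,-10,0,0,0],
  [30,0,0,-20,0,0,0],
])

```text
clock: 10.15
ee_pos: [0.5586, -0.3918, 0.0982]
orientation: [-2.165, -2.27, 0.0]
force: [0.2, -0.4, -0.6]
opening: 0.508
```

Request:
carry_out([
  [30,0,0,-35,0,0,0],
  [30,0,0,-35,0,0,0],
  [30,0,0,-35,0,0,0],
  [30,0,0,-35,0,0,0],
  [30,0,0,-30,0,0,0],
  [30,0,0,0,0,0,0],
  [30,0,0,0,0,0,0],
])

```text
clock: 10.73
ee_pos: [0.5612, -0.3939, 0.273]
orientation: [2.164, 2.269, 0.001]
force: [-0.6, 0.1, -2.2]
opening: 0.51
```

Run:
```python
from caps import *
go(.6156,.0115,.27,0.047)
c=cap('wrist','w8.png')
```

```text
t 10.73 pos [ 0.5612 -0.3939  0.273 ] yaw 0.047 tilt [ 0.004 -0.004 -1.   ] F [-0.6  0.1 -2.2] op 0.51 q [-0.71  0.45  1.26  0.    1.43 -0.76]
delta tool mm [402.4  73.6   1.8] dist 409.1 turn z 0.0 alt -3.141
```

View pics/w8.png

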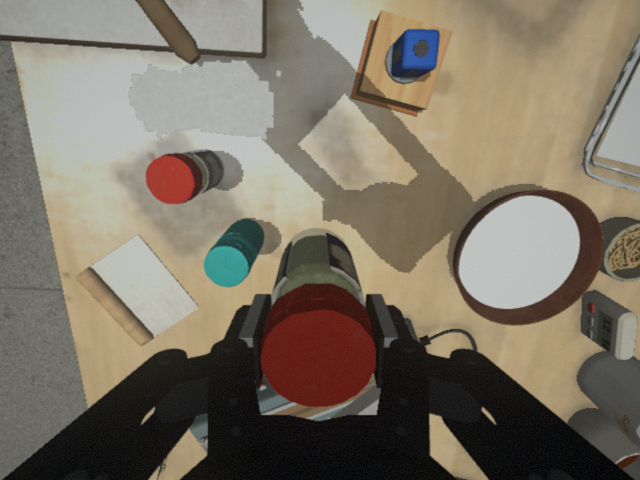

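Request:
carry_out([
  [30,36.5,6.7,0,0,0,0],
  [30,36.5,6.7,0,0,0,0],
  [30,36.5,6.7,0,0,0,0],
  [30,36.5,6.7,0,0,0,0],
  [30,36.5,6.7,0,0,0,0],
  [30,36.5,6.7,0,0,0,0],
  [30,36.5,6.7,0,0,0,0],
  [30,36.5,6.7,0,0,0,0],
  [30,36.5,6.7,0,0,0,0],
  [30,36.5,6.7,0,0,0,0],
  [30,36.5,6.7,0,0,0,0],
  [30,0,0,0,0,0,0],
])

```text
clock: 11.78
ee_pos: [0.6135, 0.0183, 0.2674]
orientation: [-2.159, -2.274, -0.001]
force: [-0.1, -0.8, 0.1]
opening: 0.509
```

Request:
carry_out([
  [30,0,0,0,0,0,0],
  [30,0,0,10,0,0,0],
  [30,0,0,0,0,0,0],
])

```text
clock: 12.03
ee_pos: [0.613, 0.0105, 0.2566]
orientation: [-2.167, -2.27, 0.005]
force: [-1.0, -1.3, -0.2]
opening: 0.512
```

Run:
```python
from rack import *
go(.6156,.0115,.14,0.047)
c=cap('wrist','w9.png')
for k,P in enumerate([(.6122,.0823,.047)]): draw(c,P,(240,0,400,150),4,'d5.png')
x=proj(c,rk(P,(0,0,.1695)));print(x)
```

```text
t 12.03 pos [0.613  0.0105 0.2566] yaw 0.047 tilt [-0.005 -0.    -1.   ] F [-1.  -1.3 -0.2] op 0.512 q [-0.1   0.36  1.44 -0.    1.34 -0.14]
delta tool mm [  0.8   3.2 116.6] dist 116.6 turn z -0.0 alt 3.141
[321.83440234 144.30364066]
```

View pics/w9.png

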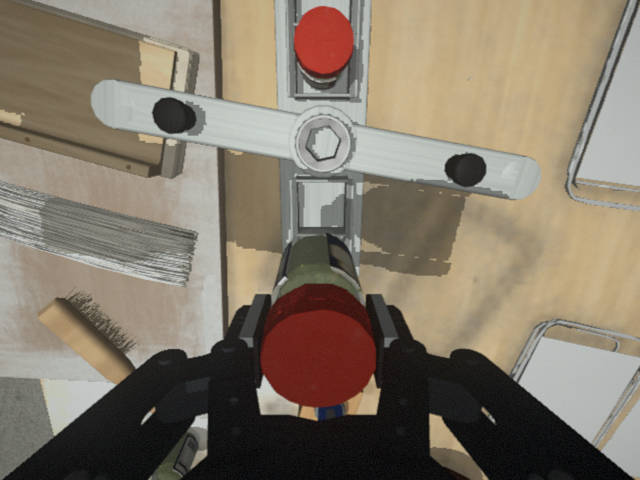

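Request:
carry_out([
  [30,0.5,2,30,0,0,0],
  [30,0,0,30,0,0,0],
  [30,0,0,30,0,0,0],
  [30,0,0,20,0,0,0],
  [30,0,0,0,0,0,0],
  [30,0,0,0,0,0,0],
  [30,0,0,0,0,0,0],
])

```text
clock: 12.67
ee_pos: [0.6176, 0.0112, 0.1507]
orientation: [2.169, 2.271, 0.002]
force: [0.3, -0.5, -0.1]
opening: 0.509
```

Run:
```python
from rack import *
go(.6156,.0115,.081,0.047)
c=cap('wrist','w10.png')
```

```text
t 12.67 pos [0.6176 0.0112 0.1507] yaw 0.046 tilt [ 0.002 -0.    -1.   ] F [ 0.3 -0.5 -0.1] op 0.509 q [-0.09  0.46  1.56  0.    1.12 -0.14]
delta tool mm [ 0.4 -2.1 69.7] dist 69.7 turn z -0.001 alt 3.141
```

View pics/w10.png

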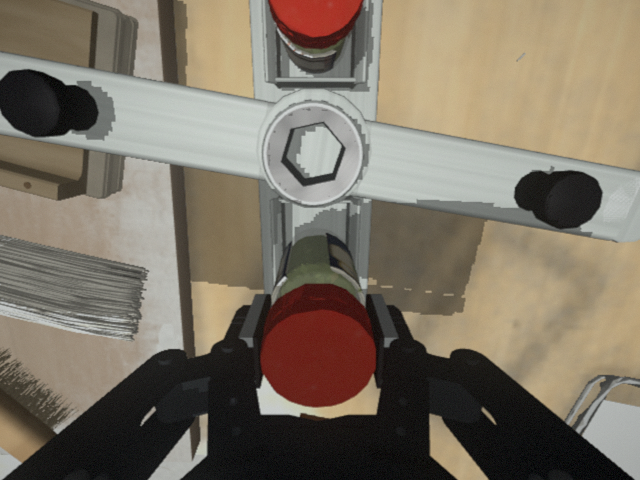

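Request:
carry_out([
  [30,0,-1.5,15,0,0,0],
  [30,0,0,20,0,0,0],
  [30,0,0,15,0,0,0],
  [30,0,0,8,0,0,0],
  [30,0,0,6,0,0,0],
  [30,0,0,4,0,0,0],
  [30,0,0,0,0,0,0],
  [30,0,0,0,0,0,0],
])

```text
clock: 13.38
ee_pos: [0.616, 0.0119, 0.0824]
orientation: [2.167, 2.273, 0.002]
force: [0.1, 0.1, -1.0]
opening: 0.509
```

Run:
```python
from rack import *
go(.6156,.0115,.081,0.047)
```

```text
t 13.38 pos [0.616  0.0119 0.0824] yaw 0.047 tilt [ 0.002 -0.    -1.   ] F [ 0.1  0.1 -1. ] op 0.509 q [-0.09  0.54  1.62  0.    0.98 -0.14]
delta tool mm [-0.4 -0.4  1.4] dist 1.5 turn z 0.0 alt -3.141
```

Request:
carry_out([
  [30,0,0,1,0,0,0],
  [65,0,0,0,0,0,0],
  [65,0,0,0,0,0,0],
  [65,0,0,0,0,0,0],
  [65,0,0,0,0,0,0],
  [65,0,0,-20,0,0,0],
  [65,0,0,-40,0,0,0],
  [65,0,0,-40,0,0,0],
  [65,0,0,-40,0,0,0],
  [65,0,0,-35,0,0,0],
  [65,0,0,0,0,0,0],
  [65,0,0,0,0,0,0],
])

```text
clock: 14.38
ee_pos: [0.6169, 0.0118, 0.2584]
orientation: [2.165, 2.27, 0.006]
force: [0.2, 0.8, -0.9]
opening: 0.76
```

Run:
```python
from caps import *
go(.427,-.3610,.25,0.047)
c=cap('wrist','w11.png')
for o in caps(c,.118): print(np.round(o[:4],1),np.round(o[4],4))
```

```text
t 14.38 pos [0.6169 0.0118 0.2584] yaw 0.048 tilt [ 0.006 -0.    -1.   ] F [ 0.2  0.8 -0.9] op 0.76 q [-0.09  0.36  1.44  0.    1.34 -0.14]
delta tool mm [-363.4 -207.4    7.5] dist 418.5 turn z 0.001 alt -3.141
[ 314.3   42.1   33.6 3102. ] [0.6086 0.1538 0.118 ]
[ 314.2  227.6   25.4 1906. ] [0.6149 0.012  0.118 ]
[ 315.   288.1   23.2 1569. ] [ 0.6181 -0.0459  0.118 ]
```

View pics/w11.png

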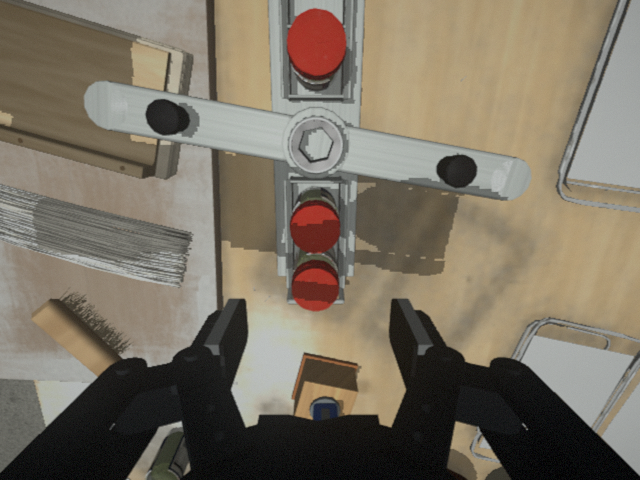

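Request:
carry_out([
  [65,-30.3,-17.3,0,0,0,0],
  [65,-30.3,-17.3,0,0,0,0],
  [65,-30.3,-17.3,0,0,0,0],
  [65,-30.3,-17.3,0,0,0,0],
  [65,-30.3,-17.3,0,0,0,0],
  [65,-30.3,-17.3,0,0,0,0],
  [65,-30.3,-17.3,0,0,0,0],
  [65,-30.3,-17.3,0,0,0,0],
  [65,-30.3,-17.3,0,0,0,0],
  [65,-30.3,-17.3,0,0,0,0],
  [65,-30.3,-17.3,0,0,0,0],
  [65,-30.3,-17.3,0,0,0,0],
])

```text
clock: 15.43
ee_pos: [0.4229, -0.3614, 0.2531]
orientation: [-2.165, -2.27, -0.001]
force: [0.4, -2.1, 1.6]
opening: 0.76
```

Request:
carry_out([
  [65,0,0,30,0,0,0],
  [65,0,0,30,0,0,0],
  [65,0,0,30,0,0,0],
  [65,0,0,0,0,0,0],
  [65,0,0,0,0,0,0],
  [65,0,0,0,0,0,0],
])

```text
clock: 15.93
ee_pos: [0.4251, -0.361, 0.1656]
orientation: [-2.167, -2.273, -0.0]
force: [1.1, -0.6, 0.2]
opening: 0.763
```

Run:
```python
from caps import *
c=cap('wrist','w12.png')
for o in caps(c): print(np.round(o[:4],1),np.round(o[4],4))
go(.4273,-.3615,.07,0.047)
```

```text
[ 320.   264.5   33.3 3244. ] [ 0.4269 -0.3617  0.108 ]
t 15.98 pos [ 0.4258 -0.3616  0.1666] yaw 0.048 tilt [ 0.001 -0.001 -1.   ] F [-0.5 -0.2  0.3] op 0.763 q [-0.83  0.37  1.68  0.    1.1  -0.88]
delta tool mm [ 0.1  1.4 96.6] dist 96.6 turn z 0.001 alt -3.141
```

View pics/w12.png

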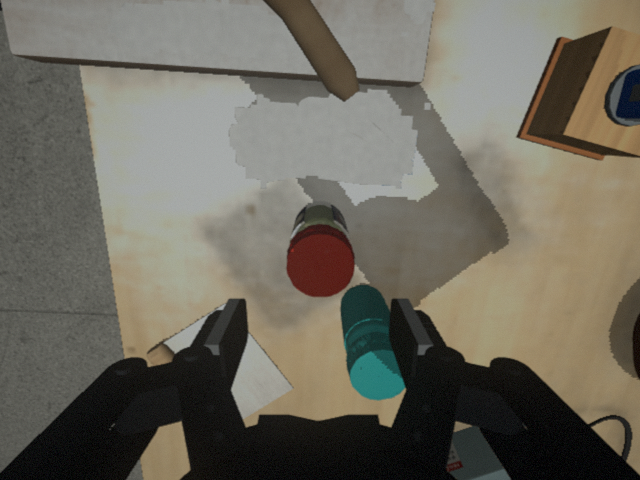

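Request:
carry_out([
  [65,0,1.2,30,0,0,0],
  [65,0,0,30,0,0,0],
  [65,0,0,25,0,0,0],
  [65,0,0,11,0,0,0],
  [65,0,0,0,0,0,0],
  [30,0,0,0,0,0,0],
  [30,0,0,0,0,0,0],
  [30,0,0,0,0,0,0],
  [30,0,0,0,0,0,0],
  [30,0,0,0,0,0,0],
  [30,0,0,-10,0,0,0],
  [30,0,0,-20,0,0,0],
])

```text
clock: 16.98
ee_pos: [0.425, -0.3598, 0.0989]
orientation: [-2.166, -2.271, -0.001]
force: [0.0, 0.8, -1.2]
opening: 0.509
```

Request:
carry_out([
  [30,0,0,-35,0,0,0],
  [30,0,0,-35,0,0,0],
  [30,0,0,-35,0,0,0],
  [30,0,0,-35,0,0,0],
  [30,0,0,-30,0,0,0],
  [30,0,0,0,0,0,0],
  [30,0,0,0,0,0,0],
])

```text
clock: 17.57
ee_pos: [0.4271, -0.3619, 0.2725]
orientation: [2.164, 2.27, -0.0]
force: [-0.5, 0.2, -1.0]
opening: 0.506
```

Run:
```python
from caps import *
go(.6061,.2126,.27,0.047)
c=cap('wrist','w13.png')
```

```text
t 17.57 pos [ 0.4271 -0.3619  0.2725] yaw 0.048 tilt [ 0.004 -0.004 -1.   ] F [-0.5  0.2 -1. ] op 0.506 q [-0.83  0.26  1.55  0.    1.33 -0.87]
delta tool mm [565.3 206.1   0.9] dist 601.7 turn z 0.001 alt -3.141
```

View pics/w13.png

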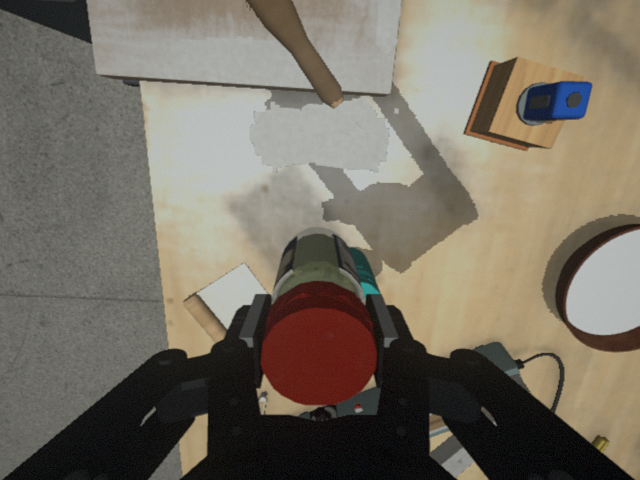

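Request:
carry_out([
  [30,35.3,12.9,0,0,0,0],
  [30,35.3,12.9,0,0,0,0],
  [30,35.3,12.9,0,0,0,0],
  [30,35.3,12.9,0,0,0,0],
  [30,35.3,12.9,0,0,0,0],
  [30,35.3,12.9,0,0,0,0],
  [30,35.3,12.9,0,0,0,0],
  [30,35.3,12.9,0,0,0,0],
  [30,35.3,12.9,0,0,0,0],
  [30,35.3,12.9,0,0,0,0],
  [30,35.3,12.9,0,0,0,0],
  [30,35.3,12.9,0,0,0,0],
])

```text
clock: 18.62
ee_pos: [0.5594, 0.0713, 0.2674]
orientation: [-2.166, -2.271, 0.005]
force: [0.0, -0.4, -0.9]
opening: 0.504
```

Request:
carry_out([
  [30,35.3,12.9,0,0,0,0],
  [30,35.3,12.9,0,0,0,0],
  [30,35.3,12.9,0,0,0,0],
  [30,35.3,12.9,0,0,0,0],
  [30,0,0,0,0,0,0],
  [30,0,0,30,0,0,0],
  [30,0,0,30,0,0,0],
  [30,0,0,30,0,0,0],
  [30,0,0,20,0,0,0],
  [30,0,0,0,0,0,0],
  [30,0,0,0,0,0,0],
  [30,0,0,0,0,0,0],
])

```text
clock: 19.62
ee_pos: [0.6059, 0.2128, 0.1599]
orientation: [-2.168, -2.273, -0.0]
force: [-0.4, -0.8, -1.5]
opening: 0.509
```

Run:
```python
from rack import *
go(.6061,.2126,.081,0.047)
c=cap('wrist','w14.png')
draw(vision.capture('top'),(.6122,.0823,.047),(130,170,330,245),4,'d6.png')
```

```text
t 19.62 pos [0.6059 0.2128 0.1599] yaw 0.047 tilt [-0.  0. -1.] F [-0.4 -0.8 -1.5] op 0.509 q [0.23 0.48 1.49 0.   1.16 0.18]
delta tool mm [-0.3  0.2 78.9] dist 78.9 turn z 0.0 alt -3.141
```

View pics/w14.png

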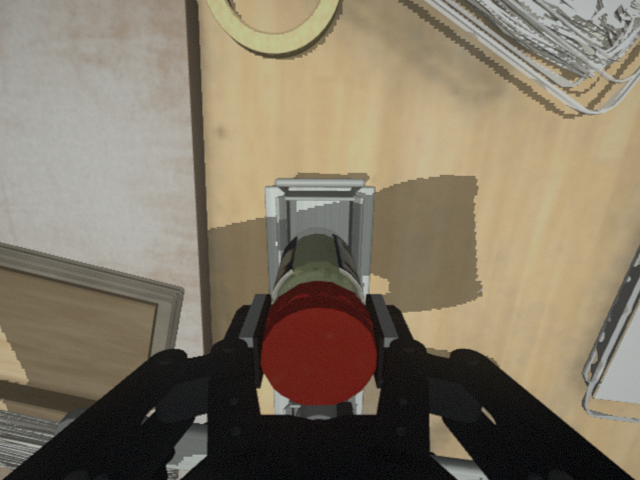

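View pics/d6.png

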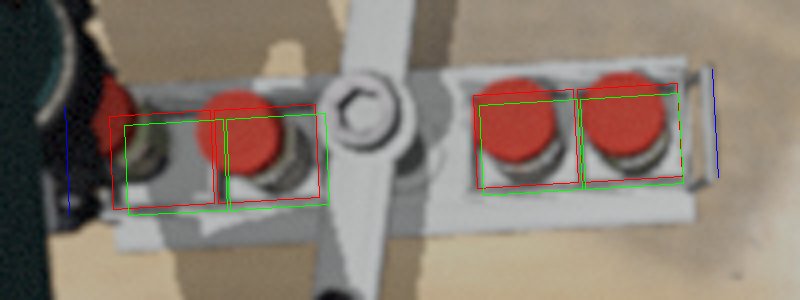

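Request:
carry_out([
  [30,0,0,25,0,0,0],
  [30,0,0,20,0,0,0],
  [30,0,0,15,0,0,0],
  [30,0,0,8,0,0,0],
  [30,0,0,6,0,0,0],
  [30,0,0,3,0,0,0],
  [30,0,0,0,0,0,0],
  [30,0,0,0,0,0,0],
])

```text
clock: 20.38
ee_pos: [0.6064, 0.2131, 0.0835]
orientation: [2.168, 2.273, 0.002]
force: [-0.9, 0.0, -1.6]
opening: 0.507
```

Run:
```python
from rack import *
go(.6061,.2126,.081,0.047)
```

```text
t 20.38 pos [0.6064 0.2131 0.0835] yaw 0.047 tilt [ 0.002  0.    -1.   ] F [-0.9  0.  -1.6] op 0.507 q [0.23 0.57 1.56 0.   1.01 0.18]
delta tool mm [-0.5 -0.3  2.5] dist 2.6 turn z 0.0 alt -3.141
```

Request:
carry_out([
  [30,0,0,2,0,0,0],
  [30,0,0,0,0,0,0],
  [65,0,0,0,0,0,0],
  [65,0,0,0,0,0,0],
  [65,0,0,0,0,0,0],
  [65,0,0,0,0,0,0],
  [65,0,0,-20,0,0,0],
  [65,0,0,-40,0,0,0],
  [65,0,0,-40,0,0,0],
  [65,0,0,-40,0,0,0],
  [65,0,0,-40,0,0,0],
  [65,0,0,-10,0,0,0],
])

```text
clock: 21.38
ee_pos: [0.6089, 0.2138, 0.2782]
orientation: [2.164, 2.269, 0.015]
force: [1.4, 0.3, 0.1]
opening: 0.759
```

Request:
carry_out([
  [0,-35,-20,0,0,0,0],
  [0,-35,-20,0,0,0,0],
  [0,-35,-20,0,0,0,0],
  [0,-35,-20,0,0,0,0],
  [0,-12,-15,0,0,0,0.0875],
  [0,0,0,0,0,0,0.0875],
  [0,0,0,0,0,0,0],
  [0,0,0,0,0,0,0],
])

```text
clock: 22.05
ee_pos: [0.518, 0.0565, 0.2705]
orientation: [-2.356, -2.078, -0.001]
force: [-0.1, 0.1, -0.6]
opening: -0.004
```

Run:
```python
from caps import *
go(.507,.0655,.152,-.128)
c=cap('wrist','w15.png')
for o in caps(c,.118): print(np.round(o[:4],1),np.round(o[4],4))
print(proj(c,(.511,.0953,.1675)))
c=cap('top')
for o in caps(c,.118): print(np.round(o[:4],1),np.round(o[4],4))
```

```text
t 22.05 pos [0.518  0.0565 0.2705] yaw -0.126 tilt [ 0.  0. -1.] F [-0.1  0.1 -0.6] op -0.004 q [-0.02  0.21  1.62  0.    1.31  0.1 ]
delta tool mm [  7.5 -12.1 118.5] dist 119.4 turn z 0.002 alt -3.139
[ 407.4   13.9   31.  2180. ] [0.6056 0.2106 0.118 ]
[ 413.8   95.    31.3 2560. ] [0.6083 0.1537 0.118 ]
[ 427.1  258.8   23.5 1551. ] [0.6153 0.0109 0.118 ]
[ 430.7  311.5   22.6 1362. ] [ 0.6174 -0.0453  0.118 ]
[301.12545373 192.321702  ]
[285.3 198.   10.6 331. ] [ 0.6169 -0.0475  0.118 ]
[257.9 199.5  10.4 312. ] [0.6143 0.01   0.118 ]
```

View pics/w15.png

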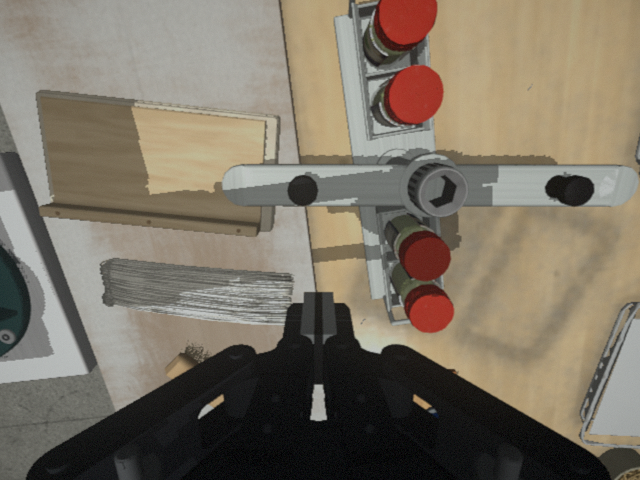

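Request:
carry_out([
  [0,4,-6,10,0,0,0],
  [0,3.5,-6,20,0,0,0],
  [0,0,0,30,0,0,0],
  [0,0,0,30,0,0,0],
  [0,0,0,20,0,0,0],
  [0,0,0,8,0,0,0],
  [0,0,0,0,0,0,0],
  [0,0,0,0,0,0,0],
])

```text
clock: 22.82
ee_pos: [0.5076, 0.066, 0.1528]
orientation: [-2.357, -2.077, -0.0]
force: [-0.4, -0.5, 1.4]
opening: 0.002
```

Run:
```python
from caps import *
go(.507,.0655,.152,-.128)
c=cap('wrist','w16.png');cap('scene','s16.png')
```

```text
t 22.82 pos [0.5076 0.066  0.1528] yaw -0.126 tilt [-0.  0. -1.] F [-0.4 -0.5  1.4] op 0.002 q [-0.01  0.32  1.79  0.    1.03  0.12]
delta tool mm [-0.5 -0.5  0.8] dist 1.1 turn z 0.002 alt -3.14
```

View pics/w16.png

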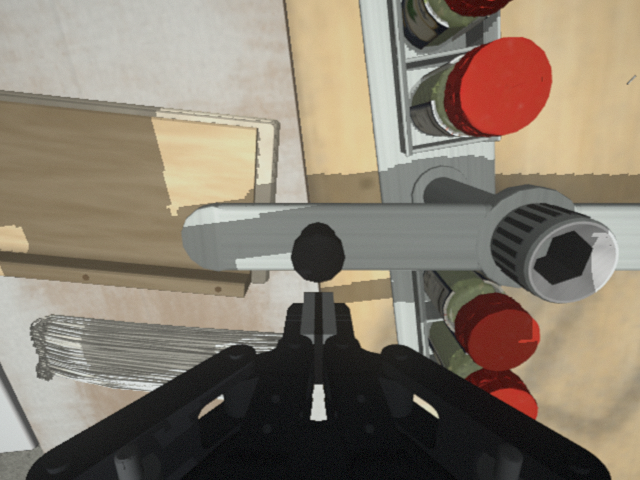

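Request:
carry_out([
  [0,4,0,0,0,0,0],
  [0,4,0,0,0,0,0],
  [0,10.3,-1.7,0,0,0,0.1],
  [0,10.3,-1.7,0,0,0,0.1],
  [0,10.3,-1.7,0,0,0,0.1],
  [0,10.3,-1.7,0,0,0,0.1],
  [0,0,0,0,0,0,0],
  [0,0,0,0,0,0,0],
])

```text
clock: 23.58
ee_pos: [0.5131, 0.1152, 0.1531]
orientation: [2.72, 1.571, 0.002]
force: [-0.7, -0.4, -0.2]
opening: 0.004
```

Run:
```python
from caps import *
go(.507,.0655,.152,-.128)
c=cap('wrist','w17.png')
```

```text
t 23.58 pos [0.5131 0.1152 0.1531] yaw -0.523 tilt [ 0.001  0.    -1.   ] F [-0.7 -0.4 -0.2] op 0.004 q [0.09 0.34 1.76 0.   1.04 0.61]
delta tool mm [-46.1  19.5   1.1] dist 50.1 turn z -0.395 alt 2.746
```

View pics/w17.png

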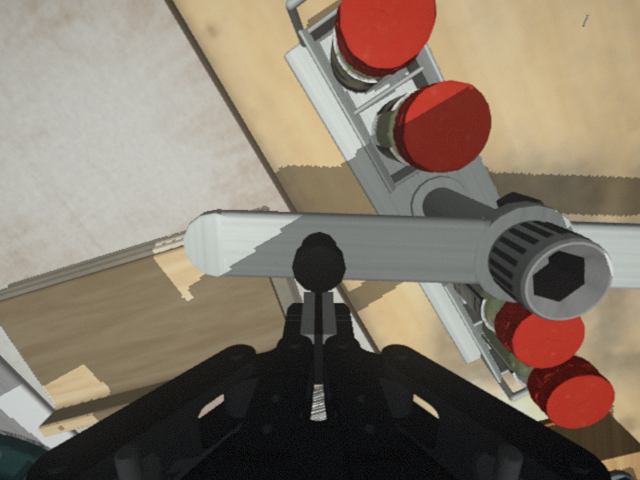

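Request:
carry_out([
  [0,10.3,-1.7,0,0,0,0.1],
  [0,10.3,-1.7,0,0,0,0.1],
  [0,10.3,-1.7,0,0,0,0.1],
  [0,10.3,-1.7,0,0,0,0.1],
  [0,10.3,-1.7,0,0,0,0.1],
  [0,10.3,-1.7,0,0,0,0.1],
  [0,10.3,-1.7,0,0,0,0.1],
  [0,10.3,-1.7,0,0,0,0.1],
  [0,0,0,0,0,0,0],
  [0,0,0,0,0,0,0],
])

```text
clock: 24.47
ee_pos: [0.5661, 0.1758, 0.1525]
orientation: [3.117, 0.388, -0.0]
force: [-0.2, -0.4, 0.3]
opening: 0.001
```

Run:
```python
from caps import *
go(.507,.0655,.152,-1.524)
c=cap('wrist','w18.png')
```

```text
t 24.47 pos [0.5661 0.1758 0.1525] yaw -1.323 tilt [ 0. -0. -1.] F [-0.2 -0.4  0.3] op 0.001 q [ 0.18  0.43  1.62 -0.    1.1   1.51]
delta tool mm [-84.3  92.4   0.5] dist 125.1 turn z 0.201 alt -2.941
```

View pics/w18.png

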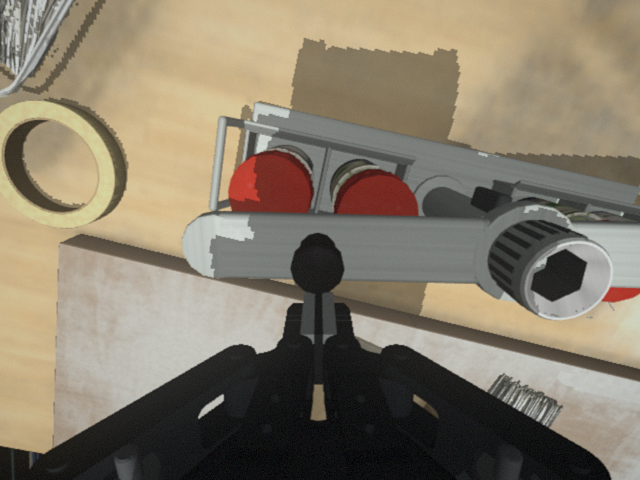

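Request:
carry_out([
  [0,10.3,-1.7,0,0,0,0.1],
  [0,8,-1.5,0,0,0,0.07],
  [0,2,-0.4,0,0,0,0.02],
  [0,0,0,0,0,0,0],
  [0,0,0,0,0,0,0],
])

```text
clock: 24.93
ee_pos: [0.5847, 0.1831, 0.1525]
orientation: [3.14, 0.088, -0.001]
force: [0.1, -1.4, -0.2]
opening: -0.002
```

Request:
carry_out([
  [0,1,0,0,0,0,0],
  [0,1,0,0,0,0,0],
  [0,0,0,0,0,0,0],
])

```text
clock: 25.18
ee_pos: [0.5865, 0.1834, 0.1524]
orientation: [3.14, 0.085, -0.002]
force: [-1.4, -0.1, 0.6]
opening: -0.003
```

Request:
carry_out([
  [0,1,0,0,0,0,0],
  [0,1,0,0,0,0,0],
  [0,0,0,0,0,0,0],
])

```text
clock: 25.43
ee_pos: [0.5881, 0.1837, 0.1522]
orientation: [-3.14, -0.084, 0.004]
force: [-5.0, 0.5, 0.7]
opening: 0.002
```

Run:
```python
from caps import *
go(.507,.0655,.152,-1.524)
c=cap('wrist','w19.png')
```

```text
t 25.43 pos [0.5881 0.1837 0.1522] yaw -1.517 tilt [-0.002 -0.    -1.   ] F [-5.   0.5  0.7] op 0.002 q [0.19 0.46 1.56 0.   1.12 1.71]
delta tool mm [-87.3 113.7   0.4] dist 143.4 turn z 0.007 alt -3.135
```

View pics/w19.png

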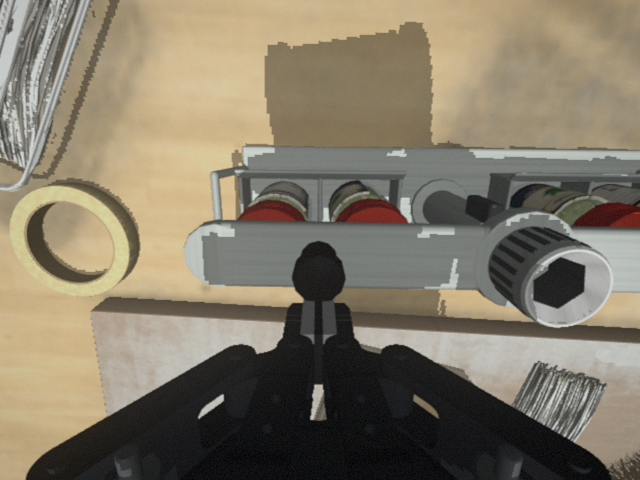

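Request:
carry_out([
  [0,1,0,0,0,0,0],
  [0,1,0,0,0,0,0],
  [0,0,0,0,0,0,0],
])

```text
clock: 25.73
ee_pos: [0.5894, 0.1839, 0.152]
orientation: [-3.14, -0.084, 0.006]
force: [-6.5, 0.1, 1.0]
opening: -0.001
```

Request:
carry_out([
  [0,1.5,0,0,0,0,0],
  [0,1.5,0,0,0,0,0],
  [0,0,0,0,0,0,0],
  [0,0,0,0,0,0,0],
])

```text
clock: 26.07
ee_pos: [0.591, 0.1841, 0.1516]
orientation: [-3.14, -0.084, 0.01]
force: [-9.0, 1.1, 2.3]
opening: -0.002
```

Request:
carry_out([
  [0,-10,0,0,0,0,0],
  [0,-20,0,-20,0,0,0],
  [0,0,0,-40,0,0,0],
  [0,0,0,-40,0,0,0],
  [0,0,0,-40,0,0,0],
  [60,-10,20,-10,0,0,0],
  [60,0,30,0,0,0,0],
  [60,0,30,0,0,0,0],
  [60,0,30,0,0,0,0],
  [60,0,0,0,0,0,0],
  [60,0,0,0,0,0,0],
])

```text
clock: 26.98
ee_pos: [0.5613, 0.0706, 0.3032]
orientation: [3.141, 0.079, 0.005]
force: [0.3, 1.5, -0.3]
opening: 0.702
```

Run:
```python
from rack import *
go(.507,.0655,.152,-1.524)
c=cap('wrist','w20.png')
c=cap('top','t20.png');i=c['color']
cv2.imwrite('pics/t20c.png',cv2.resize(i[165:240,130:330],None,fx=4,fy=4,interpolation=cv2.INTER_CUBIC))
```

```text
t 26.98 pos [0.5613 0.0706 0.3032] yaw -1.52 tilt [ 0.003  0.    -1.   ] F [ 0.3  1.5 -0.3] op 0.702 q [ 0.    0.25  1.49 -0.    1.4   1.52]
delta tool mm [-54.9   2.4 151. ] dist 160.7 turn z 0.004 alt -3.138
```

View pics/w20.png

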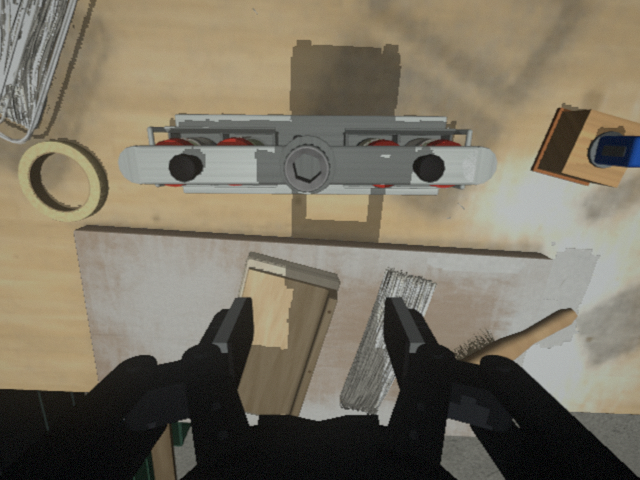

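View pics/t20c.png

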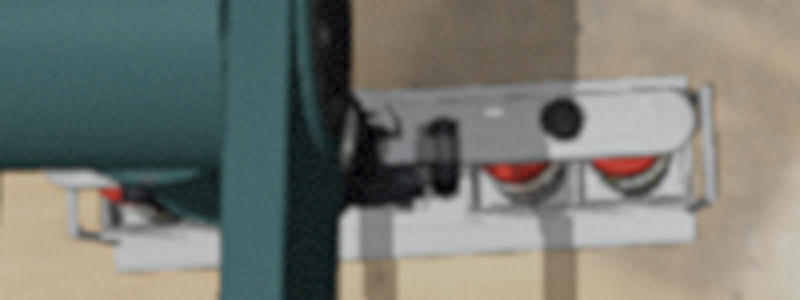

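Run:
```python
from rack import *
c=cap('wrist')
cv2.imwrite('pics/c20.png',cv2.resize(c['color'][130:200,265:350],None,fx=8,fy=8,interpolation=cv2.INTER_CUBIC))
a=ray(c,184.5,168,.1665);b=ray(c,431,168.5,.1665);print(a,b,(a+b)/2,np.linalg.norm(a-b),np.arctan2(-(a-b)[0],(a-b)[1]))
print(ray(c,307,164,.1695))
```

```text
[0.60714099 0.18322613 0.1665    ] [ 0.61744803 -0.01622514  0.1665    ] [0.61229451 0.08350049 0.1665    ] 0.19971740958040735 0.051631083867507525
[0.6159017  0.08415054 0.1695    ]
```

View pics/c20.png

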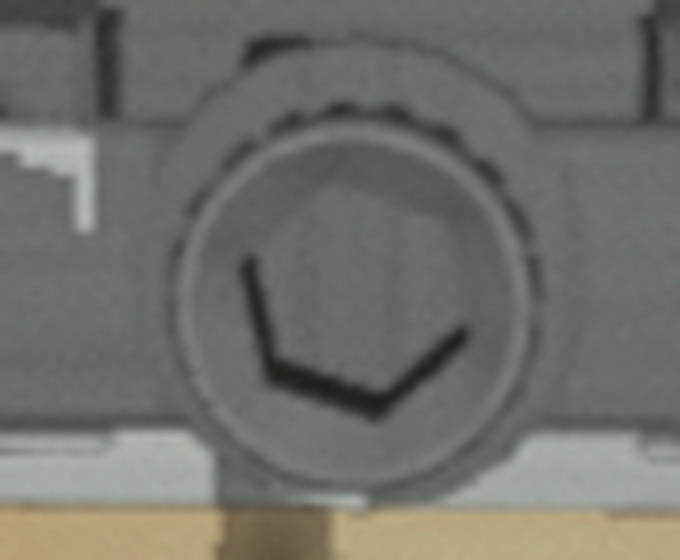

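Run:
```python
from rack import *
c=cap('wrist')
f=lambda u,v,z: ray(c,265+u/8-.44,130+v/8-.44,z)
for z in(.1695,.168): print('rim',f(355,304,z))
pts=np.array([f(*p,.1635)[:2] for p in [(247,258),(270,372),(378,412),(466,332),(455,215),(338,180)]])
m=pts.mean(0);print(m,np.linalg.norm(pts-m,axis=1))
print(np.degrees(np.arctan2(*(pts-m).T[::-1]))%60)
for z in (.105,):
  print('key top', ray(c,628,148,z))
```

```text
rim [0.61294773 0.08290338 0.1695    ]
rim [0.61279562 0.08293651 0.168     ]
[0.61320045 0.08267018] [0.01196285 0.0120298  0.01195871 0.01154385 0.01264085 0.0116089 ]
[14.84024064 13.0198845  12.14259804 14.64418458 12.39290714 13.15088076]
key top [ 0.64183199 -0.22363691  0.105     ]
```

Request:
carry_out([
  [70,1,39.5,2,0,0,0],
  [70,0,39.5,2,0,0,0],
  [70,0,39.5,2,0,0,0],
  [70,0,39.5,2,0,0,0],
  [70,0,39.5,2,0,0,0],
  [70,0,39.5,2,0,0,0],
  [70,0,39.5,2,0,0,0],
  [70,0,39.5,2,0,0,0],
  [70,0,0,0,0,0,0],
  [70,0,0,0,0,0,0],
  [70,0,0,0,0,0,0],
])

```text
clock: 28.1
ee_pos: [0.5782, -0.2425, 0.2861]
orientation: [-3.139, -0.084, 0.001]
force: [0.0, 0.7, 0.6]
opening: 0.818
```

Run:
```python
from rack import *
go(.63,-.245,.083,-1.524)
c=cap('wrist','w21.png')
cv2.imwrite('pics/c21.png',cv2.resize(c['color'][100:240,230:400],None,fx=4,fy=4,interpolation=cv2.INTER_CUBIC))
```

```text
t 28.1 pos [ 0.5782 -0.2425  0.2861] yaw -1.517 tilt [-0.     0.001 -1.   ] F [0.  0.7 0.6] op 0.818 q [-0.51  0.36  1.37  0.    1.41  1.01]
delta tool mm [ 51.7   5.5 203.1] dist 209.6 turn z 0.007 alt -3.135
```

View pics/w21.png

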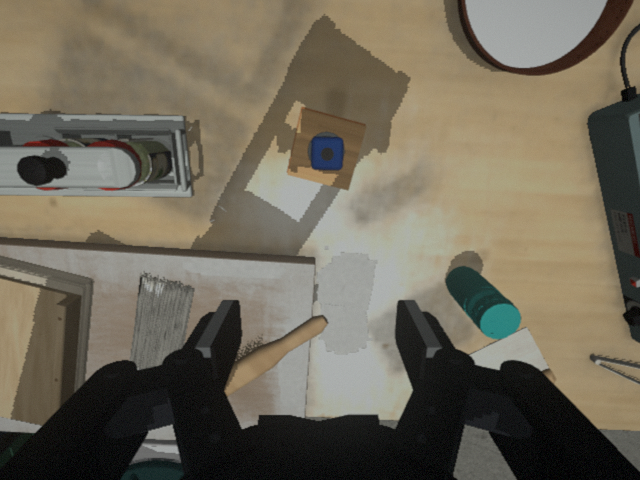

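View pics/c21.png

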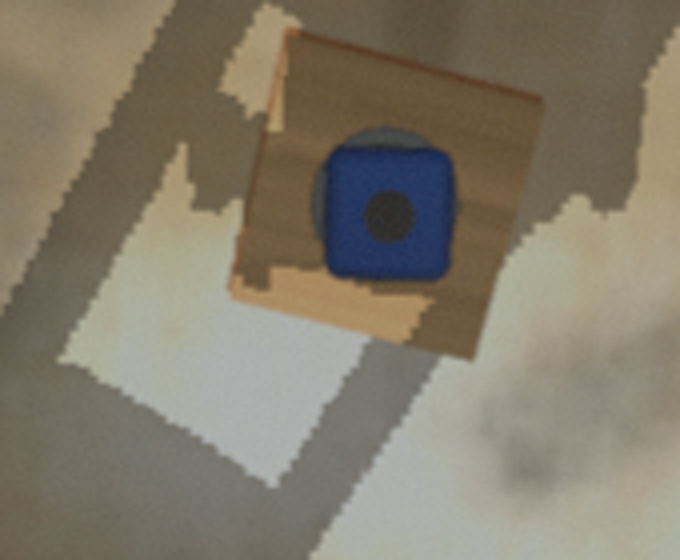

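Run:
```python
from rack import *
c=cap('wrist')
f=lambda u,v,z: ray(c,230+u/4-.375,100+v/4-.375,z)
# contour of blue
h=cv2.cvtColor(c['color'],cv2.COLOR_BGR2HSV);m=((h[...,0]>100)&(h[...,0]<130)&(h[...,1]>150)).astype(np.uint8)
m[:, :230]=0;m[:,400:]=0;m[240:]=0
m=cv2.morphologyEx(m,cv2.MORPH_CLOSE,np.ones((9,9),np.uint8))
cn=max(cv2.findContours(m,0,1)[0],key=cv2.contourArea);pts=np.array([ray(c,*p[0],.105)[:2] for p in cn],np.float32)
r=cv2.minAreaRect(pts*1000);print(r)
print('top hole',f(388,217,.105))
k=[f(*p,.052)[:2] for p in [(288,28),(543,98),(474,360),(230,297)]]
k=np.array(k);print(k,k.mean(0)); d=k[1]-k[0];e=k[3]-k[0];print(np.linalg.norm(d),np.linalg.norm(e),np.degrees(np.arctan2(d[1],d[0]))%90,np.degrees(np.arctan2(e[1],e[0]))%90)
go(.63,-.245,.083,-1.524)
```

```text
((639.4666137695312, -247.2051544189453), (26.961833953857422, 27.02956771850586), 3.1660001277923584)
top hole [ 0.63881548 -0.24640272  0.105     ]
[[ 0.68149343 -0.21894056]
 [ 0.66807926 -0.28657386]
 [ 0.59829034 -0.27418133]
 [ 0.61186538 -0.20577283]] [ 0.6399321  -0.24636715]
0.06895072905911458 0.07086222039996692 78.78173426464858 79.29095879114487
t 28.2 pos [ 0.5782 -0.2417  0.2865] yaw -1.516 tilt [-0.     0.001 -1.   ] F [-0.4 -0.1  1.4] op 0.815 q [-0.51  0.36  1.38  0.    1.41  1.01]
delta tool mm [ 51.5   6.3 203.5] dist 210.0 turn z 0.008 alt -3.133
```

Request:
carry_out([
  [70,0,0,0,0,0,-0.12],
  [70,0,0,0,0,0,-0.12],
  [70,0,0,0,0,0,-0.12],
  [70,0,0,0,0,0,-0.12],
  [70,0,0,0,0,0,-0.12],
  [70,0,0,0,0,0,-0.12],
  [70,0,0,0,0,0,-0.12],
  [70,0,0,0,0,0,-0.12],
  [70,0,0,0,0,0,-0.12],
  [70,0,0,0,0,0,-0.12],
  [70,0,0,0,0,0,-0.12],
  [70,0,0,0,0,0,-0.12],
])

```text
clock: 29.2
ee_pos: [0.5782, -0.2415, 0.2869]
orientation: [2.297, 2.143, 0.001]
force: [0.7, -0.8, 0.1]
opening: 0.821
```

Request:
carry_out([
  [70,0,0,0,0,0,-0.12],
  [70,0,0,0,0,0,-0.12],
  [70,0,0,0,0,0,-0.12],
  [70,0,0,0,0,0,-0.12],
  [70,0,0,0,0,0,-0.12],
  [70,0,0,0,0,0,-0.12],
  [70,0,0,0,0,0,-0.12],
  [70,0,0,0,0,0,-0.12],
  [70,0,0,0,0,0,-0.12],
  [70,0,0,0,0,0,-0.12],
  [70,0,0,0,0,0,-0.12],
  [70,0,0,0,0,0,-0.12],
])

```text
clock: 30.2
ee_pos: [0.5782, -0.2415, 0.2869]
orientation: [0.314, 3.126, 0.0]
force: [0.7, -0.2, -0.5]
opening: 0.822
```

Request:
carry_out([
  [70,0,0,0,0,0,-0.12],
  [70,0,0,0,0,0,-0.14],
  [70,0,0,0,0,0,0],
  [70,0,0,0,0,0,0],
])

```text
clock: 30.53
ee_pos: [0.5782, -0.242, 0.2868]
orientation: [-0.055, 3.141, 0.0]
force: [-0.5, 0.4, 0.8]
opening: 0.816
```

Run:
```python
from rack import *
go(.639,-.2466,.15,1.626)
```

```text
t 30.53 pos [ 0.5782 -0.242   0.2868] yaw 1.606 tilt [ 0.  0. -1.] F [-0.5  0.4  0.8] op 0.816 q [-0.51  0.36  1.38  0.    1.41 -2.11]
delta tool mm [-60.5  -6.7 136.8] dist 149.8 turn z -0.02 alt 3.121
```

Request:
carry_out([
  [70,-30.3,-3.3,0,0,0,-0.02],
  [70,-30.2,-3.3,0,0,0,0],
  [70,0,0,30,0,0,0],
  [70,0,0,30,0,0,0],
  [70,0,0,30,0,0,0],
  [70,0,0,30,0,0,0],
  [70,0,0,15,0,0,0],
  [70,0,0,0,0,0,0],
  [70,0,0,0,0,0,0],
  [70,0,0,0,0,0,0],
])

```text
clock: 31.37
ee_pos: [0.6398, -0.2474, 0.1531]
orientation: [-0.087, 3.138, -0.002]
force: [1.1, 0.1, -0.2]
opening: 0.82
```

Run:
```python
from rack import *
go(.639,-.2466,.066,1.626)
c=cap('wrist','w22.png')
print(proj(c,(.639,-.2466,.105)))
```

```text
t 31.37 pos [ 0.6398 -0.2474  0.1531] yaw 1.626 tilt [ 0.002 -0.001 -1.   ] F [ 1.1  0.1 -0.2] op 0.82 q [-0.47  0.55  1.39  0.    1.2  -2.1 ]
delta tool mm [ 0.9  0.9 87.1] dist 87.1 turn z 0.0 alt -3.141
[319.59474454 267.19989025]
```

View pics/w22.png

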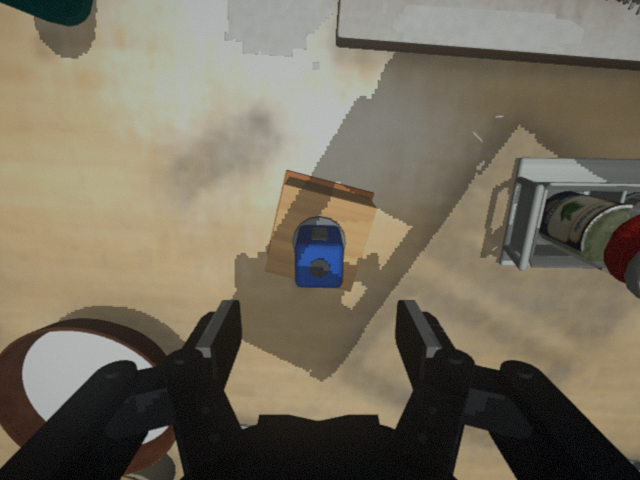

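Request:
carry_out([
  [70,0,0,30,0,0,0],
  [70,0,0,30,0,0,0],
  [70,0,0,20,0,0,0],
  [70,0,0,6,0,0,0],
  [70,0,0,0,0,0,0],
  [70,0,0,0,0,0,0],
  [15,0,0,0,0,0,0],
  [15,0,0,0,0,0,0],
  [15,0,0,0,0,0,0],
  [15,0,0,0,0,0,0],
  [15,0,0,0,0,0,0],
  [15,0,0,0,0,0,0],
])

```text
clock: 32.42
ee_pos: [0.6397, -0.2477, 0.0671]
orientation: [-0.089, 3.138, -0.002]
force: [-0.3, 0.1, 6.2]
opening: 0.344
```

Run:
```python
from rack import *
c=cap('wrist','w23.png')
go(.639,-.2466,.27,1.626)
```

```text
t 32.47 pos [ 0.6397 -0.2477  0.0671] yaw 1.627 tilt [ 0.002 -0.001 -1.   ] F [-0.3  0.9  5.2] op 0.342 q [-0.47  0.64  1.46  0.    1.04 -2.1 ]
delta tool mm [ 2.000e-01  9.000e-01 -2.029e+02] dist 202.9 turn z 0.001 alt -3.14
```

View pics/w23.png

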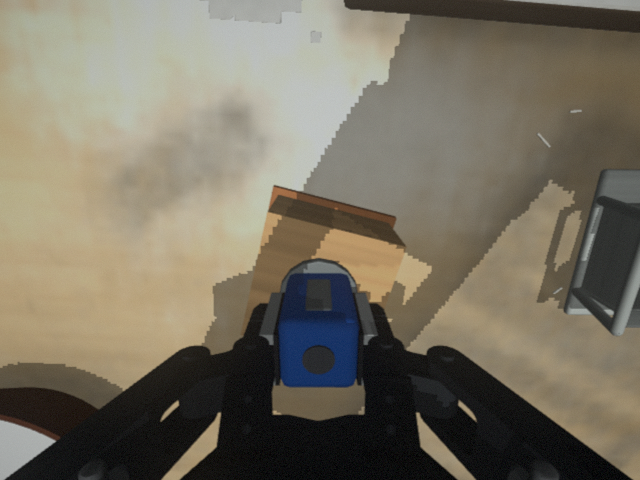

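Request:
carry_out([
  [15,0,0,-10,0,0,0],
  [15,0,0,-20,0,0,0],
  [15,0,0,-35,0,0,0],
  [15,0,0,-35,0,0,0],
  [15,0,0,-35,0,0,0],
  [15,0,0,-35,0,0,0],
  [15,0,0,-33,0,0,0],
  [15,0,0,0,0,0,0],
  [15,0,0,0,0,0,0],
  [15,0,0,0,0,0,0],
])

```text
clock: 33.3
ee_pos: [0.638, -0.247, 0.2681]
orientation: [0.089, -3.139, -0.001]
force: [-1.1, 0.5, -1.7]
opening: 0.347
```

Run:
```python
from rack import *
c=cap('wrist','w24.png')
go(.6129,.0828,.27,1.626+.178)
t=cap('scene','s24.png')
```

```text
t 33.35 pos [ 0.6375 -0.2467  0.267 ] yaw 1.627 tilt [-0.003  0.001 -1.   ] F [ 0.3  0.1 -1.8] op 0.344 q [-0.47  0.46  1.26  0.    1.42 -2.1 ]
delta tool mm [  6.  330.4  -2.5] dist 330.4 turn z -0.177 alt 2.965
```

View pics/w24.png

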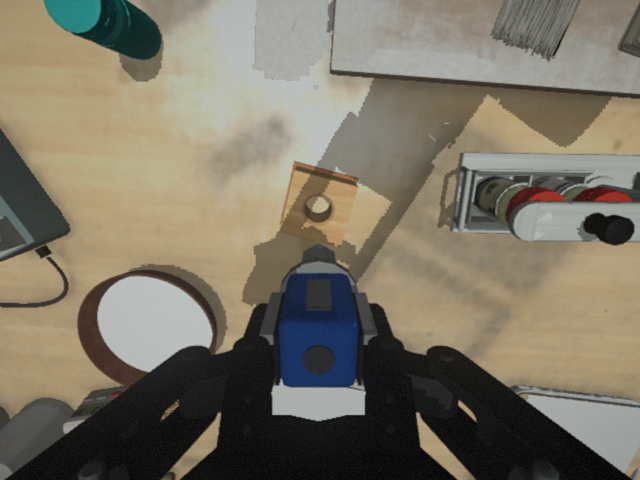

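Run:
```python
from rack import *
c=cap('wrist')
cv2.imwrite('pics/c24.png',cv2.resize(c['color'][230:310,270:370],None,fx=7,fy=7,interpolation=cv2.INTER_CUBIC))
p,R,s=pose()
for o in range(-4,5,2):
  print(o,proj(c,p+R@np.array([o/1000,0,.065])),proj(c,p+R@np.array([o/1000,0,-.040])))
```

```text
-4 [318.07342153 264.28688635] [318.23449237 371.34207544]
-2 [318.07543664 261.46482941] [318.23894771 366.78153375]
0 [318.07746302 258.62696687] [318.24344826 362.17471919]
2 [318.07950079 255.77316559] [318.24799471 357.52092389]
4 [318.08155004 252.90329089] [318.25258775 352.81942552]
```

View pics/c24.png

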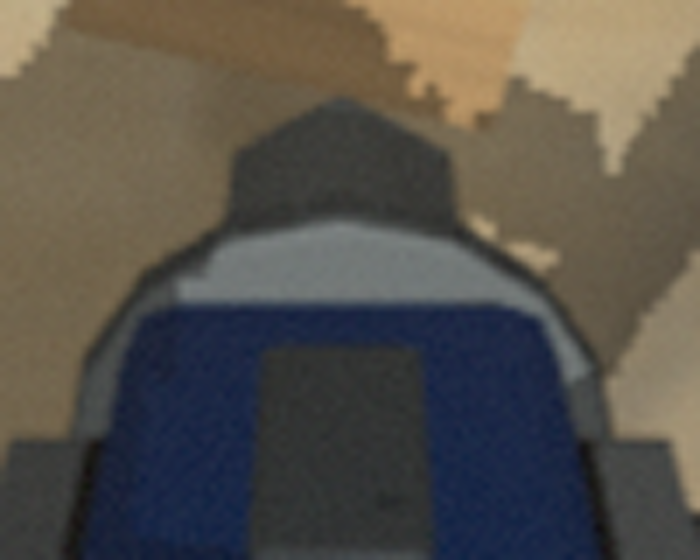

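Request:
carry_out([
  [15,0.6,33,0,0,0,0],
  [15,0.6,33,0,0,0,0],
  [15,0.6,33,0,0,0,0],
  [15,0.6,33,0,0,0,0],
  [15,0.6,33,0,0,0,0],
  [15,0.6,33,0,0,0,0],
  [15,0.6,33,0,0,0,0],
  [15,0.6,33,0,0,0,0],
  [15,0.6,33,0,0,0,0],
  [15,0.6,33.4,0,0,0,0],
  [15,0,0,0,0,0,-0.09],
  [15,0,0,0,0,0,-0.088],
])

```text
clock: 34.45
ee_pos: [0.6128, 0.0846, 0.2669]
orientation: [0.379, -3.116, -0.001]
force: [-0.3, -0.7, -1.7]
opening: 0.345
```

Request:
carry_out([
  [15,0,0,0,0,0,0],
  [15,0,0,0,0,0,0],
  [15,0,0,0,0,0,0],
])

```text
clock: 34.7
ee_pos: [0.6137, 0.0819, 0.2677]
orientation: [0.363, -3.119, -0.0]
force: [-0.1, 0.4, -1.7]
opening: 0.349
```

Run:
```python
from rack import *
c=cap('wrist','w25.png')
go(.6129,.0828,.2405,1.805)
cap('scene','s25.png')
print(proj(c,(.6129,.0828,.1695)))
```

```text
t 34.75 pos [0.6138 0.0818 0.2679] yaw 1.803 tilt [-0.001  0.    -1.   ] F [-0.   0.4 -1.2] op 0.34 q [ 0.02  0.36  1.42  0.    1.37 -1.78]
delta tool mm [ 0.6  1.1 27.4] dist 27.4 turn z -0.002 alt 3.139
[319.53991532 242.30109164]
```

View pics/w25.png

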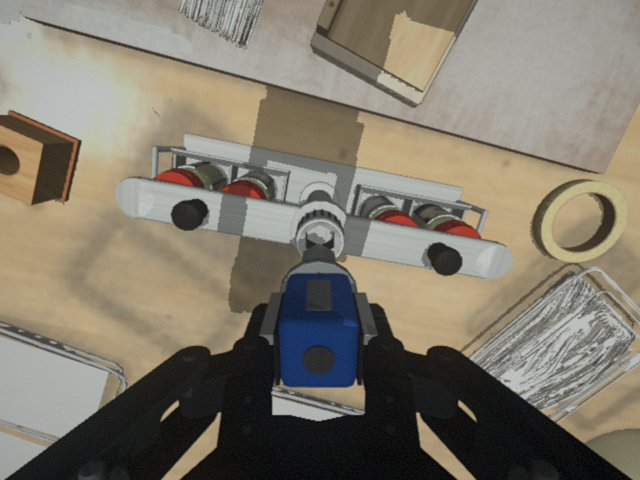

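View pics/s25.png

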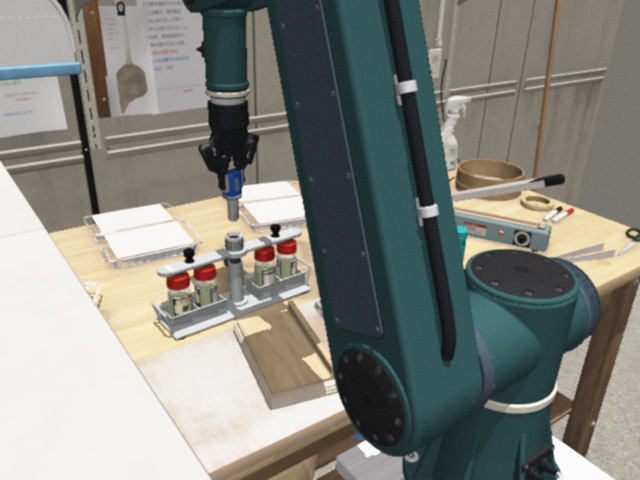

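Run:
```python
from rack import *
c=cap('wrist')
cv2.imwrite('pics/c25.png',cv2.resize(c['color'][190:290,260:380],None,fx=6,fy=6,interpolation=cv2.INTER_CUBIC))
```

```text
(no output)
```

View pics/c25.png

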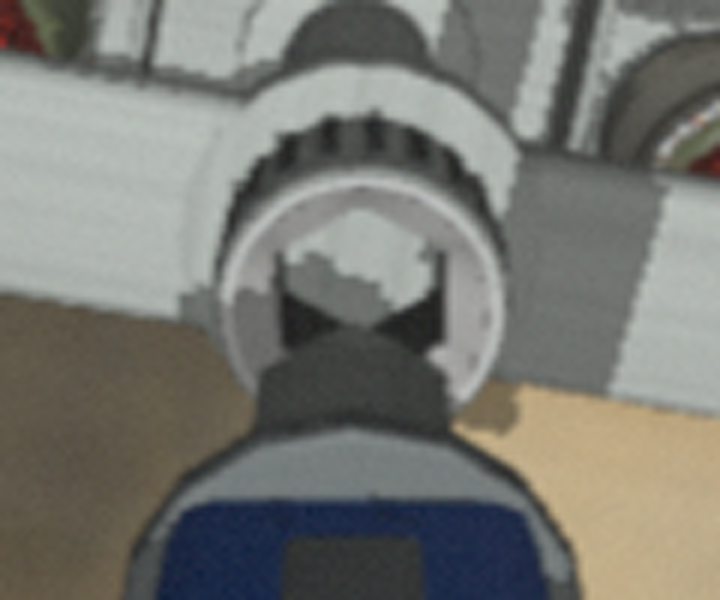

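Request:
carry_out([
  [15,1.3,1.5,10,0,0,0],
  [15,0,0,15,0,0,0],
  [15,0,0,4,0,0,0],
  [15,0,0,0,0,0,0],
  [15,0,0,0,0,0,0],
  [15,0,0,0,0,0,0],
])

```text
clock: 35.35
ee_pos: [0.6128, 0.0834, 0.24]
orientation: [-0.367, 3.119, 0.0]
force: [1.5, -1.3, -1.5]
opening: 0.344
```

Run:
```python
from rack import *
go(.6122,.083,.2285,1.805)
c=cap('wrist')
cv2.imwrite('pics/c26.png',cv2.resize(c['color'][200:300,260:380],None,fx=6,fy=6,interpolation=cv2.INTER_CUBIC))
```

```text
t 35.35 pos [0.6128 0.0834 0.24  ] yaw 1.805 tilt [ 0.001  0.    -1.   ] F [ 1.5 -1.3 -1.5] op 0.344 q [ 0.02  0.38  1.46  0.    1.3  -1.78]
delta tool mm [ 0.7 -0.2 11.5] dist 11.5 turn z 0.0 alt -3.141
```

View pics/c26.png

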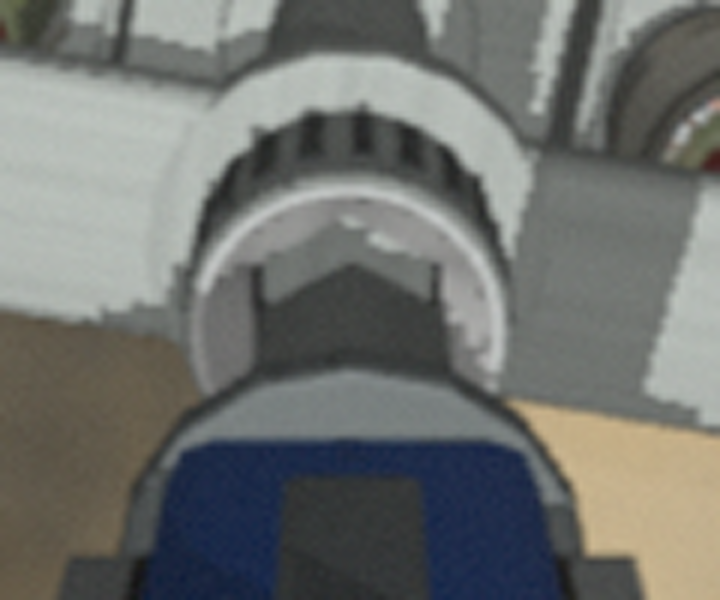

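Request:
carry_out([
  [15,0.5,0,3,0,0,0],
  [15,0,0,3,0,0,0],
  [15,0,0,2,0,0,0],
  [15,0,0,1,0,0,0],
  [15,0,0,0,0,0,0],
  [15,0,0,0,0,0,0],
])

```text
clock: 35.9
ee_pos: [0.6118, 0.0833, 0.2304]
orientation: [0.368, -3.12, -0.0]
force: [0.1, -0.6, -1.4]
opening: 0.343
```

Request:
carry_out([
  [15,0,0,1.5,0,0,0],
  [15,0,0,1.5,0,0,0],
  [15,0,0,0,0,0,0],
  [15,0,0,0,0,0,0],
])

```text
clock: 36.23
ee_pos: [0.6118, 0.0833, 0.2274]
orientation: [0.368, -3.12, -0.0]
force: [-1.0, -0.1, -1.5]
opening: 0.346
```

Request:
carry_out([
  [15,0,0,1.5,0,0,0],
  [15,0,0,1.5,0,0,0],
  [15,0,0,0,0,0,0],
  [15,0,0,0,0,0,0],
])

```text
clock: 36.57
ee_pos: [0.6124, 0.0832, 0.2246]
orientation: [-0.368, 3.119, -0.0]
force: [1.5, -0.6, -1.6]
opening: 0.344
```

Request:
carry_out([
  [15,0,0,3,0,0,0],
  [15,0,0,3,0,0,0],
  [15,0,0,3,0,0,0],
  [15,0,0,3,0,0,0],
  [15,0,0,3,0,0,0],
  [15,0,0,0,0,0,0],
  [15,0,0,0,0,0,0],
])

```text
clock: 37.15
ee_pos: [0.6123, 0.0832, 0.2092]
orientation: [-0.368, 3.119, -0.0]
force: [3.2, -0.1, -4.0]
opening: 0.344
```

Run:
```python
from rack import *
s=st()
go(.6122,.083,.2085,1.805)
c=cap('wrist','w27.png')
```

```text
{'clock': 37.15, 'joints': [0.0233, 0.4037, 1.4971, -0.0001, 1.2403, -1.782], 'dq': [-0.002, -0.0016, -0.0018, -0.0011, 0.0035, 0.0002], 'effort': [0.9699, -56.8922, -25.8692, 0.4618, 1.7757, 0.0153], 'ee_pos': [0.6123, 0.0832, 0.2092], 'orientation': [-0.3675, 3.1195, -0.0003], 'force': [3.2285, -0.0961, -4.0476], 'ft_torque': [-0.2664, -0.9931, 0.0409], 'opening': 0.3443}
t 37.15 pos [0.6123 0.0832 0.2092] yaw 1.805 tilt [ 0.001 -0.    -1.   ] F [ 3.2 -0.1 -4. ] op 0.344 q [ 0.02  0.4   1.5  -0.    1.24 -1.78]
delta tool mm [ 0.2 -0.1  0.7] dist 0.7 turn z 0.0 alt -3.141
```

View pics/w27.png

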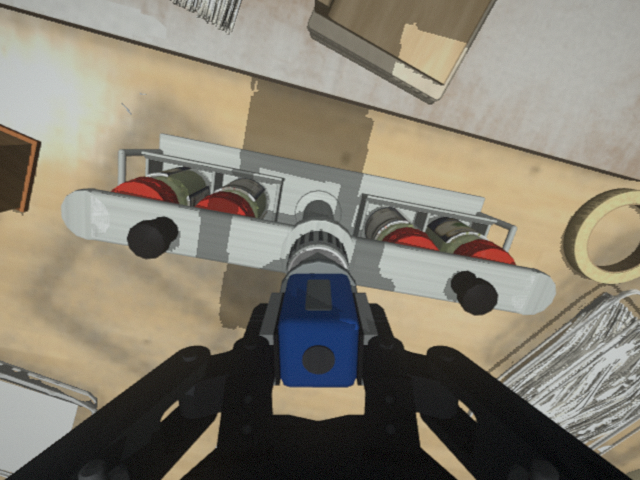

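Request:
carry_out([
  [15,-0.5,0,0.2,0,0,0.1],
  [15,0,0,0.2,0,0,0.12],
  [15,0,0,0.2,0,0,0.12],
  [15,0,0,0.2,0,0,0.12],
  [15,0,0,0.2,0,0,0.12],
  [15,0,0,0.2,0,0,0.12],
  [15,0,0,0,0,0,0],
  [15,0,0,0,0,0,0],
])

```text
clock: 37.87
ee_pos: [0.6127, 0.0826, 0.2083]
orientation: [0.725, 3.056, -0.002]
force: [4.0, -2.8, -3.1]
opening: 0.341
```

Run:
```python
from rack import *
s=st()
go(.6122,.083,.2085,1.805)
c=cap('wrist','w28.png')
```

```text
{'clock': 37.8667, 'joints': [0.0231, 0.405, 1.4971, -0.0015, 1.239, -1.0812], 'dq': [0.0006, 0.0014, -0.0002, 0.0023, 0.0009, -0.0196], 'effort': [2.3369, -56.5001, -25.7918, 1.3295, 1.6297, 0.233], 'ee_pos': [0.6127, 0.0826, 0.2083], 'orientation': [0.7252, 3.0559, -0.0019], 'force': [3.9868, -2.787, -3.0886], 'ft_torque': [-0.7586, -0.8755, -0.0002], 'opening': 0.3413}
t 37.87 pos [0.6127 0.0826 0.2083] yaw 1.105 tilt [ 0.001 -0.001 -1.   ] F [ 4.  -2.8 -3.1] op 0.341 q [ 0.02  0.4   1.5  -0.    1.24 -1.08]
delta tool mm [ 0.7  0.2 -0.2] dist 0.7 turn z -0.7 alt 2.441
```

View pics/w28.png

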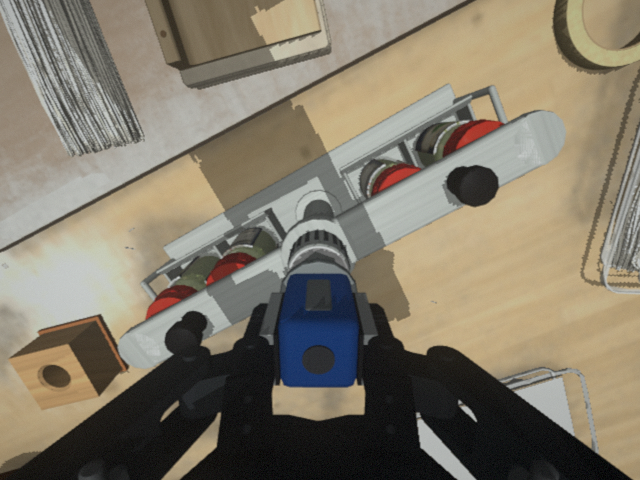

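Request:
carry_out([
  [15,-0.6,-0.1,0.2,0,0,0.12],
  [15,0,0,0.2,0,0,0.12],
  [15,0,0,0.3,0,0,0.12],
  [15,0,0,0.2,0,0,0.12],
  [15,0,0,0.2,0,0,0.12],
  [15,0,0,0.3,0,0,0.12],
  [15,0,0,0.2,0,0,0.12],
  [15,0,0,0.2,0,0,0.12],
  [15,0,0,0.2,0,0,0.12],
  [15,0,0,0.2,0,0,0.12],
  [15,0,0,0,0,0,0],
  [15,0,0,0,0,0,0],
])

```text
clock: 38.92
ee_pos: [0.6121, 0.0823, 0.206]
orientation: [-2.32, -2.118, 0.003]
force: [0.2, -5.1, -0.7]
opening: 0.345
```

Run:
```python
from rack import *
s=st()
go(.6122,.083,.2085,1.805)
c=cap('wrist','w29.png')
```

```text
{'clock': 38.9167, 'joints': [0.0226, 0.4074, 1.4995, -0.0013, 1.2364, 0.114], 'dq': [-0.0008, -0.0012, 0.0007, 0.0026, -0.002, -0.0206], 'effort': [2.9041, -55.6722, -27.137, 1.8464, 0.2441, 0.404], 'ee_pos': [0.6121, 0.0823, 0.206], 'orientation': [-2.3201, -2.118, 0.0033], 'force': [0.1974, -5.0976, -0.7258], 'ft_torque': [-1.0606, -0.1614, -0.0002], 'opening': 0.3454}
t 38.92 pos [0.6121 0.0823 0.206 ] yaw -0.091 tilt [-0.002 -0.001 -1.   ] F [ 0.2 -5.1 -0.7] op 0.345 q [ 0.02  0.41  1.5  -0.    1.24  0.11]
delta tool mm [ 0.7 -0.  -2.5] dist 2.6 turn z 1.246 alt -1.896
```

View pics/w29.png

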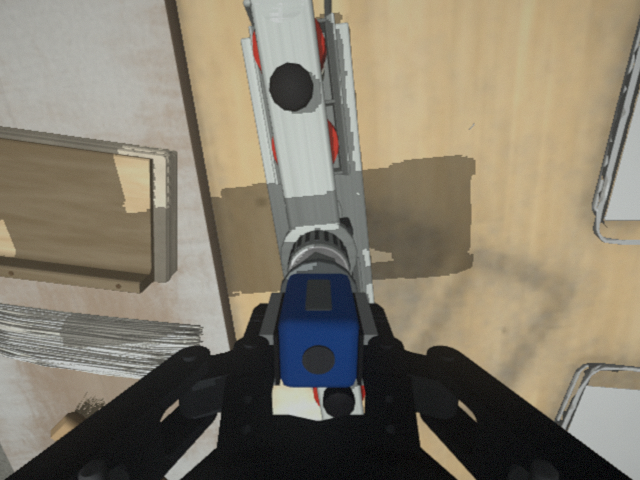

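Request:
carry_out([
  [15,-0.8,0,0.2,0,0,0.12],
  [15,0,-0.1,0.2,0,0,0.12],
  [15,0,-0.1,0.3,0,0,0.12],
  [15,0,-0.1,0.2,0,0,0.12],
  [15,0,-0.1,0.2,0,0,0.12],
  [15,0,-0.1,0.3,0,0,0.12],
  [15,0,-0.1,0.2,0,0,0.12],
  [15,0,-0.1,0.2,0,0,0.12],
  [15,0,-0.1,0.2,0,0,0.12],
  [15,0,-0.1,0.2,0,0,0.12],
  [15,0,0,0,0,0,0],
  [15,0,0,0,0,0,0],
])

```text
clock: 39.97
ee_pos: [0.6114, 0.0828, 0.2037]
orientation: [-3.11, -0.441, 0.002]
force: [-0.0, -2.7, -1.2]
opening: 0.346
```

Run:
```python
from rack import *
s=st()
go(.6122,.083,.2085,1.805)
c=cap('wrist','w30.png')
```

```text
{'clock': 39.9667, 'joints': [0.0227, 0.4085, 1.5038, 0.0001, 1.2308, 1.3117], 'dq': [-0.001, 0.0002, 0.0013, 0.0013, -0.0011, -0.011], 'effort': [1.8859, -55.914, -27.7551, 1.2286, -0.1493, 0.3806], 'ee_pos': [0.6114, 0.0828, 0.2037], 'orientation': [-3.1102, -0.441, 0.0024], 'force': [-0.0491, -2.6653, -1.1701], 'ft_torque': [-0.6573, 0.1022, 0.0332], 'opening': 0.3458}
t 39.97 pos [0.6114 0.0828 0.2037] yaw -1.289 tilt [-0.002  0.    -1.   ] F [-0.  -2.7 -1.2] op 0.346 q [0.02 0.41 1.5  0.   1.23 1.31]
delta tool mm [ 0.8  0.1 -4.8] dist 4.9 turn z 0.048 alt -3.094
```

View pics/w30.png

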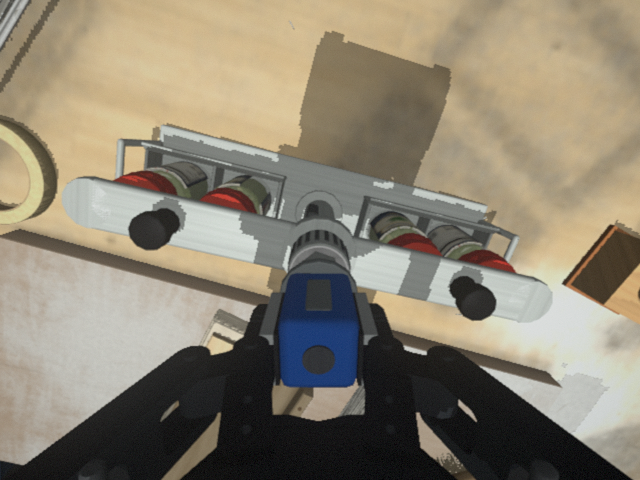

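Request:
carry_out([
  [15,0,0.3,0.2,0,0,0.12],
  [15,0,0,0.2,0,0,0.12],
  [15,0,-0.1,0.3,0,0,0.12],
  [15,0,-0.1,0.2,0,0,0.12],
  [15,0,-0.1,0.2,0,0,0.12],
  [15,0,-0.1,0.3,0,0,0.12],
  [15,0,-0.1,0.2,0,0,0.12],
  [15,0,-0.1,0.2,0,0,0.12],
  [15,0,-0.1,0.2,0,0,0.12],
  [15,0,-0.1,0.2,0,0,0.12],
  [15,0,0,0,0,0,0],
  [15,0,0,0,0,0,0],
])

```text
clock: 41.02
ee_pos: [0.6119, 0.0837, 0.2014]
orientation: [-2.816, 1.391, 0.003]
force: [-1.1, -0.9, -0.8]
opening: 0.342
```

Run:
```python
from rack import *
s=st()
go(.6122,.083,.2085,1.805)
c=cap('wrist','w31.png')
```

```text
{'clock': 41.0167, 'joints': [0.0236, 0.4112, 1.5053, 0.001, 1.2264, 2.5118], 'dq': [-0.0022, 0.0028, -0.0014, 0.0004, -0.0, -0.0075], 'effort': [0.5467, -56.4897, -28.2534, 0.3808, -0.348, 0.375], 'ee_pos': [0.6119, 0.0837, 0.2014], 'orientation': [-2.8165, 1.3914, 0.0026], 'force': [-1.1068, -0.889, -0.77], 'ft_torque': [-0.2416, 0.1629, -0.0186], 'opening': 0.3417}
t 41.02 pos [0.6119 0.0837 0.2014] yaw -2.489 tilt [-0.001  0.001 -1.   ] F [-1.1 -0.9 -0.8] op 0.342 q [0.02 0.41 1.51 0.   1.23 2.51]
delta tool mm [ 0.7  0.2 -7.1] dist 7.1 turn z -1.152 alt 1.99
```

View pics/w31.png

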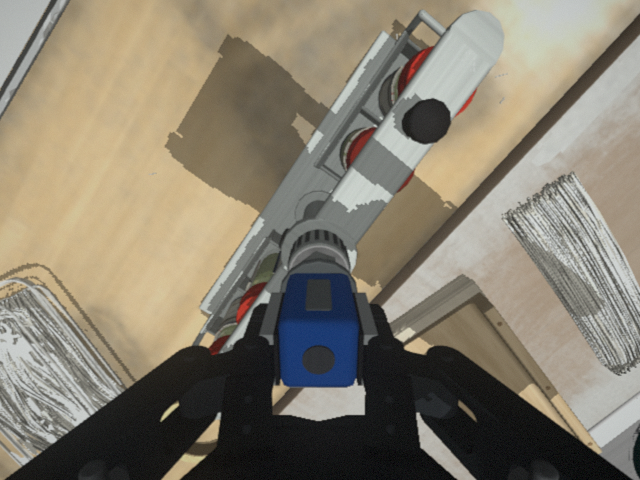

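Request:
carry_out([
  [15,0,-0.1,0.2,0,0,0.12],
  [15,0,0,0.2,0,0,0.12],
  [15,0,0,0.2,0,0,0.1],
  [15,0,0,0,0,0,0],
  [15,0,0,0,0,0,0],
  [70,0,0,0,0,0,0],
  [70,0,0,0,0,0,0],
  [70,0,0,0,0,0,0],
  [70,0,0,0,0,0,0],
  [70,0,0,0,0,0,0],
])

```text
clock: 41.9
ee_pos: [0.6129, 0.0834, 0.2014]
orientation: [-2.535, 1.854, -0.001]
force: [-0.8, -1.0, 0.2]
opening: 0.82
```

Run:
```python
from rack import *
go(.6122,.083,.2085,1.805)
c=cap('wrist','w32.png')
```

```text
t 41.9 pos [0.6129 0.0834 0.2014] yaw -2.834 tilt [ 0.001  0.    -1.   ] F [-0.8 -1.   0.2] op 0.82 q [0.02 0.41 1.5  0.   1.22 2.86]
delta tool mm [ 0.1  0.7 -7.1] dist 7.1 turn z -1.497 alt 1.644
```

View pics/w32.png

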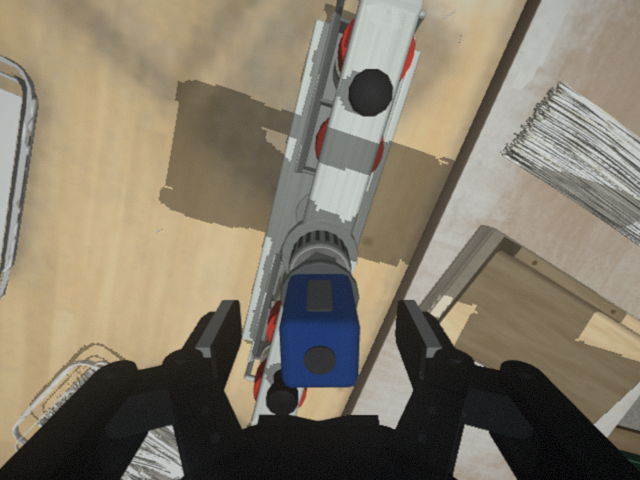

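Request:
carry_out([
  [70,0,0,0,0,0,-0.12],
  [70,0,0,0,0,0,-0.12],
  [70,0,0,0,0,0,-0.12],
  [70,0,0,0,0,0,-0.12],
  [70,0,0,0,0,0,-0.12],
  [70,0,0,0,0,0,-0.12],
  [70,0,0,0,0,0,-0.12],
  [70,0,0,0,0,0,-0.12],
  [70,0,0,0,0,0,-0.12],
  [70,0,0,0,0,0,-0.12],
  [70,0,0,0,0,0,-0.12],
  [70,0,0,0,0,0,-0.12],
])

```text
clock: 42.95
ee_pos: [0.6127, 0.0833, 0.2012]
orientation: [-3.128, -0.286, -0.0]
force: [-0.1, 0.1, 0.3]
opening: 0.82
```

Request:
carry_out([
  [70,0,0,0,0,0,-0.12],
  [70,0,0,0,0,0,-0.12],
  [70,0,0,0,0,0,-0.12],
  [70,0,0,0,0,0,-0.12],
  [70,0,0,0,0,0,-0.12],
  [70,0,0,0,0,0,-0.12],
  [70,0,0,0,0,0,-0.12],
  [70,0,0,0,0,0,-0.12],
  [70,0,0,0,0,0,-0.12],
  [70,0,0,0,0,0,-0.12],
  [70,0,0,0,0,0,-0.12],
  [70,0,0,0,0,0,-0.12],
])

```text
clock: 43.95
ee_pos: [0.6127, 0.0833, 0.2012]
orientation: [2.163, 2.278, 0.0]
force: [0.0, -0.2, -0.3]
opening: 0.818
```

Request:
carry_out([
  [70,0,0,0,0,0,-0.12],
  [70,0,0,0,0,0,-0.12],
  [70,0,0,0,0,0,0],
  [70,0,0,0,0,0,0],
  [70,0,0,0,0,0,0],
])

```text
clock: 44.37
ee_pos: [0.6126, 0.0833, 0.2011]
orientation: [-1.887, -2.512, -0.0]
force: [-0.5, 0.1, -1.1]
opening: 0.82
```

Run:
```python
from rack import *
go(.6122,.083,.195,-2.834)
c=cap('wrist','w33.png')
h=cv2.cvtColor(c['color'],cv2.COLOR_BGR2HSV);m=((h[...,0]>100)&(h[...,0]<130)&(h[...,1]>150)).astype(np.uint8)
```

```text
t 44.37 pos [0.6126 0.0833 0.2011] yaw 0.282 tilt [ 0.  0. -1.] F [-0.5  0.1 -1.1] op 0.82 q [ 0.02  0.41  1.51  0.    1.22 -0.26]
delta tool mm [-0.2 -0.5  6.1] dist 6.2 turn z -0.026 alt 3.116
```

View pics/w33.png

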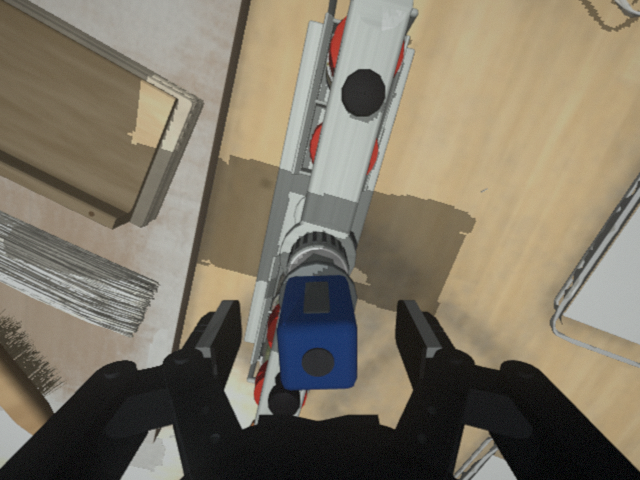

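Request:
carry_out([
  [70,0,0,6,0,0,-0.02],
  [70,0,0,0,0,0,0],
  [15,0,0,0,0,0,0],
  [15,0,0,0,0,0,0],
  [15,0,0,0,0,0,0],
  [15,0,0,0,0,0,0],
  [15,0,0,0,0,0,0],
  [15,0,0,0,0,0,0],
  [15,0,0,0,0,0,0],
])

```text
clock: 45.17
ee_pos: [0.6124, 0.0833, 0.1951]
orientation: [-1.858, -2.533, 0.0]
force: [-0.9, -0.3, 0.1]
opening: 0.343
```

Run:
```python
from rack import *
s=st();go(.6122,.083,.195,-2.834)
```

```text
{'clock': 45.1667, 'joints': [0.0234, 0.4175, 1.5122, 0.0001, 1.2123, -0.282], 'dq': [0.0008, 0.0008, 0.0007, -0.001, 0.0007, 0.0008], 'effort': [0.0438, -55.6168, -27.2873, 0.0716, -0.2724, 0.016], 'ee_pos': [0.6124, 0.0833, 0.1951], 'orientation': [-1.8575, -2.5333, 0.0002], 'force': [-0.8681, -0.2958, 0.1085], 'ft_torque': [-0.0811, 0.0927, 0.0224], 'opening': 0.3434}
t 45.17 pos [0.6124 0.0833 0.1951] yaw 0.305 tilt [-0.  0. -1.] F [-0.9 -0.3  0.1] op 0.343 q [ 0.02  0.42  1.51  0.    1.21 -0.28]
delta tool mm [-0.2 -0.3  0.1] dist 0.4 turn z -0.002 alt 3.139
```

Request:
carry_out([
  [15,0,0,0.2,0,0,0.1],
  [15,0,0,0.2,0,0,0.1],
  [15,0,0,0.2,0,0,0.1],
  [15,0,0,0.2,0,0,0.1],
  [15,0,0,0.2,0,0,0.1],
  [15,0,0,0,0,0,0],
  [15,0,0,0,0,0,0],
])

```text
clock: 45.75
ee_pos: [0.6126, 0.0832, 0.1941]
orientation: [2.424, 1.999, 0.0]
force: [0.3, -0.6, -0.3]
opening: 0.345
```

Run:
```python
from rack import *
s=sense();print(s['effort'][5],s['ft_torque']);go(.6122,.083,.195,.305-.5)
```

```text
0.3332493267953396 [-0.10520171  0.06905823 -0.02281207]
t 45.75 pos [0.6126 0.0832 0.1941] yaw -0.192 tilt [ 0. -0. -1.] F [ 0.3 -0.6 -0.3] op 0.345 q [ 0.02  0.42  1.51 -0.    1.21  0.22]
delta tool mm [-0.3 -0.4 -0.9] dist 1.0 turn z 0.003 alt -3.138
```

Request:
carry_out([
  [15,0,0,0.2,0,0,0.1],
  [15,0,0,0.2,0,0,0.1],
  [15,0,0,0.2,0,0,0.1],
  [15,0,0,0.2,0,0,0.1],
  [15,0,0,0,0,0,0],
  [15,0,0,0,0,0,0],
])

```text
clock: 46.25
ee_pos: [0.6128, 0.0831, 0.1934]
orientation: [2.771, 1.48, 0.0]
force: [0.9, 0.1, -0.5]
opening: 0.345
```

Run:
```python
from rack import *
s=sense();print(s['effort'][5],s['ft_torque']);go(.6122,.083,.195,.305-.9)
```

```text
0.3049587272107601 [-0.26321207 -0.03887659 -0.02408254]
t 46.25 pos [0.6128 0.0831 0.1934] yaw -0.59 tilt [ 0. -0. -1.] F [ 0.9  0.1 -0.5] op 0.345 q [ 0.02  0.42  1.51 -0.    1.21  0.61]
delta tool mm [-0.4 -0.4 -1.6] dist 1.7 turn z 0.005 alt -3.136
```

Request:
carry_out([
  [15,0,0,0.2,0,0,0.1],
  [15,0,0,0.2,0,0,0.1],
  [15,0,0,0.2,0,0,0.1],
  [15,0,0,0,0,0,0],
  [15,0,0,0,0,0,0],
])

```text
clock: 46.67
ee_pos: [0.6128, 0.083, 0.1928]
orientation: [2.96, 1.05, 0.0]
force: [0.6, -1.6, 0.2]
opening: 0.347
```

Run:
```python
from rack import *
s=sense();print(s['effort'][5],s['ft_torque']);go(.6122,.083,.195,.305-1.2)
```

```text
0.2920221537351608 [-0.43338427 -0.04540718  0.02785321]
t 46.67 pos [0.6128 0.083  0.1928] yaw -0.889 tilt [ 0. -0. -1.] F [ 0.6 -1.6  0.2] op 0.347 q [ 0.02  0.42  1.51 -0.    1.21  0.91]
delta tool mm [-0.5 -0.4 -2.2] dist 2.3 turn z 0.006 alt -3.136
```

Request:
carry_out([
  [15,0,0,0.2,0,0,0.1],
  [15,0,0,0.2,0,0,0.1],
  [15,0,0,0,0,0,0],
  [15,0,0,0,0,0,0],
])

```text
clock: 47.0
ee_pos: [0.6128, 0.083, 0.1924]
orientation: [3.05, 0.75, 0.0]
force: [1.0, -2.2, -0.8]
opening: 0.34
```

Run:
```python
from rack import *
s=sense();print(s['effort'][5],s['ft_torque']);go(.6122,.083,.195,.305-1.4)
```

```text
0.2836625464260578 [-6.72227140e-01 -1.11826299e-01 -2.20871353e-05]
t 47.0 pos [0.6128 0.083  0.1924] yaw -1.089 tilt [ 0. -0. -1.] F [ 1.  -2.2 -0.8] op 0.34 q [ 0.02  0.42  1.51 -0.    1.21  1.11]
delta tool mm [-0.5 -0.3 -2.6] dist 2.7 turn z 0.006 alt -3.135
```

Request:
carry_out([
  [15,0,0,0.2,0,0,0.1],
  [15,0,0,0.2,0,0,0.1],
  [15,0,0,0,0,0,0],
  [15,0,0,0,0,0,0],
])

```text
clock: 47.33
ee_pos: [0.6128, 0.0829, 0.1921]
orientation: [3.11, 0.442, 0.001]
force: [0.8, -4.2, 1.7]
opening: 0.341
```

Run:
```python
from rack import *
s=sense();print(s['effort'][5],s['ft_torque']);go(.6122,.083,.195,.305-1.6)
```

```text
0.41766115464270115 [-0.98261987 -0.00528954  0.16116272]
t 47.33 pos [0.6128 0.0829 0.1921] yaw -1.288 tilt [ 0.    -0.001 -1.   ] F [ 0.8 -4.2  1.7] op 0.341 q [ 0.02  0.42  1.52 -0.    1.21  1.31]
delta tool mm [-0.6 -0.3 -2.9] dist 3.0 turn z 0.007 alt -3.135
```

Request:
carry_out([
  [15,0,0,0.2,0,0,0.1],
  [15,0,0,0.2,0,0,0.1],
  [15,0,0,0,0,0,0],
  [15,0,0,0,0,0,0],
])

```text
clock: 47.67
ee_pos: [0.6128, 0.0829, 0.192]
orientation: [3.138, 0.129, 0.001]
force: [-0.4, -5.9, 4.2]
opening: 0.35
```

Run:
```python
from rack import *
s=sense();print(s['effort'][5],s['ft_torque']);go(.6122,.083,.195,.305-1.8)
```

```text
0.2896995563060045 [-1.15722773  0.17526773  0.14909486]
t 47.67 pos [0.6128 0.0829 0.192 ] yaw -1.489 tilt [ 0.001 -0.001 -1.   ] F [-0.4 -5.9  4.2] op 0.35 q [ 0.02  0.42  1.52 -0.    1.21  1.51]
delta tool mm [-0.6 -0.2 -3. ] dist 3.1 turn z 0.006 alt -3.135
```

Run:
```python
from rack import *
c=cap('wrist','w34.png');cap('scene','s34.png')
```

```text
(no output)
```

View pics/w34.png

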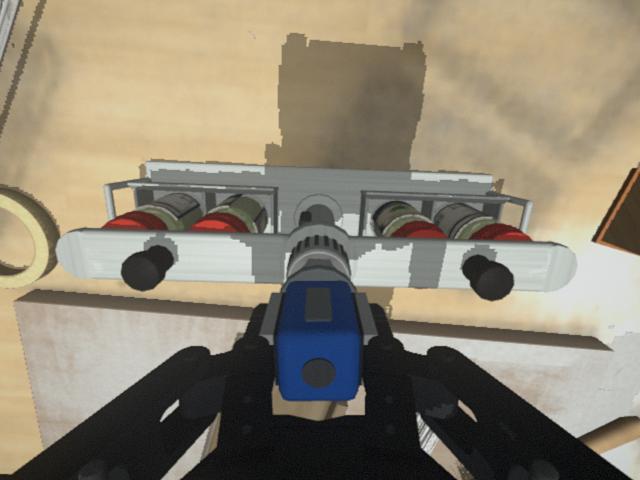

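View pics/s34.png

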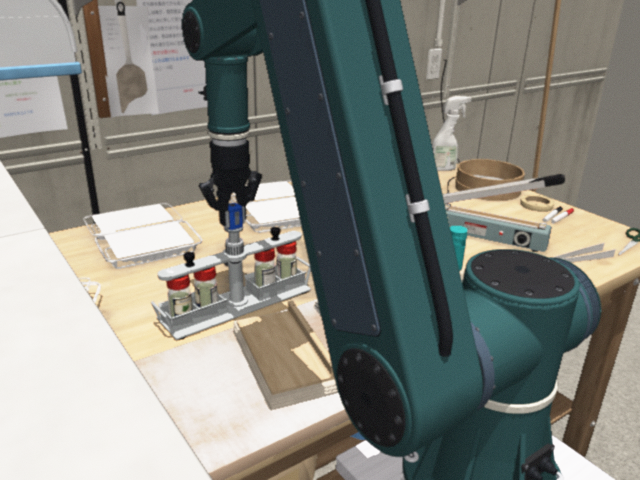

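Request:
carry_out([
  [15,0,0,-0.3,0,0,0.05],
  [15,0,0,0,0,0,0.05],
  [15,0,0,0,0,0,0],
])

```text
clock: 48.02
ee_pos: [0.6127, 0.0828, 0.192]
orientation: [3.141, -0.031, 0.0]
force: [-0.1, -6.0, 3.6]
opening: 0.344
```

Run:
```python
from rack import *
s=sense();print(s['effort'][5],s['ft_torque']);go(.6122,.083,.195,.305-1.9)
```

```text
1.0910607129335403 [-1.16935437  0.07430726  0.4332144 ]
t 48.02 pos [0.6127 0.0828 0.192 ] yaw -1.591 tilt [ 0.    -0.001 -1.   ] F [-0.1 -6.   3.6] op 0.344 q [ 0.02  0.42  1.52 -0.    1.21  1.61]
delta tool mm [-0.5 -0.2 -3. ] dist 3.1 turn z 0.004 alt -3.137
```

Request:
carry_out([
  [15,0,0,0,0,0,0.05],
  [15,0,0,0,0,0,0.05],
  [15,0,0,0,0,0,0],
])

```text
clock: 48.27
ee_pos: [0.6127, 0.0828, 0.1921]
orientation: [3.135, -0.19, 0.0]
force: [0.1, -5.6, 4.3]
opening: 0.345
```

Run:
```python
from rack import *
s=sense();print(s['effort'][5],s['ft_torque']);go(.6122,.083,.195,.305-2)
c=cap('wrist','w35.png')
```

```text
0.5289739742875099 [-1.2099036  0.1216625 -0.0929408]
t 48.27 pos [0.6127 0.0828 0.1921] yaw -1.692 tilt [ 0.    -0.001 -1.   ] F [ 0.1 -5.6  4.3] op 0.345 q [ 0.02  0.42  1.52 -0.    1.21  1.72]
delta tool mm [-0.5 -0.2 -2.9] dist 3.0 turn z 0.003 alt -3.139
```

View pics/w35.png

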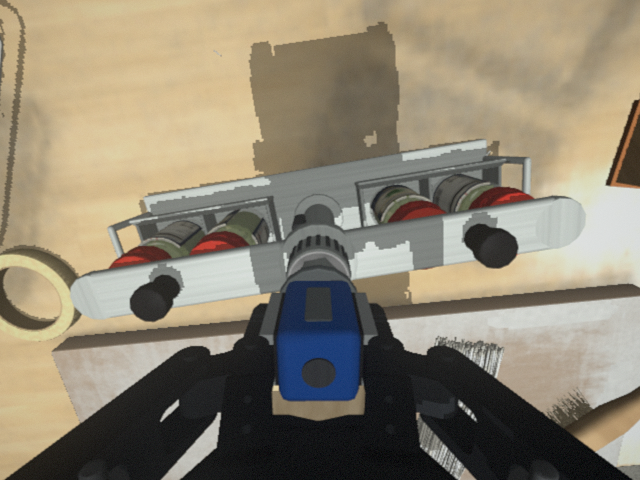

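Request:
carry_out([
  [15,0,0,0,0,0,0.05],
  [15,0,0,0,0,0,0.05],
  [15,0,0,0,0,0,0],
])

```text
clock: 48.57
ee_pos: [0.6127, 0.0828, 0.1919]
orientation: [3.122, -0.347, 0.0]
force: [1.1, -5.7, 2.7]
opening: 0.344
```

Run:
```python
from rack import *
s=sense();print(s['effort'][5],s['ft_torque']);go(.6122,.083,.195,.305-2.1)
```

```text
0.5396114476025105 [-1.21283641  0.09783968 -0.04759337]
t 48.57 pos [0.6127 0.0828 0.1919] yaw -1.792 tilt [ 0.    -0.001 -1.   ] F [ 1.1 -5.7  2.7] op 0.344 q [ 0.02  0.42  1.52 -0.    1.21  1.82]
delta tool mm [-0.5 -0.1 -3.1] dist 3.1 turn z 0.003 alt -3.138
```

Request:
carry_out([
  [15,0,0,0,0,0,0.05],
  [15,0,0,0,0,0,0.05],
  [15,0,0,0,0,0,0],
])

```text
clock: 48.82
ee_pos: [0.6126, 0.0828, 0.1917]
orientation: [3.101, -0.502, -0.0]
force: [-0.2, -5.2, 1.7]
opening: 0.347
```

Run:
```python
from rack import *
s=sense();print(s['effort'][5],s['ft_torque']);go(.6122,.083,.195,.305-2.2)
c=cap('wrist','w36.png')
```

```text
0.6295471452176571 [-1.14251256  0.00641073  0.01584097]
t 48.82 pos [0.6126 0.0828 0.1917] yaw -1.892 tilt [-0.    -0.001 -1.   ] F [-0.2 -5.2  1.7] op 0.347 q [ 0.02  0.42  1.52 -0.    1.21  1.92]
delta tool mm [-0.4 -0.1 -3.3] dist 3.4 turn z 0.003 alt -3.139
```

View pics/w36.png

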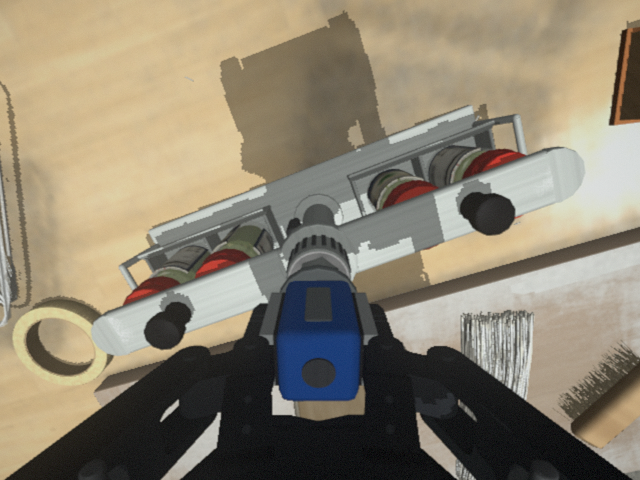

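Request:
carry_out([
  [15,0,0,0.1,0,0,0.05],
  [15,0,0,0.1,0,0,0.05],
  [15,0,0,0,0,0,0],
])

```text
clock: 49.12
ee_pos: [0.6125, 0.0831, 0.1912]
orientation: [3.072, -0.657, -0.001]
force: [0.4, -5.1, -0.7]
opening: 0.342
```

Run:
```python
from rack import *
s=sense();print(s['effort'][5],s['ft_torque']);go(.6122,.083,.195,.305-2.3)
```

```text
0.6938647292554379 [-0.98850596 -0.09887212  0.00881738]
t 49.12 pos [0.6125 0.0831 0.1912] yaw -1.992 tilt [-0.001  0.    -1.   ] F [ 0.4 -5.1 -0.7] op 0.342 q [0.02 0.42 1.52 0.   1.2  2.02]
delta tool mm [-0.2  0.2 -3.8] dist 3.8 turn z 0.003 alt -3.138
```

Request:
carry_out([
  [15,0,0,0,0,0,0.05],
  [15,0,0,0,0,0,0.05],
  [15,0,0,0,0,0,0],
])

```text
clock: 49.37
ee_pos: [0.6124, 0.0833, 0.1912]
orientation: [-3.036, 0.809, 0.001]
force: [0.4, -3.3, -1.8]
opening: 0.344
```

Run:
```python
from rack import *
s=sense();print(s['effort'][5],s['ft_torque']);go(.6122,.083,.195,.305-2.4)
c=cap('wrist','w37.png')
cv2.imwrite('pics/c37.png',cv2.resize(c['color'][200:420,230:410],None,fx=2.7,fy=2.7,interpolation=cv2.INTER_CUBIC))
```

```text
0.7357931323349476 [-0.87779615 -0.12505268  0.03571783]
t 49.37 pos [0.6124 0.0833 0.1912] yaw -2.092 tilt [-0.001  0.    -1.   ] F [ 0.4 -3.3 -1.8] op 0.344 q [0.02 0.42 1.52 0.   1.2  2.12]
delta tool mm [-0.   0.3 -3.8] dist 3.8 turn z 0.003 alt -3.138
```

View pics/c37.png

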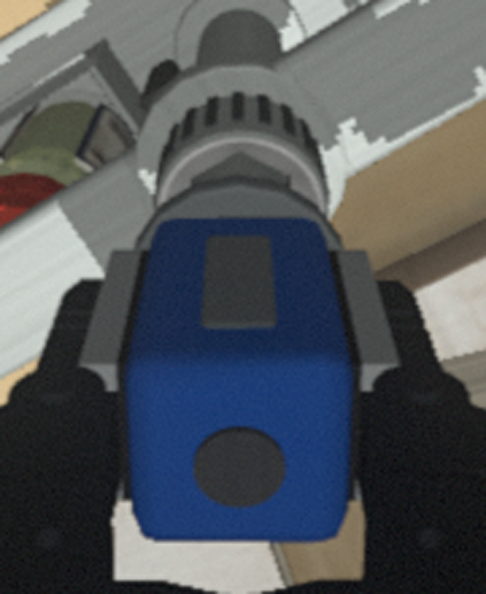

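Request:
carry_out([
  [15,0,0,0,0,0,0.05],
  [15,0,0,0,0,0,0.05],
  [15,0,0,0,0,0,0],
])

```text
clock: 49.67
ee_pos: [0.6124, 0.0829, 0.1912]
orientation: [2.99, -0.961, -0.001]
force: [0.3, -4.9, -1.1]
opening: 0.342
```

Run:
```python
from rack import *
s=sense();print(s['effort'][5],s['ft_torque']);go(.6122,.083,.195,.305-2.5)
```

```text
0.6873456761240959 [-1.14678062 -0.06565136  0.04630067]
t 49.67 pos [0.6124 0.0829 0.1912] yaw -2.192 tilt [-0.001 -0.001 -1.   ] F [ 0.3 -4.9 -1.1] op 0.342 q [ 0.02  0.42  1.52 -0.    1.2   2.22]
delta tool mm [-0.2 -0.  -3.8] dist 3.8 turn z 0.003 alt -3.139
```

Request:
carry_out([
  [15,0,0,0,0,0,0.05],
  [15,0,0,0,0,0,0.05],
  [15,0,0,0,0,0,0],
])

```text
clock: 49.92
ee_pos: [0.6124, 0.0827, 0.1913]
orientation: [2.938, -1.108, -0.0]
force: [-0.2, -6.4, -1.9]
opening: 0.345
```

Run:
```python
from rack import *
s=sense();print(s['effort'][5],s['ft_torque']);go(.6122,.083,.195,.305-2.6)
c=cap('wrist','w38.png')
```

```text
0.8417313918471336 [-1.25123701 -0.10267755  0.14045864]
t 49.92 pos [0.6124 0.0827 0.1913] yaw -2.292 tilt [-0.001 -0.001 -1.   ] F [-0.2 -6.4 -1.9] op 0.345 q [ 0.02  0.42  1.52 -0.    1.2   2.32]
delta tool mm [-0.3 -0.1 -3.7] dist 3.8 turn z 0.003 alt -3.139
```

View pics/w38.png

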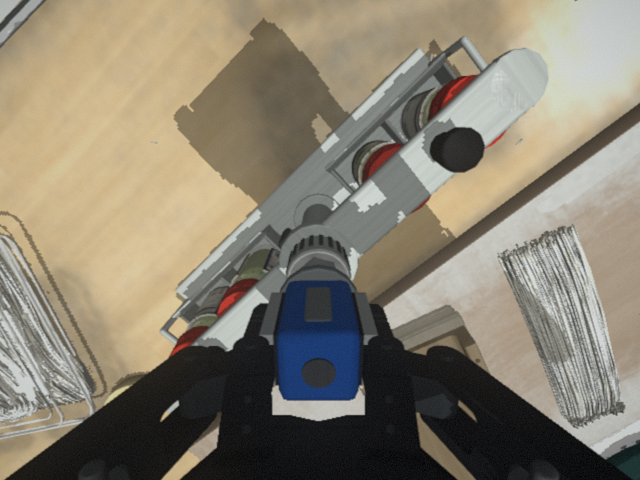

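Request:
carry_out([
  [70,0,0,0,0,0,0],
  [70,0,0,0,0,0,0],
  [70,0,0,0,0,0,0],
  [70,0,0,0,0,0,0],
  [70,0,0,0,0,0,-0.11],
  [70,0,0,0,0,0,-0.11],
  [70,0,0,0,0,0,-0.11],
  [70,0,0,0,0,0,-0.11],
  [70,0,0,0,0,0,-0.11],
  [70,0,0,0,0,0,-0.11],
  [70,0,0,0,0,0,-0.11],
  [70,0,0,0,0,0,0],
])

```text
clock: 50.97
ee_pos: [0.6127, 0.0837, 0.1917]
orientation: [-3.14, -0.08, -0.0]
force: [-0.4, 0.3, 0.4]
opening: 0.821
```

Request:
carry_out([
  [70,0,0,-30,0,0,0],
  [70,0,0,-40,0,0,0],
  [70,0,0,-42,0,0,0],
  [70,-25,6,0,0,0,0],
  [70,-26,6,0,0,0,0],
  [70,0,0,0,0,0,0],
  [70,0,0,0,0,0,0],
  [70,0,0,0,0,0,0],
])

```text
clock: 51.63
ee_pos: [0.5626, 0.0692, 0.3034]
orientation: [-3.14, -0.07, -0.001]
force: [-0.1, -0.4, -0.9]
opening: 0.822
```

Run:
```python
from rack import *
c=cap('wrist','w40.png')
go(.5613,.0706,.3032,-1.52)
```

```text
t 51.68 pos [0.5629 0.0692 0.3032] yaw -1.526 tilt [ 0.001  0.    -1.   ] F [-0.3  0.3 -1. ] op 0.814 q [0.   0.25 1.48 0.   1.4  1.53]
delta tool mm [-1.6 -1.5  0. ] dist 2.2 turn z -0.006 alt 3.136
```

View pics/w40.png

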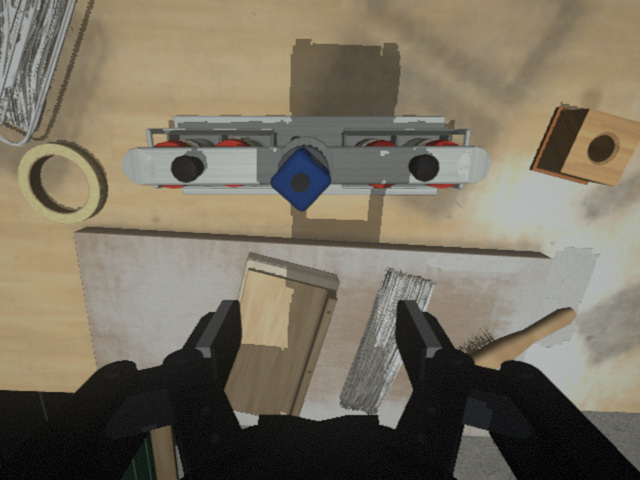

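Run:
```python
from rack import *
for f in('w20.png','w40.png'):
    i=cv2.imread('pics/'+f);g=cv2.cvtColor(i,6)
    m=(g<45).astype(np.uint8);n,l,s,ce=cv2.connectedComponentsWithStats(m[140:200,150:460])
    k=[(s[j,4],np.round(ce[j]+[150,140],2),s[j,:4]+[150,140,0,0]) for j in range(1,n) if s[j,4]>250];print(f,k)
    e=i[125:210,100:520];cv2.imwrite('pics/e_'+f,cv2.resize(e,None,fx=1.9,fy=1.9,interpolation=cv2.INTER_CUBIC))
c=cap('wrist')
for n in ['w40']:
  for z in (.153,.155,.157,.159,.161,.1665):
    a=ray(c,188,167.5,z);b=ray(c,424,167.5,z);print(z,np.linalg.norm(a-b))
```

```text
w20.png [(np.int32(577), array([184.47, 166.66]), array([170, 154,  32,  27])), (np.int32(623), array([428.43, 167.32]), array([413, 155,  31,  27]))]
w40.png [(np.int32(588), array([423.45, 166.91]), array([409, 155,  29,  26])), (np.int32(510), array([186.25, 167.78]), array([172, 156,  32,  26]))]
0.153 0.20057603579742694
0.155 0.19920892419686134
0.157 0.19784181259629577
0.159 0.19647470099573022
0.161 0.1951075893951646
0.1665 0.19134803249360935
```

View pics/e_w20.png

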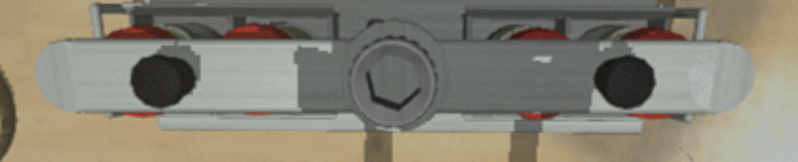

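View pics/e_w40.png

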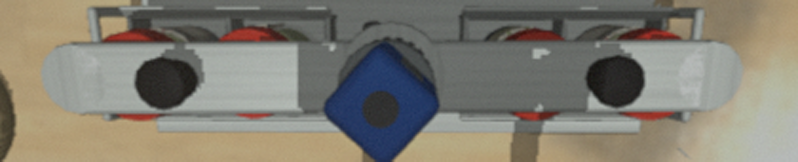

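Request:
carry_out([
  [70,25,-7,0,0,0,0],
  [70,25.3,-7,0,0,0,0],
  [70,0,0,0,0,0,-0.115],
  [70,0,0,0,0,0,-0.115],
  [70,0,0,0,0,0,-0.115],
  [70,0,0,0,0,0,-0.115],
  [70,0,0,0,0,0,-0.115],
  [70,0,0,0,0,0,-0.115],
  [70,0,0,0,0,0,-0.115],
  [70,0,0,0,0,0,0],
  [70,0,0,0,0,0,0],
  [70,0,0,0,0,0,0],
])

```text
clock: 52.73
ee_pos: [0.6122, 0.0854, 0.3029]
orientation: [-2.863, -1.292, 0.0]
force: [0.6, -0.8, 0.4]
opening: 0.825
```

Run:
```python
from rack import *
c=cap('wrist','w41.png')
go(.6125,.083,.195,-.721)
```

```text
t 52.78 pos [0.6121 0.0854 0.303 ] yaw -0.722 tilt [-0.  0. -1.] F [0.6 0.2 0.1] op 0.819 q [0.03 0.33 1.37 0.   1.44 0.75]
delta tool mm [ -1.5   1.9 108. ] dist 108.0 turn z -0.001 alt 3.14
```

View pics/w41.png

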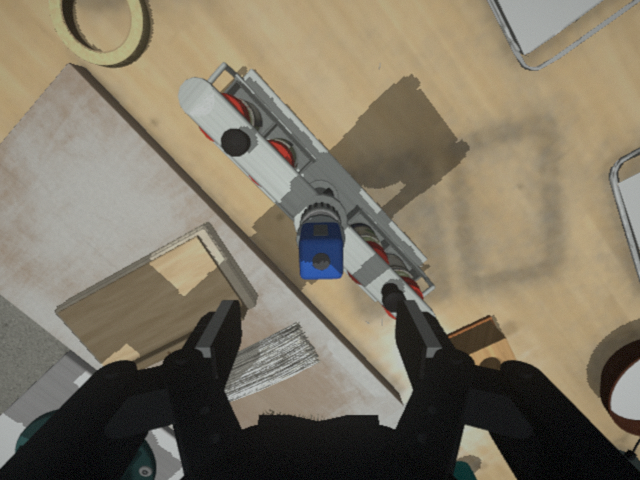

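Request:
carry_out([
  [70,-1.5,1.9,20,0,0,0],
  [70,0,0,35,0,0,0],
  [70,0,0,35,0,0,0],
  [70,0,0,20,0,0,0],
  [70,0,0,0,0,0,0],
  [70,0,0,0,0,0,0],
  [15,0,0,0,0,0,0],
  [15,0,0,0,0,0,0],
  [15,0,0,0,0,0,0],
  [15,0,0,0,0,0,0],
  [15,0,0,0,0,0,0],
  [15,0,0,0,0,0,0],
])

```text
clock: 53.78
ee_pos: [0.6133, 0.0832, 0.1953]
orientation: [2.861, 1.297, 0.005]
force: [-0.6, 1.1, 6.0]
opening: 0.347
```

Run:
```python
from rack import *
s=sense();print(s['effort'][5],s['ft_torque']);go(.6125,.083,.195,-.721)
c=cap('wrist','w42.png')
```

```text
0.09910048451274633 [0.10121608 0.20021378 0.12740147]
t 53.78 pos [0.6133 0.0832 0.1953] yaw -0.719 tilt [ 0.003  0.001 -1.   ] F [-0.6  1.1  6. ] op 0.347 q [0.02 0.42 1.51 0.   1.21 0.74]
delta tool mm [-0.7 -0.5  0.3] dist 0.9 turn z 0.002 alt -3.14
```

Request:
carry_out([
  [15,0,0,0,0,0,0.05],
  [15,0,0,0,0,0,0.05],
  [15,0,0,0,0,0,0],
])

```text
clock: 54.08
ee_pos: [0.6133, 0.0831, 0.1952]
orientation: [2.922, 1.151, 0.005]
force: [-1.3, 0.2, 6.4]
opening: 0.345
```

Run:
```python
from rack import *
s=sense();print(s['effort'][5],s['ft_torque']);go(.6125,.083,.195,-.821)
```

```text
1.182514764368534 [0.12533485 0.19639525 0.48459064]
t 54.08 pos [0.6133 0.0831 0.1952] yaw -0.821 tilt [ 0.003  0.    -1.   ] F [-1.3  0.2  6.4] op 0.345 q [0.02 0.42 1.51 0.   1.21 0.84]
delta tool mm [-0.6 -0.4  0.2] dist 0.8 turn z 0.0 alt -3.141
```

Request:
carry_out([
  [15,0,0,0,0,0,0.05],
  [15,0,0,0,0,0,0.05],
  [15,0,0,0,0,0,0],
])

```text
clock: 54.33
ee_pos: [0.6133, 0.083, 0.1952]
orientation: [2.976, 1.003, 0.005]
force: [-1.2, 0.4, 6.2]
opening: 0.349
```

Run:
```python
from rack import *
s=sense();print(s['effort'][5],s['ft_torque']);go(.6125,.083,.195,-.921)
c=cap('wrist','w43.png')
```

```text
0.6638599187135696 [0.02523376 0.14005906 0.02881331]
t 54.33 pos [0.6133 0.083  0.1952] yaw -0.921 tilt [ 0.003  0.    -1.   ] F [-1.2  0.4  6.2] op 0.349 q [0.02 0.42 1.51 0.   1.21 0.94]
delta tool mm [-0.7 -0.5  0.2] dist 0.8 turn z 0.0 alt -3.141
```

View pics/w43.png

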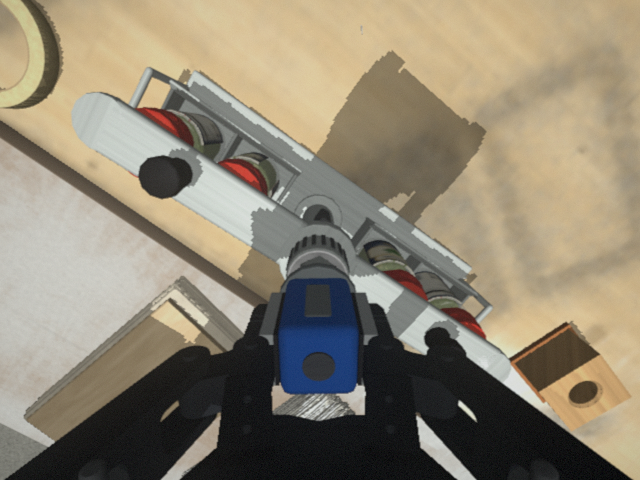

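Request:
carry_out([
  [15,0,0,-5,0,0,0],
  [15,0,0,-10,0,0,0],
  [15,0,0,-15,0,0,0],
  [15,0,0,-25,0,0,0],
  [15,0,0,-35,0,0,0],
  [15,0,0,-20,0,0,0],
  [15,-30,0,0,0,0,0],
  [15,-30,0,0,0,0,0],
  [15,0,0,0,0,0,0],
  [15,0,0,0,0,0,0],
  [15,0,0,0,0,0,0],
])

```text
clock: 55.3
ee_pos: [0.5649, 0.0466, 0.3038]
orientation: [-2.977, -1.005, -0.002]
force: [0.5, 0.7, -0.9]
opening: 0.34
```

Run:
```python
from rack import *
go(.6125,.083,.195,-.921)
c=cap('wrist','w44.png')
u,v=proj(c,(.6125,.083,.16)).astype(int);print(u,v)
x0,y0=u-50,max(v-40,0)
cv2.imwrite('pics/c44.png',cv2.resize(c['color'][y0:y0+80,x0:x0+100],None,fx=7,fy=7,interpolation=cv2.INTER_CUBIC));print(x0,y0)
np.save('c44.npy',np.array([0]))
import pickle;pickle.dump({k:np.array(c[k]) for k in c},open('c44.pkl','wb'))
```

```text
t 55.3 pos [0.5649 0.0466 0.3038] yaw -0.92 tilt [ 0.001  0.    -1.   ] F [ 0.5  0.7 -0.9] op 0.34 q [-0.04  0.25  1.48  0.    1.41  0.88]
delta tool mm [ 59.8  -0.2 108.8] dist 124.2 turn z 0.001 alt -3.14
317 157
267 117
```

View pics/w44.png

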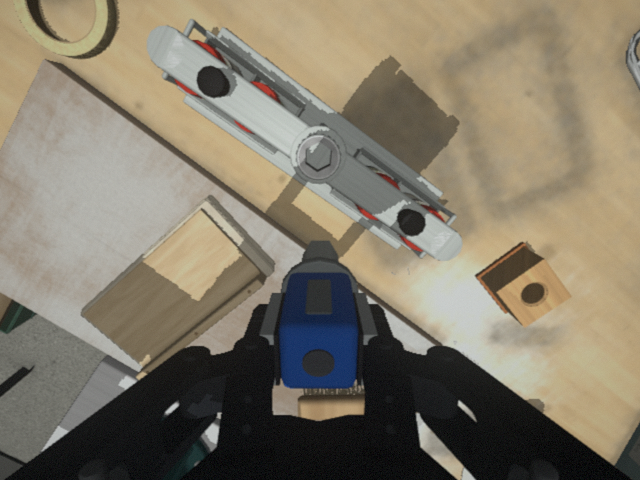

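View pics/c44.png

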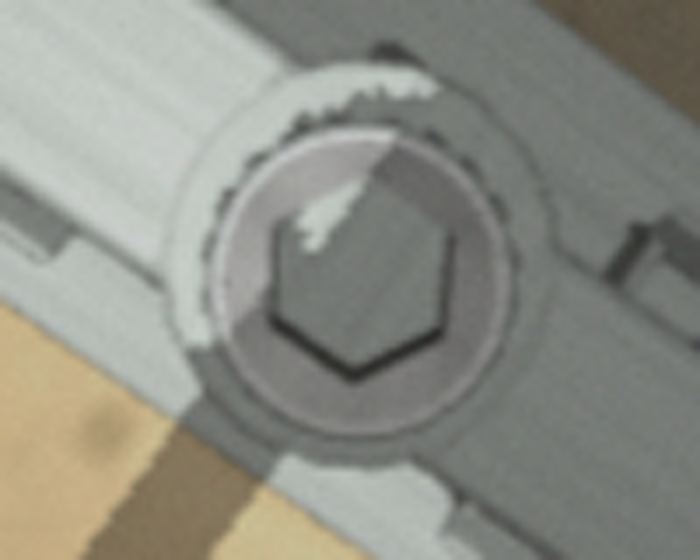

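Run:
```python
from rack import *
i=cv2.imread('pics/w44.png');cv2.imwrite('pics/c44b.png',cv2.resize(i[225:310,270:370],None,fx=7,fy=7,interpolation=cv2.INTER_CUBIC))
```

```text
(no output)
```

View pics/c44b.png

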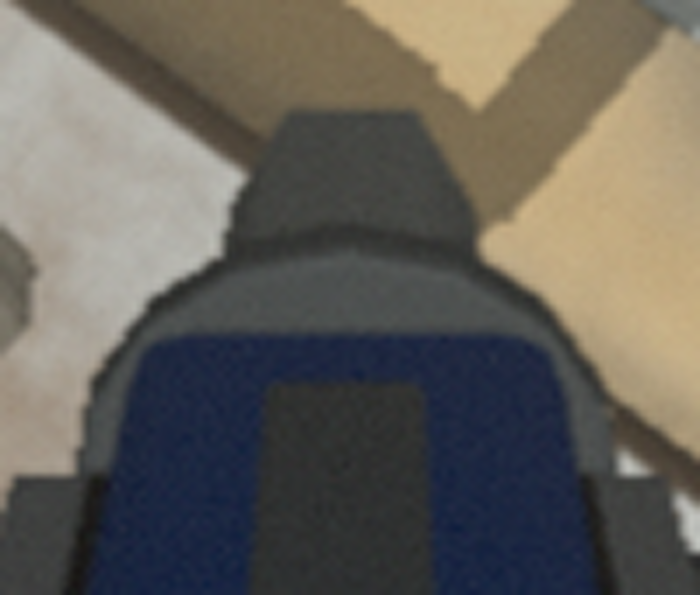

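Run:
```python
from rack import *
import pickle
c=pickle.load(open('c44.pkl','rb'))
f=lambda u,v,z: ray(c,267+u/7-.43,117+v/7-.43,z)
pts=np.array([f(*p,.152)[:2] for p in [(352,380),(270,322),(276,222),(441,332),(452,232),(365,172)]])
m=pts.mean(0);print(m,np.linalg.norm(pts-m,axis=1)*1000)
print(np.degrees(np.arctan2(*(pts-m).T[::-1]))%60)
print('rim c',f(362,281,.158), 'diam',np.linalg.norm(f(212,281,.158)-f(514,281,.158)),np.linalg.norm(f(212,281,.161)-f(514,281,.161)))
```

```text
[0.61302038 0.08296102] [12.24093855 12.06631976 11.89502158 11.85083995 12.32609572 12.21806882]
[33.1279842  33.24178217 34.50443794 34.30630702 32.75536973 34.15199598]
rim c [0.61320339 0.08269579 0.158     ] diam 0.03575947836705515 0.03538826404080805
```

Request:
carry_out([
  [15,0,0,0,0,0,-0.115],
  [15,0,0,0,0,0,-0.115],
  [15,0,0,0,0,0,-0.115],
  [15,0,0,0,0,0,-0.116],
  [15,0,0,0,0,0,0],
  [15,0,0,0,0,0,0],
])

```text
clock: 55.85
ee_pos: [0.5651, 0.047, 0.3031]
orientation: [-2.67, -1.654, -0.0]
force: [-0.7, 0.4, -1.1]
opening: 0.341
```

Run:
```python
from rack import *
go(.6128,.083,.24,-.46)
```

```text
t 55.85 pos [0.5651 0.047  0.3031] yaw -0.461 tilt [-0.  0. -1.] F [-0.7  0.4 -1.1] op 0.341 q [-0.04  0.25  1.48  0.    1.41  0.42]
delta tool mm [53.5 26.7 63.1] dist 86.9 turn z -0.001 alt 3.14
```

Request:
carry_out([
  [15,27,13.5,0,0,0,0],
  [15,26.5,13.2,0,0,0,0],
  [15,0,0,0,0,0,0],
  [15,0,0,25,0,0,0],
  [15,0,0,25,0,0,0],
  [15,0,0,10,0,0,0],
  [15,0,0,0,0,0,0],
  [15,0,0,0,0,0,0],
  [15,0,0,0,0,0,0],
])

```text
clock: 56.6
ee_pos: [0.6131, 0.0826, 0.2447]
orientation: [2.668, 1.657, 0.003]
force: [-0.2, 0.1, -1.6]
opening: 0.343
```

Run:
```python
from rack import *
go(.6128,.083,.24,-.46)
c=cap('wrist')
cv2.imwrite('pics/c45.png',cv2.resize(c['color'][200:300,260:380],None,fx=6,fy=6,interpolation=cv2.INTER_CUBIC))
```

```text
t 56.6 pos [0.6131 0.0826 0.2447] yaw -0.46 tilt [ 0.002  0.    -1.   ] F [-0.2  0.1 -1.6] op 0.343 q [0.02 0.37 1.45 0.   1.31 0.48]
delta tool mm [ 0.2 -0.4  4.7] dist 4.7 turn z 0.0 alt -3.141
```

View pics/c45.png

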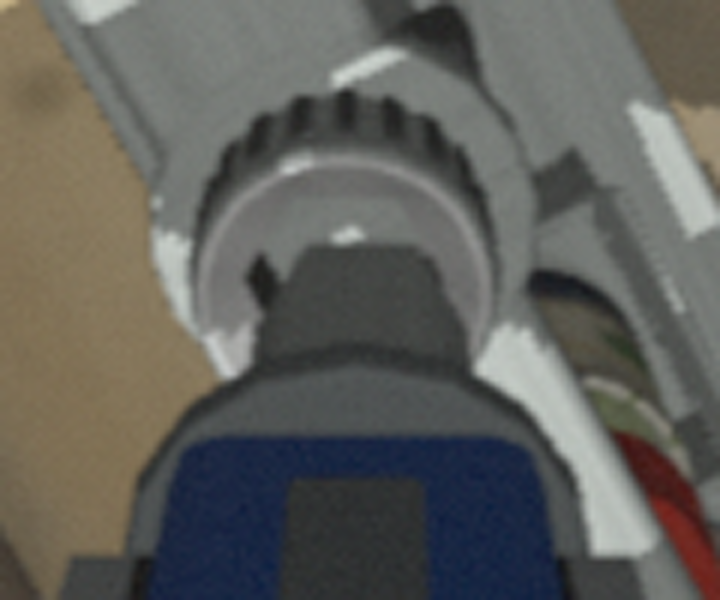

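Request:
carry_out([
  [15,0,-2.2,5,0,0,0],
  [15,0,0,5,0,0,0],
  [15,0,0,4,0,0,0],
  [15,0,0,2,0,0,0],
  [15,0,0,2,0,0,0],
  [15,0,0,0,0,0,0],
  [15,0,0,0,0,0,0],
])

```text
clock: 57.23
ee_pos: [0.6102, 0.0836, 0.2252]
orientation: [-2.668, -1.658, 0.0]
force: [0.3, 1.3, -0.9]
opening: 0.342
```

Run:
```python
from rack import *
go(.6128,.083,.20,-.46)
c=cap('wrist')
cv2.imwrite('pics/c46.png',cv2.resize(c['color'][200:300,260:380],None,fx=6,fy=6,interpolation=cv2.INTER_CUBIC))
```

```text
t 57.23 pos [0.6102 0.0836 0.2252] yaw -0.459 tilt [-0.  0. -1.] F [ 0.3  1.3 -0.9] op 0.342 q [0.02 0.39 1.48 0.   1.27 0.48]
delta tool mm [ 0.6  2.6 25.2] dist 25.3 turn z 0.001 alt -3.14
```

View pics/c46.png

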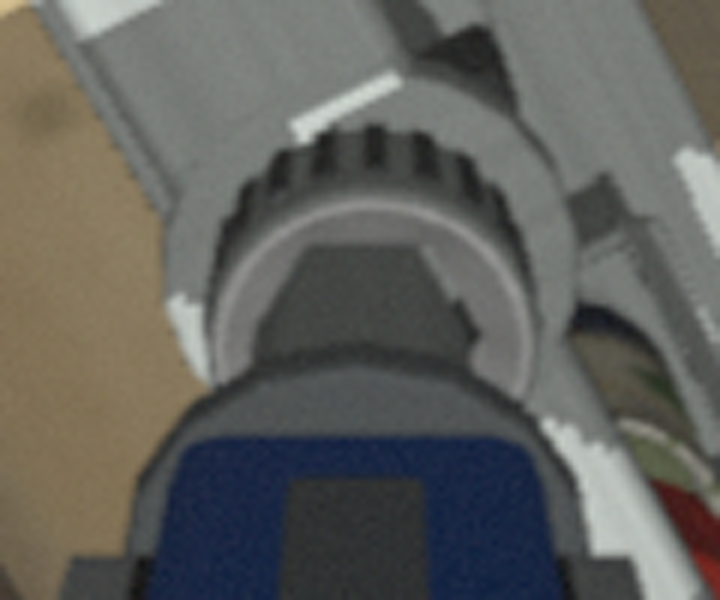

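Request:
carry_out([
  [15,0.3,1.4,0,0,0,0],
  [15,0,0,2,0,0,0],
  [15,0,0,2,0,0,0],
  [15,0,0,2,0,0,0],
  [15,0,0,0,0,0,0],
  [15,0,0,0,0,0,0],
])

```text
clock: 57.78
ee_pos: [0.6114, 0.0833, 0.219]
orientation: [-2.668, -1.658, 0.001]
force: [0.3, -0.6, -1.6]
opening: 0.339
```

Request:
carry_out([
  [15,0,0,1.5,0,0,0],
  [15,0,0,1.5,0,0,0],
  [15,0,0,1.5,0,0,0],
  [15,0,0,0,0,0,0],
])

```text
clock: 58.12
ee_pos: [0.612, 0.0824, 0.2168]
orientation: [2.666, 1.657, 0.001]
force: [-3.9, -2.9, 10.8]
opening: 0.335
```

Request:
carry_out([
  [15,0,0,1.5,0,0,0],
  [15,0,0,1.5,0,0,0],
  [15,0,0,1.5,0,0,0],
  [15,0,0,0,0,0,0],
])

```text
clock: 58.45
ee_pos: [0.612, 0.0817, 0.2146]
orientation: [2.665, 1.657, 0.001]
force: [-8.4, -6.0, 24.4]
opening: 0.343
```

Request:
carry_out([
  [15,-0.8,-0.5,-3.5,0,0,0],
  [15,0,0,0,0,0,0],
  [15,0,0,0,0,0,0],
])

```text
clock: 58.7
ee_pos: [0.6113, 0.0818, 0.2153]
orientation: [2.666, 1.657, 0.001]
force: [-3.6, -3.9, 10.7]
opening: 0.34
```

Run:
```python
from rack import *
go(.6128,.083,.20,-.46)
c=cap('wrist')
cv2.imwrite('pics/c47.png',cv2.resize(c['color'][200:300,260:380],None,fx=6,fy=6,interpolation=cv2.INTER_CUBIC))
```

```text
t 58.7 pos [0.6113 0.0818 0.2153] yaw -0.459 tilt [ 0.002 -0.002 -1.   ] F [-3.6 -3.9 10.7] op 0.34 q [ 0.02  0.4   1.49 -0.    1.25  0.48]
delta tool mm [ 1.7  0.8 15.3] dist 15.4 turn z 0.001 alt -3.14
```

View pics/c47.png

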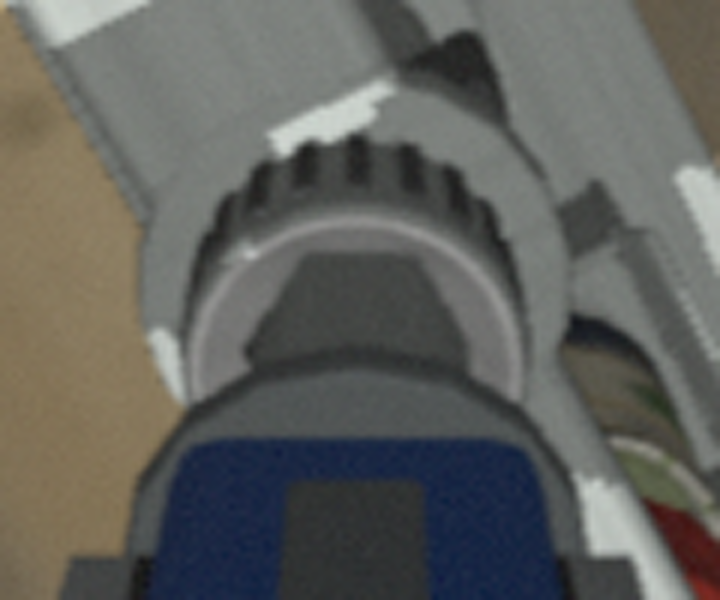

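Request:
carry_out([
  [15,-0.7,-0.2,0,0,0,0],
  [15,-0.7,-0.2,0,0,0,0],
  [15,0,0,0,0,0,0],
  [15,0,0,0,0,0,0],
])

```text
clock: 59.08
ee_pos: [0.6105, 0.0812, 0.2143]
orientation: [2.667, 1.658, 0.001]
force: [-1.4, -3.0, 5.9]
opening: 0.344
```

Run:
```python
from rack import *
s=sense();print(s['ft_torque']);go(.6128,.083,.20,-.46)
```

```text
[-0.70452779  0.02805861 -0.07262034]
t 59.08 pos [0.6105 0.0812 0.2143] yaw -0.459 tilt [ 0.001 -0.001 -1.   ] F [-1.4 -3.   5.9] op 0.344 q [ 0.02  0.4   1.5  -0.    1.25  0.48]
delta tool mm [ 2.7  1.3 14.3] dist 14.6 turn z 0.001 alt -3.14
```

Request:
carry_out([
  [15,-0.6,-0.2,1,0,0,0],
  [15,-0.2,0,1,0,0,0],
  [15,0,0,0,0,0,0],
  [15,0,0,0,0,0,0],
])

```text
clock: 59.42
ee_pos: [0.6095, 0.0808, 0.2113]
orientation: [2.668, 1.658, -0.0]
force: [2.3, -3.1, -1.4]
opening: 0.343
```

Run:
```python
from rack import *
s=sense();print(s['ft_torque']);go(.6128,.083,.20,-.46)
c=cap('wrist','w48.png')
```

```text
[-0.6937587  -0.42962104 -0.01442054]
t 59.42 pos [0.6095 0.0808 0.2113] yaw -0.459 tilt [ 0. -0. -1.] F [ 2.3 -3.1 -1.4] op 0.343 q [ 0.02  0.4   1.5  -0.    1.24  0.48]
delta tool mm [ 3.4  2.  11.3] dist 11.9 turn z 0.001 alt -3.14
```

View pics/w48.png

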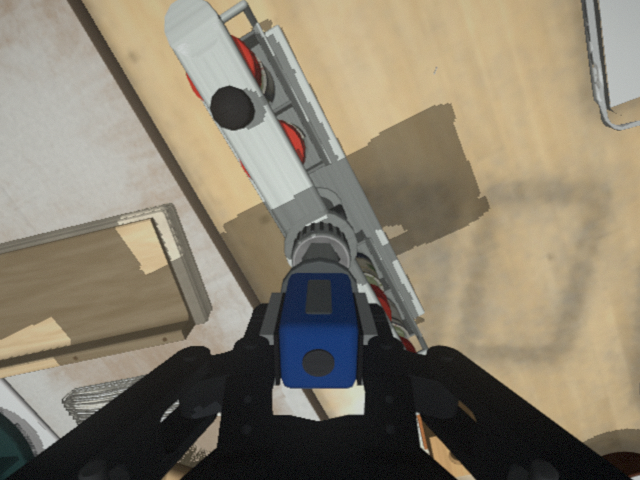

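Request:
carry_out([
  [15,0,0,2,0,0,0],
  [15,0,0,2,0,0,0],
  [15,0,0,2,0,0,0],
  [15,0,0,0,0,0,0],
  [15,0,0,0,0,0,0],
])

```text
clock: 59.88
ee_pos: [0.6095, 0.0809, 0.2055]
orientation: [2.668, 1.658, 0.0]
force: [3.9, -4.7, -2.6]
opening: 0.339
```

Request:
carry_out([
  [15,0.5,0.3,2,0,0,0],
  [15,0,0,2,0,0,0],
  [15,0,0,2,0,0,0],
  [15,0,0,0,0,0,0],
  [15,0,0,0,0,0,0],
])

```text
clock: 60.3
ee_pos: [0.6097, 0.081, 0.1996]
orientation: [2.668, 1.658, -0.001]
force: [2.1, -5.5, -0.6]
opening: 0.337
```

Request:
carry_out([
  [15,0.1,-0.2,0,0,0,0.05],
  [15,0.1,-0.2,0,0,0,0.05],
  [15,0,0,0,0,0,0],
])

```text
clock: 60.55
ee_pos: [0.6094, 0.0811, 0.1996]
orientation: [2.749, 1.519, -0.001]
force: [1.3, -5.4, -1.8]
opening: 0.342
```

Run:
```python
from rack import *
s=sense();print(s['effort'][5],s['ft_torque']);go(.6128,.083,.20,-.559)
```

```text
0.6837835907936096 [-1.30368419 -0.47002119  0.01640002]
t 60.55 pos [0.6094 0.0811 0.1996] yaw -0.561 tilt [-0.    -0.001 -1.   ] F [ 1.3 -5.4 -1.8] op 0.342 q [ 0.02  0.41  1.51 -0.    1.22  0.58]
delta tool mm [ 3.4  1.9 -0.4] dist 3.9 turn z -0.002 alt 3.14
```

Request:
carry_out([
  [15,0.1,-0.2,0,0,0,0.05],
  [15,0.1,-0.2,0,0,0,0.05],
  [15,0,0,0,0,0,0],
])

```text
clock: 60.8
ee_pos: [0.6094, 0.0812, 0.1996]
orientation: [2.82, 1.38, -0.001]
force: [1.8, -6.2, -2.0]
opening: 0.339
```

Run:
```python
from rack import *
s=sense();print(s['effort'][5],s['ft_torque']);go(.6128,.083,.20,-.659)
```

```text
0.717435646802187 [-1.59000988 -0.56204881  0.06635843]
t 60.8 pos [0.6094 0.0812 0.1996] yaw -0.661 tilt [ 0.    -0.002 -1.   ] F [ 1.8 -6.2 -2. ] op 0.339 q [ 0.02  0.41  1.51 -0.    1.22  0.68]
delta tool mm [ 3.5  1.6 -0.4] dist 3.9 turn z -0.002 alt 3.14
```

Request:
carry_out([
  [15,0.1,-0.2,0,0,0,0.05],
  [15,0.1,-0.2,0,0,0,0.05],
  [15,0,0,0,0,0,0],
])

```text
clock: 61.05
ee_pos: [0.6092, 0.0815, 0.1996]
orientation: [2.885, 1.238, -0.001]
force: [2.4, -6.4, -2.0]
opening: 0.343
```

Run:
```python
from rack import *
s=sense();print(s['effort'][5],s['ft_torque']);go(.6128,.083,.20,-.759)
c=cap('wrist','w49.png')
```

```text
0.8903838694095612 [-1.7132018  -0.51498346  0.25925404]
t 61.05 pos [0.6092 0.0815 0.1996] yaw -0.76 tilt [ 0.    -0.002 -1.   ] F [ 2.4 -6.4 -2. ] op 0.343 q [ 0.02  0.41  1.52 -0.    1.22  0.78]
delta tool mm [ 3.6  1.5 -0.4] dist 3.9 turn z -0.001 alt 3.14
```

View pics/w49.png

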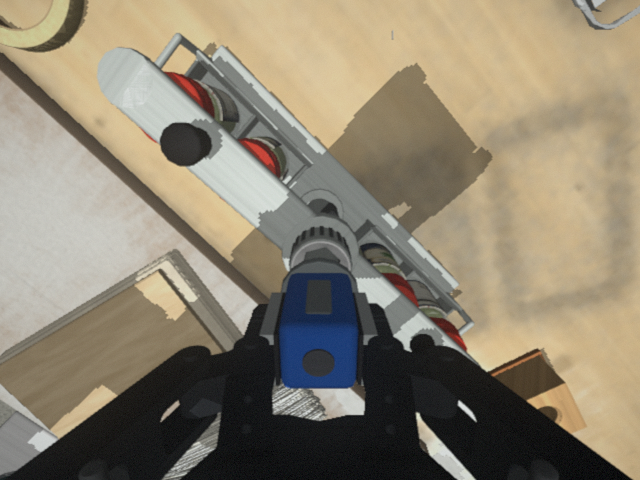

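Request:
carry_out([
  [15,0.1,-0.2,0,0,0,0.05],
  [15,0,0,0,0,0,0],
  [15,0,0,0,0,0,0],
])

```text
clock: 61.35
ee_pos: [0.6092, 0.0816, 0.1996]
orientation: [2.914, 1.169, -0.001]
force: [2.5, -8.6, -2.0]
opening: 0.345
```

Run:
```python
from rack import *
s=sense();print(s['effort'][5],s['ft_torque']);go(.6128,.083,.20,-.809)
```

```text
0.43895180337131023 [-1.68541563 -0.46072524  0.37889446]
t 61.35 pos [0.6092 0.0816 0.1996] yaw -0.808 tilt [ 0.    -0.002 -1.   ] F [ 2.5 -8.6 -2. ] op 0.345 q [ 0.02  0.41  1.52 -0.    1.22  0.83]
delta tool mm [ 3.6  1.5 -0.4] dist 3.9 turn z 0.001 alt -3.14
```

Request:
carry_out([
  [15,0.1,-0.2,0,0,0,0.05],
  [15,0,0,0,0,0,0],
  [15,0,0,0,0,0,0],
])

```text
clock: 61.6
ee_pos: [0.6091, 0.0818, 0.1996]
orientation: [2.942, 1.095, -0.001]
force: [2.6, -7.7, 0.4]
opening: 0.343
```

Run:
```python
from rack import *
s=sense();print(s['effort'][5],s['ft_torque']);go(.6128,.083,.20,-.859)
```

```text
0.3364283312112093 [-1.7792878  -0.51408402  0.24266018]
t 61.6 pos [0.6091 0.0818 0.1996] yaw -0.858 tilt [ 0.    -0.002 -1.   ] F [ 2.6 -7.7  0.4] op 0.343 q [ 0.02  0.41  1.52 -0.    1.22  0.88]
delta tool mm [ 3.6  1.5 -0.4] dist 3.9 turn z 0.001 alt -3.141
```

Request:
carry_out([
  [15,0,0,0,0,0,-0.08],
  [15,0,0,-5,0,0,0],
  [15,0,0,-10,0,0,0],
  [15,0,0,-15,0,0,0],
  [15,0,0,-25,0,0,0],
  [15,0,0,-35,0,0,0],
  [15,0,0,-15,0,0,0],
  [15,-30,0,0,0,0,0],
  [15,-27,0,0,0,0,0],
  [15,0,0,0,0,0,0],
  [15,0,0,0,0,0,0],
  [15,0,0,0,0,0,0],
])

```text
clock: 62.6
ee_pos: [0.5686, 0.0434, 0.3045]
orientation: [-2.896, -1.211, -0.0]
force: [0.4, 0.4, -1.4]
opening: 0.342
```

Run:
```python
from rack import *
go(.6125,.083,.195,-.921)
c=cap('wrist','w50.png')
u,v=proj(c,(.6125,.083,.16)).astype(int);x0,y0=u-50,max(v-40,0);print(x0,y0)
cv2.imwrite('pics/c50.png',cv2.resize(c['color'][y0:y0+80,x0:x0+100],None,fx=7,fy=7,interpolation=cv2.INTER_CUBIC))
cv2.imwrite('pics/c50b.png',cv2.resize(c['color'][225:310,270:370],None,fx=7,fy=7,interpolation=cv2.INTER_CUBIC))
import pickle;pickle.dump({k:np.array(c[k]) for k in c},open('c50.pkl','wb'))
```

```text
t 62.6 pos [0.5686 0.0434 0.3045] yaw -0.779 tilt [-0.001  0.002 -1.   ] F [ 0.4  0.4 -1.4] op 0.342 q [-0.05  0.26  1.47  0.    1.41  0.73]
delta tool mm [ 58.9   3.7 109.5] dist 124.4 turn z 0.142 alt -2.999
272 118
```

View pics/c50.png

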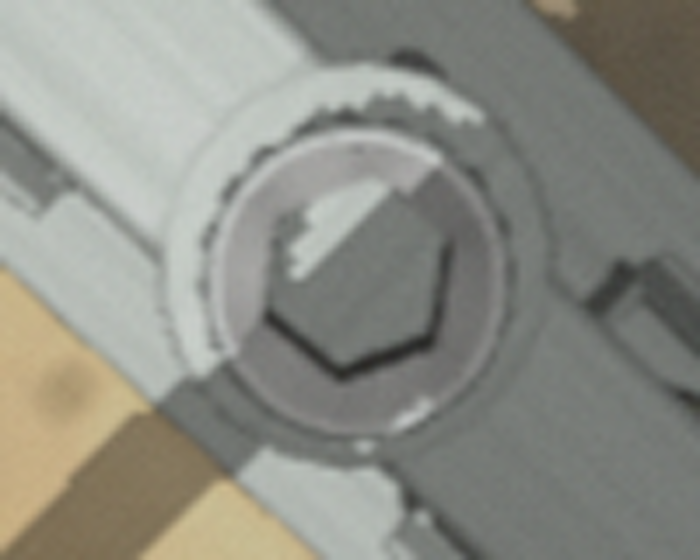

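View pics/c50b.png

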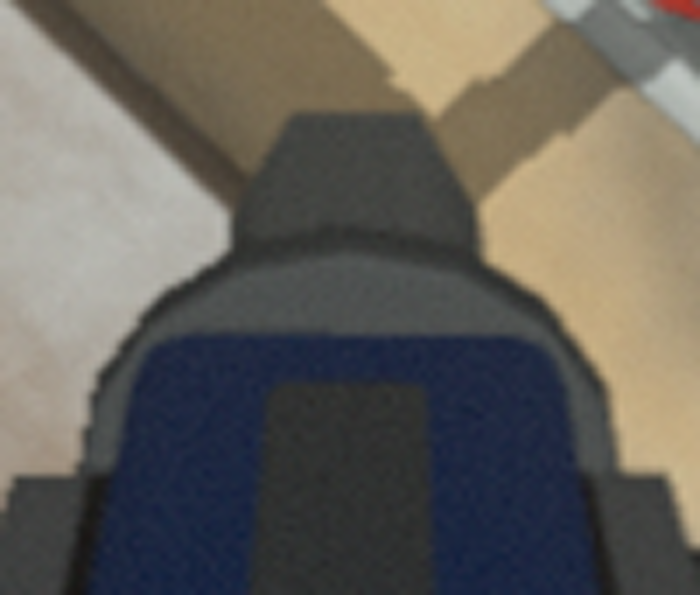

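View pics/w50.png

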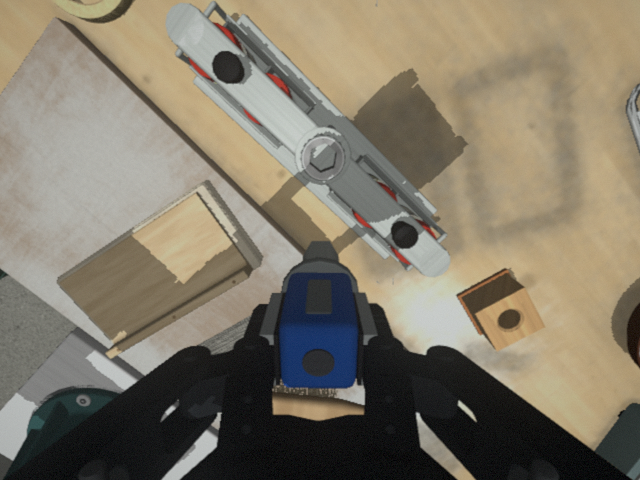

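Run:
```python
from rack import *
import pickle
c=pickle.load(open('c50.pkl','rb'))
f=lambda u,v,z: ray(c,272+u/7-.43,118+v/7-.43,z)
pts=np.array([f(*p,.152)[:2] for p in [(343,380),(268,318),(280,222),(432,346),(452,242),(378,178)]])
m=pts.mean(0);print(m,np.linalg.norm(pts-m,axis=1)*1000)
print(np.degrees(np.arctan2(*(pts-m).T[::-1]))%60)
```

```text
[0.61288718 0.08243367] [11.9000432  11.8550737  11.80237434 11.79834018 12.14985627 12.27597899]
[36.28431428 36.73637764 39.14180579 34.99490994 37.95642572 34.88551231]
```

Run:
```python
from rack import *
import pickle
c=pickle.load(open('c50.pkl','rb'))
print(ray(c,510,319,.052))
go(.6399,-.2464,.3,-.78)
```

```text
[ 0.64006383 -0.24612297  0.052     ]
t 62.65 pos [0.569  0.0434 0.3045] yaw -0.778 tilt [-0.001  0.002 -1.   ] F [ 0.3  0.2 -1.7] op 0.341 q [-0.05  0.26  1.47  0.    1.41  0.73]
delta tool mm [-156.6  254.     4. ] dist 298.4 turn z 0.002 alt -3.14
```

Request:
carry_out([
  [15,-19.9,31.6,0,0,0,0],
  [15,-19.9,31.6,0,0,0,0],
  [15,-19.9,31.6,0,0,0,0],
  [15,-19.9,31.6,0,0,0,0],
  [15,-19.9,31.6,0,0,0,0],
  [15,-19.9,31.6,0,0,0,0],
  [15,-19.9,31.6,0,0,0,0],
  [15,-19.9,31.6,0,0,0,0],
  [15,0,0,0,0,0,0],
  [15,0,0,0,0,0,0],
  [15,0,0,0,0,0,0],
])

```text
clock: 63.57
ee_pos: [0.6374, -0.2475, 0.3038]
orientation: [-2.896, -1.211, 0.0]
force: [0.6, 0.5, -1.1]
opening: 0.341
```

Request:
carry_out([
  [15,0,0,35,0,0,0],
  [15,0,0,35,0,0,0],
  [15,0,0,35,0,0,0],
  [15,0,0,35,0,0,0],
  [15,0,0,18,0,0,0],
  [15,0,0,0,0,0,0],
  [15,0,0,0,0,0,0],
  [15,0,0,0,0,0,0],
])

```text
clock: 64.23
ee_pos: [0.6385, -0.2479, 0.1487]
orientation: [2.896, 1.213, 0.003]
force: [0.1, -1.5, -1.9]
opening: 0.342
```

Run:
```python
from rack import *
go(.637,-.2476,.13,-.78)
c=cap('wrist','w51.png')
cv2.imwrite('pics/c51.png',cv2.resize(c['color'][170:310,230:410],None,fx=4,fy=4,interpolation=cv2.INTER_CUBIC))
```

```text
t 64.23 pos [ 0.6385 -0.2479  0.1487] yaw -0.777 tilt [ 0.003 -0.001 -1.   ] F [ 0.1 -1.5 -1.9] op 0.342 q [-0.47  0.55  1.4   0.    1.19  0.31]
delta tool mm [-0.9 -1.3 18.7] dist 18.7 turn z 0.003 alt -3.139
```

View pics/c51.png

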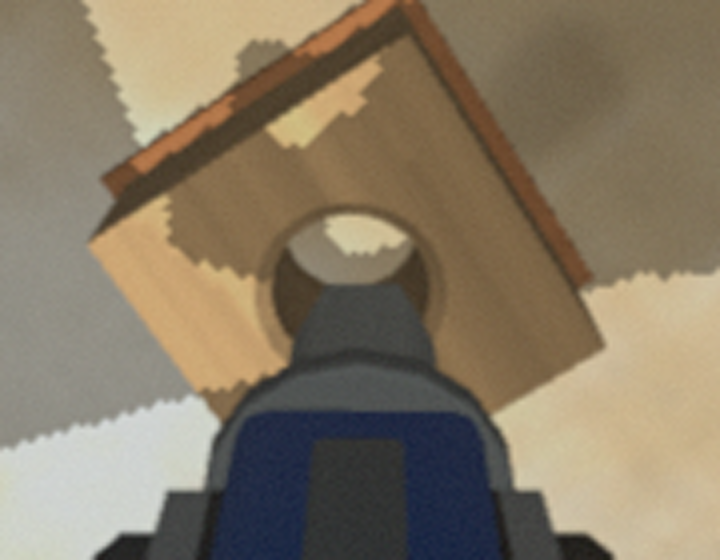

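Request:
carry_out([
  [15,-0.7,-1.4,8,0,0,0],
  [15,0,0,8,0,0,0],
  [15,0,0,6,0,0,0],
  [15,0,0,3,0,0,0],
  [15,0,0,0,0,0,0],
  [15,0,0,0,0,0,0],
])

```text
clock: 64.78
ee_pos: [0.6354, -0.2479, 0.1213]
orientation: [-2.898, -1.212, 0.001]
force: [0.2, -0.1, -1.6]
opening: 0.343
```

Run:
```python
from rack import *
go(.637,-.2476,.13,-.78)
c=cap('wrist','w52.png')
cv2.imwrite('pics/c52.png',cv2.resize(c['color'][170:310,230:410],None,fx=4,fy=4,interpolation=cv2.INTER_CUBIC))
```

```text
t 64.78 pos [ 0.6354 -0.2479  0.1213] yaw -0.779 tilt [-0.001  0.    -1.   ] F [ 0.2 -0.1 -1.6] op 0.343 q [-0.47  0.58  1.43  0.    1.14  0.31]
delta tool mm [ 1.4  0.9 -8.7] dist 8.8 turn z 0.001 alt -3.14
```

View pics/c52.png

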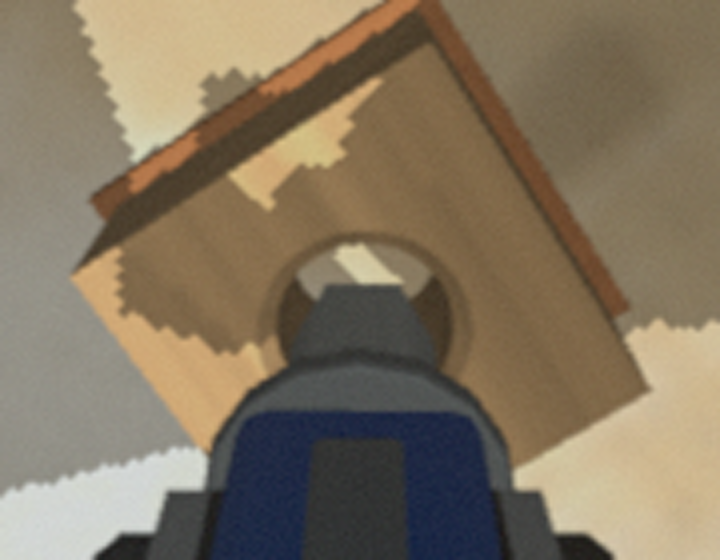

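Request:
carry_out([
  [15,1.3,0.4,4,0,0,0],
  [15,0,0,4,0,0,0],
  [15,0,0,4,0,0,0],
  [15,0,0,4,0,0,0],
  [15,0,0,0,0,0,0],
  [15,0,0,0,0,0,0],
])

```text
clock: 65.33
ee_pos: [0.6364, -0.2471, 0.1052]
orientation: [-2.897, -1.212, 0.001]
force: [0.1, 0.6, -1.4]
opening: 0.344
```

Request:
carry_out([
  [15,0,0,8,0,0,0],
  [15,0,0,8,0,0,0],
  [15,0,0,7,0,0,0],
  [15,0,0,5,0,0,0],
  [15,0,0,0,0,0,0],
  [15,0,0,0,0,0,0],
])

```text
clock: 65.83
ee_pos: [0.6364, -0.2471, 0.077]
orientation: [-2.897, -1.212, 0.001]
force: [-0.8, 0.2, -0.8]
opening: 0.345
```

Run:
```python
from rack import *
go(.637,-.2476,.07,-.78)
c=cap('wrist','w53.png')
```

```text
t 65.83 pos [ 0.6364 -0.2471  0.077 ] yaw -0.779 tilt [-0.001  0.001 -1.   ] F [-0.8  0.2 -0.8] op 0.345 q [-0.47  0.63  1.46  0.    1.06  0.31]
delta tool mm [0.1 0.8 7. ] dist 7.1 turn z 0.001 alt -3.14
```

View pics/w53.png

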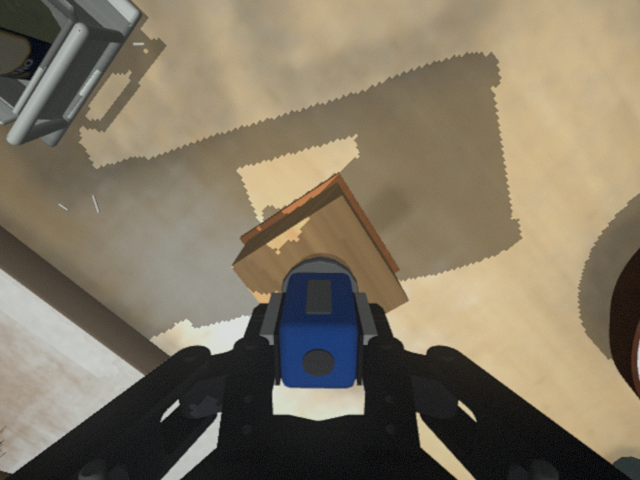

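Request:
carry_out([
  [15,0,0,3,0,0,0],
  [15,0,0,2,0,0,0],
  [15,0,0,1.5,0,0,0],
  [15,0,0,0,0,0,0],
  [15,0,0,0,0,0,0],
])

```text
clock: 66.3
ee_pos: [0.6367, -0.2473, 0.0712]
orientation: [-2.898, -1.212, 0.0]
force: [0.6, -0.8, -0.6]
opening: 0.347
```

Run:
```python
from rack import *
go(.637,-.2476,.07,-.78)
```

```text
t 66.3 pos [ 0.6367 -0.2473  0.0712] yaw -0.779 tilt [-0.  0. -1.] F [ 0.6 -0.8 -0.6] op 0.347 q [-0.47  0.63  1.47  0.    1.04  0.31]
delta tool mm [-0.   0.4  1.2] dist 1.3 turn z 0.001 alt -3.14
```

Request:
carry_out([
  [15,0,0,1.5,0,0,0],
  [15,0,0,0,0,0,0],
  [60,0,0,0,0,0,0],
  [60,0,0,0,0,0,0],
  [60,0,0,0,0,0,0],
  [60,0,0,0,0,0,0],
  [60,0,0,-20,0,0,0],
  [60,0,0,-40,0,0,0],
  [60,0,0,-40,0,0,0],
  [60,0,0,-40,0,0,0],
  [60,0,0,-40,0,0,0],
  [60,0,0,0,0,0,0],
])

```text
clock: 67.3
ee_pos: [0.6413, -0.2495, 0.26]
orientation: [2.887, 1.208, 0.016]
force: [1.7, -0.1, 1.8]
opening: 0.703
```

Request:
carry_out([
  [0,-40,0,0,0,0,0],
  [0,-40,0,0,0,0,0],
  [0,0,0,0,0,0,0],
  [0,0,0,0,0,0,0],
])

```text
clock: 67.63
ee_pos: [0.5793, -0.3057, 0.2498]
orientation: [2.9, 1.208, -0.0]
force: [1.1, 1.0, 0.8]
opening: 0.133
```

Run:
```python
from rack import *
go(.5966,.1522,.3,-1.52)
c=cap('wrist','w54.png')
cv2.imwrite('pics/c54.png',cv2.resize(c['color'][80:240,220:420],None,fx=4,fy=3.7,interpolation=cv2.INTER_CUBIC))
```

```text
t 67.63 pos [ 0.5793 -0.3057  0.2498] yaw -0.782 tilt [-0. -0. -1.] F [1.1 1.  0.8] op 0.133 q [-0.59  0.42  1.36 -0.    1.36  0.19]
delta tool mm [ 337.2 -310.3  -50.2] dist 461.0 turn z 0.738 alt -2.403
```

View pics/c54.png

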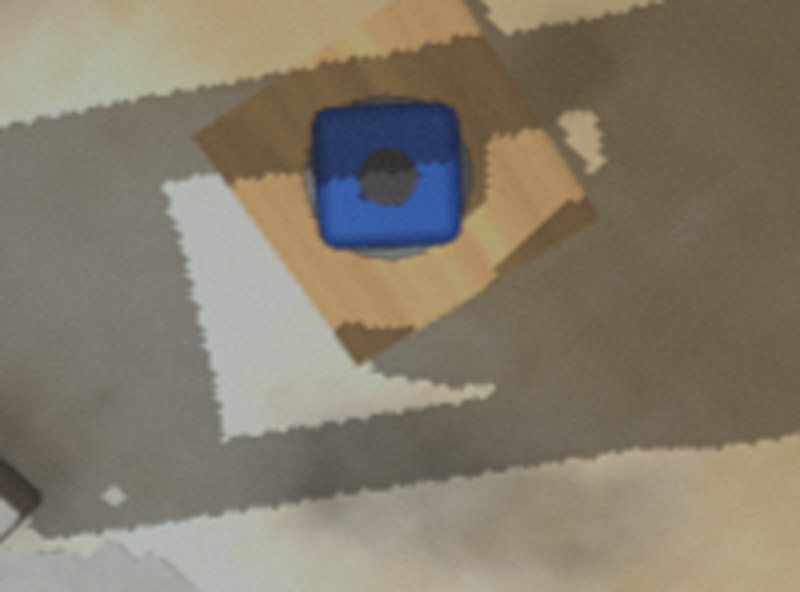

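Request:
carry_out([
  [0,29.1,-25.9,0,0,0,0],
  [0,29.1,-25.9,0,0,0,0],
  [0,29.1,-25.9,0,0,0,0],
  [0,29.1,-25.9,0,0,0,0],
  [0,29.1,-25.9,0,0,0,0],
  [0,29.1,-25.9,0,0,0,0],
  [0,29.1,-25.9,0,0,0,0],
  [0,29.1,-25.9,0,0,0,0],
  [0,29.1,-25.9,0,0,0,0],
  [0,29.1,-25.9,0,0,0,0],
  [0,0,0,0,0,0,0],
  [0,0,0,0,0,0,0],
])

```text
clock: 68.68
ee_pos: [0.6006, 0.0882, 0.2496]
orientation: [-2.895, -1.219, -0.0]
force: [-0.2, -0.2, -0.1]
opening: -0.005
```

Request:
carry_out([
  [0,0,0,30,0,0,0],
  [0,0,0,30,0,0,0],
  [0,0,0,16,0,0,0],
  [0,0,0,0,0,0,0],
  [0,0,0,0,0,0,0],
  [0,0,0,0,0,0,0],
])

```text
clock: 69.18
ee_pos: [0.6017, 0.0842, 0.1749]
orientation: [2.898, 1.211, 0.003]
force: [0.1, 0.4, 0.6]
opening: 0.001
```

Run:
```python
from rack import *
go(.6,.083,.16,-.78)
c=cap('wrist','w55.png')
```

```text
t 69.18 pos [0.6017 0.0842 0.1749] yaw -0.779 tilt [ 0.002  0.    -1.   ] F [0.1 0.4 0.6] op 0.001 q [ 0.03  0.42  1.56 -0.    1.16  0.8 ]
delta tool mm [-2.  -0.4 14.9] dist 15.1 turn z 0.001 alt -3.141
```

View pics/w55.png

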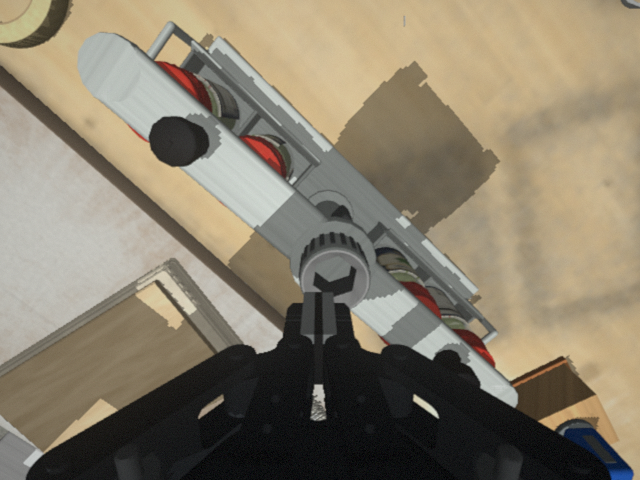

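Fingertips are over the rim of the screw head. Touching down lightly to read its height.

Request:
carry_out([
  [0,-2,0,5,0,0,0],
  [0,0,0,5,0,0,0],
  [0,0,0,2,0,0,0],
  [0,0,0,0,0,0,0],
  [0,0,0,0,0,0,0],
])

```text
clock: 69.65
ee_pos: [0.5991, 0.0833, 0.1617]
orientation: [-2.898, -1.212, 0.0]
force: [-0.2, -0.8, 0.1]
opening: 0.001
```

Request:
carry_out([
  [0,0,0,1,0,0,0],
  [0,0,0,1,0,0,0],
  [0,0,0,0,0,0,0],
  [0,0,0,0,0,0,0],
])

```text
clock: 69.98
ee_pos: [0.5992, 0.0834, 0.1598]
orientation: [-2.898, -1.212, 0.0]
force: [-0.3, -0.2, 0.2]
opening: 0.001
```

Request:
carry_out([
  [0,0,0,1,0,0,0],
  [0,0,0,0,0,0,0],
  [0,0,0,0,0,0,0],
])

```text
clock: 70.23
ee_pos: [0.5992, 0.0834, 0.1587]
orientation: [-2.898, -1.212, 0.0]
force: [0.3, -0.2, 0.2]
opening: -0.001
```

Request:
carry_out([
  [0,0,0,1,0,0,0],
  [0,0,0,0,0,0,0],
  [0,0,0,0,0,0,0],
])

```text
clock: 70.48
ee_pos: [0.5993, 0.0834, 0.1581]
orientation: [2.898, 1.212, 0.001]
force: [-0.9, -0.1, 3.2]
opening: -0.002
```

The rim touches at z ≈ 0.158 m, which is 171 − 13 mm, so the screw is fully home. Retreating for the final checks.

Request:
carry_out([
  [0,0,0,-20,0,0,0],
  [0,0,0,-40,0,0,0],
  [0,0,0,-40,0,0,0],
  [0,-10,30,-20,0,0,0],
  [0,-35,20,0,0,0,0],
  [0,-35,20,0,0,0,0],
  [0,-35,20,0,0,0,0],
  [0,-35,20,0,0,0,0],
  [0,-35,20,0,0,0,0],
  [0,-35,20,0,0,0,0],
  [0,0,0,0,0,0,0],
  [0,0,0,0,0,0,0],
])

```text
clock: 71.48
ee_pos: [0.5508, -0.1808, 0.2776]
orientation: [-2.901, -1.206, 0.0]
force: [-0.4, 0.6, 0.8]
opening: -0.004
```

Run:
```python
from caps import *
go(.5,-.2,.3,-.78)
cap('wrist','w60.png');c=cap('top','t60.png');cap('scene','s60.png')
```

```text
t 71.48 pos [ 0.5508 -0.1808  0.2776] yaw -0.783 tilt [-0.  0. -1.] F [-0.4  0.6  0.8] op -0.004 q [-0.44  0.29  1.49  0.    1.36  0.35]
delta tool mm [-49.5 -22.5 -22.4] dist 58.8 turn z -0.003 alt 3.139
```

View pics/t60.png

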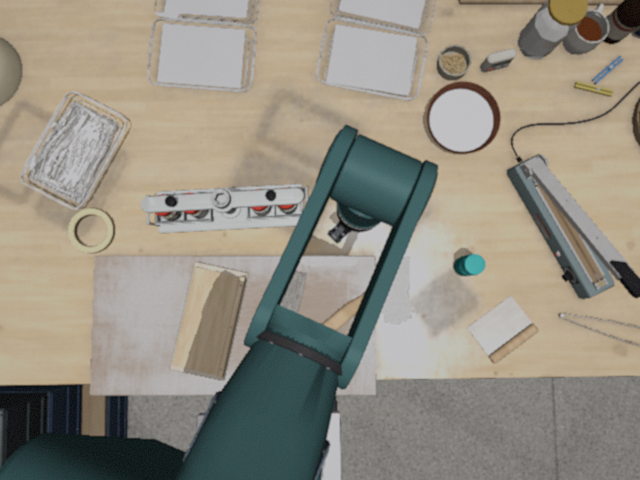

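View pics/w60.png

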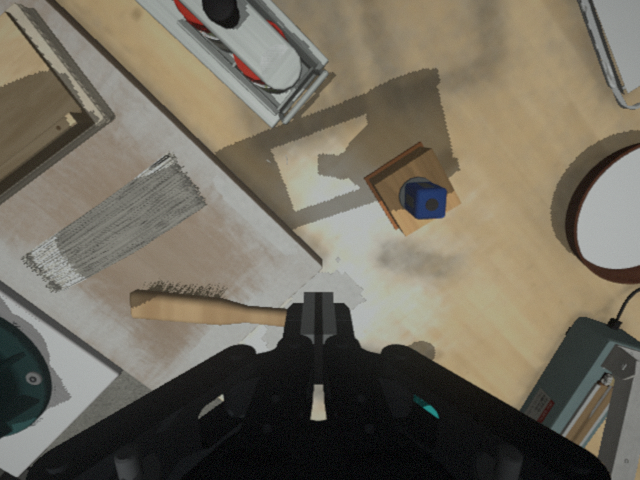

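View pics/s60.png

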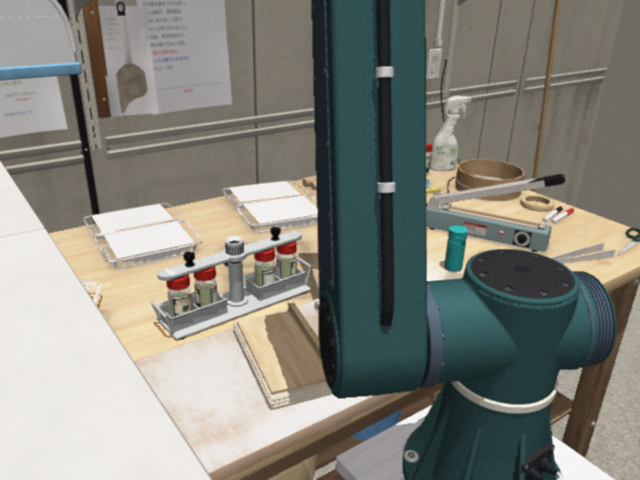

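Run:
```python
from rack import *
c=cap('wrist')
cv2.imwrite('pics/c60.png',cv2.resize(c['color'][130:250,350:480],None,fx=5,fy=5,interpolation=cv2.INTER_CUBIC))
import pickle;pickle.dump({k:np.array(c[k]) for k in c},open('c60.pkl','wb'))
```

```text
(no output)
```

View pics/c60.png

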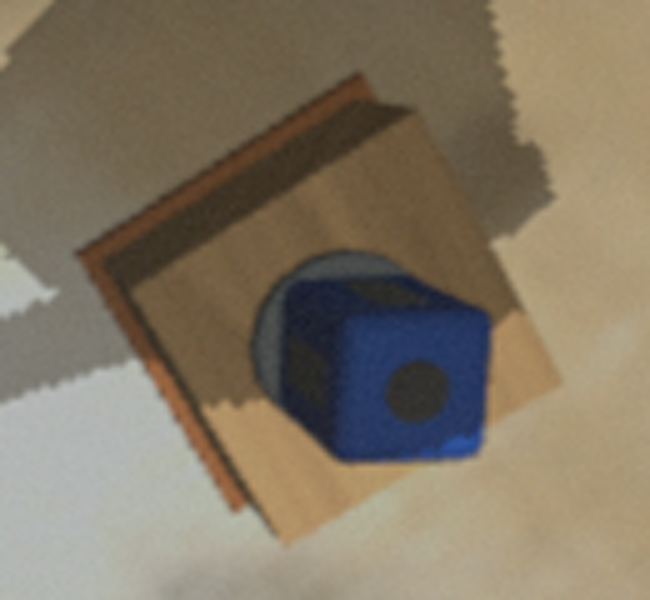

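Run:
```python
from rack import *
import pickle
c=pickle.load(open('c60.pkl','rb'))
f=lambda u,v,z: ray(c,350+u/5-.4,130+v/5-.4,z)
k=np.array([f(*p,.052) for p in [(418,107),(562,382),(287,546),(130,287)]]);print('stand',k.mean(0),np.linalg.norm(k[0]-k[1]),np.linalg.norm(k[1]-k[2]))
print('key top',f(417,391,.105))
# collar circle at z .058, r .02 about stand centre -> overlay
im=cv2.imread('pics/c60.png')
for cc,col in((f(417,391,.105)[:2],(0,255,0)),(k.mean(0)[:2],(0,0,255))):
  q=[((proj(c,(cc[0]+.02*np.cos(a),cc[1]+.02*np.sin(a),.058))-[350,130]+.4)*5).astype(int) for a in np.linspace(0,6.28,60)]
  cv2.polylines(im,[np.array(q)],True,col,1)
cv2.imwrite('pics/c61.png',im)
```

```text
stand [ 0.63934971 -0.24702186  0.052     ] 0.07004070625904667 0.06910832409097024
key top [ 0.63733747 -0.24625646  0.105     ]
```

View pics/c61.png

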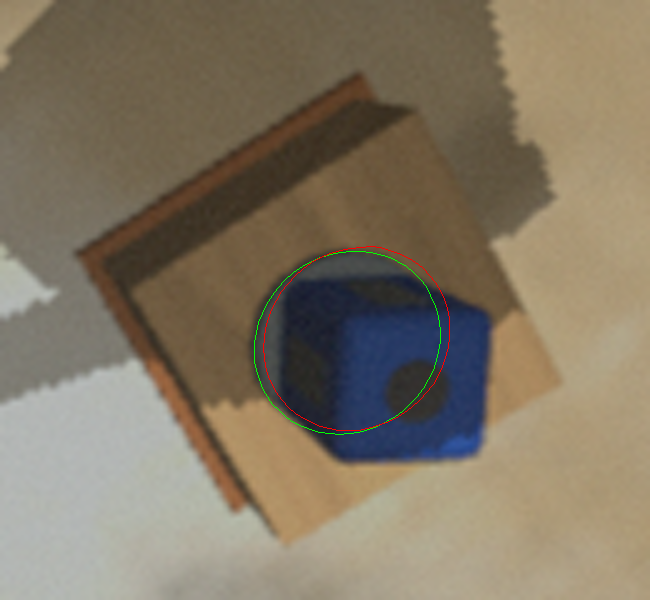

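Run:
```python
from h import *
go(.5,-.2,.3,-.78)
print(workorder.close_job())
```

```text
t 71.68 pos [ 0.5517 -0.1773  0.2777] yaw -0.777 tilt [-0.     0.001 -1.   ] F [ 0.6 -0.2 -0.4] op 0.003 q [-0.43  0.29  1.49  0.    1.36  0.35]
delta tool mm [-52.4 -21.  -22.4] dist 60.7 turn z 0.003 alt -3.139
the job is handed in; nothing more can be done
None
```

The rack is loaded and clamped, the key is back in its stand, and the job was handed in at about 72 s. The system gives no verdict, so what follows rests on my own checks.

**What I did:** I stood the three red spares in cells 1, 2 and 4, leaving the jar in cell 3 alone. I pushed the bar clockwise to its stop, turned the screw with the hex key, and put the key away.

**Last checks:**
- **Jars:** after loading, all four stood upright, their caps within about 4 mm of the cell centres.
- **Bar:** it measured about 0.005 rad from closed, and the last top view still shows it along the row.
- **Screw:** a fingertip touch put the head's rim at about 158 mm. That matches the screw fully home at 13 mm, taking 171 mm as the rim's height at zero travel.
- **Key:** it stands upright and seated in its stand, about 2 mm off centre.
- **Robot:** the arm was clear of everything when I handed in.

**What did not agree:**
- **Too much key rotation:** I turned the key about 7.4 rad, more than the screw's full travel. At the stop it slipped in the socket, and when I lifted it out it sat 30° away from the socket. I put it back in aligned, and it met hard resistance without the socket moving on, so I took the screw to be home.
- **Bar height by camera:** the images gave only a rough drop of 8 to 10.5 mm, so I relied on the touch reading instead.
- **Stand:** I never saw it knocked aside.

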